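# Put the chargers away in the desk drawer

## Task

First stand the pencil cup, which is in the drawer's way, upright on the cork coaster, wholly on it, while the drawer is still shut. Then, with the socket strip switched off at its red rocker before any charger is pulled, unplug every charger, put them all into the open drawer and shut it fully. Leave the white repeater plugged in, and the book, plant and candle where they are.

Things in the scene. Friction and masses are not known exactly. Their poses are not given: they have to be found in the camera images.
- strip: white multi-socket strip fixed to the desk, 66 mm (x) by 350 mm (y) by 40 mm tall; origin at the centre of its underside, y along its length. Its five square sockets lie on its centre line at y = -95, -40, 15, 70 and 125 mm; plugged-in things have the strip's yaw. A red rocker switch sits at its -y end, at y = -145 mm
- switch (a joint): angle (rad) of the red rocker switch: 0 = on, 0.5 = off; it stays where it is left (about 5 N to move). The rocker is 24 (x) by 40 (y) by 8 mm, its pivot 52 mm above the desk; when on, its end away from the sockets (strip's -y) stands up by 0.25 rad; press that end down, by about 8 mm, to switch off
- switch_press (a point): point on the upper face of the rocker, 3 mm in from the end that is raised when on: where to press; 60 mm above the desk when on, 52 mm when off; moves with the rocker
- repeater: white plug-in network repeater with a small green lamp on its top, 36 by 32 by 62 mm tall, with the same plug boss, in one of the five sockets. It is to stay plugged in; origin at the centre of its underside
- unit: white desktop drawer unit fixed to the desk, 240 mm deep (x), 190 mm wide (y), 120 mm tall, with one drawer; origin at the centre of its underside; its front faces its own -x
- unit_drawer0 (a joint): how far the drawer is pulled out (m), 0 = shut, at most 0.165; it slides along the unit's -x with about 1 N of friction and stays where it is left
- unit_drawer0_handle (a point): middle of the drawer's steel bar handle: bar of 11 mm diameter, 95 mm long along the unit's y, its axis 35 mm in front of the drawer's front and 82 mm above the desk (38 mm below the unit's top); clear gap of 29 mm between bar and front; moves with the drawer
- drawer_in (a point): centre of the drawer's inner floor, 22 mm above the desk, axes as the unit's; moves with the drawer. The inside is 195 mm (x) by 148 mm (y), its walls stand 76 mm above this floor. Pulled out by q, the part open from above reaches from x = -97 mm to x = q - 103 mm of this point
- cup: dark round pencil cup with three pencils, standing upright on the desk in front of the drawer; 62 mm diameter, 85 mm tall with a heavy base, pencils fixed inside it reach to 124 mm, 220 g; origin at the centre of its underside
- coaster: round cork coaster fixed to the desk, 100 mm diameter, 3 mm thick; origin at the centre of its underside
- book: red book with a grey notebook on it, 150 by 210 by 36 mm, lying on the desk; bystander; origin at the centre of its underside
- plant: small green ball-shaped plant in a white pot, about 85 mm wide and 125 mm tall; bystander; origin at the centre of its underside
- candle: white candle in a steel holder, 76 mm wide and 125 mm tall; bystander; origin at the centre of its underside
- charger0: black charger block, 36 (x) by 32 (y) by 40 mm tall, 70 g; origin at the centre of its underside, z up; below it a black square plug boss, 18 by 18 mm, 18 mm long. Plugged in, the underside rests on the strip's top and a sprung detent holds it: it takes a straight upward pull of roughly 6 to 12 N over the first 5 mm and is clear of the socket after 18 mm. Absent in some runs
- charger1: blue charger block, 36 (x) by 32 (y) by 40 mm tall, 70 g; origin at the centre of its underside, z up; below it a black square plug boss, 18 by 18 mm, 18 mm long. Plugged in, the underside rests on the strip's top and a sprung detent holds it: it takes a straight upward pull of roughly 6 to 12 N over the first 5 mm and is clear of the socket after 18 mm. Absent in some runs
- charger2: orange charger block, 36 (x) by 32 (y) by 40 mm tall, 70 g; origin at the centre of its underside, z up; below it a black square plug boss, 18 by 18 mm, 18 mm long. Plugged in, the underside rests on the strip's top and a sprung detent holds it: it takes a straight upward pull of roughly 6 to 12 N over the first 5 mm and is clear of the socket after 18 mm. Absent in some runs
- charger3: grey charger block, 36 (x) by 32 (y) by 40 mm tall, 70 g; origin at the centre of its underside, z up; below it a black square plug boss, 18 by 18 mm, 18 mm long. Plugged in, the underside rests on the strip's top and a sprung detent holds it: it takes a straight upward pull of roughly 6 to 12 N over the first 5 mm and is clear of the socket after 18 mm. Absent in some runs

How it is judged:
By the outcome, as a careful person would: the job done as asked, in the order asked, and still so for the second after the job is handed in, with the robot touching nothing.
Of charger0, charger1, charger2, charger3 only 3 to 4 are there at a start; the rules pass over those that are not, and their reading is None.
At some moment in a run one of cup may be knocked a few centimetres aside while the robot is not near it.
Once in a run the grip may slacken for a moment while it holds something.
It also fails if it takes over 210 s, if anything falls off the work surface, if the arm or the gripper's body presses on something with over 40 N, if the wrist force passes 120 N, or if a joint passes its speed limit or range.

## Robot

A 6-joint arm with a two-finger parallel gripper is mounted at the origin on the work surface. World frame = base frame: x ahead of the robot, y to its left, z up, the work surface at z = 0. Lengths are in m, angles in degrees, forces in N, time in s.
With the tool pointing down it reaches from about 0.35 to 0.875 m from the base axis. Payload 4.2 kg.
Tool frame: the origin (TCP) lies between the finger pads; the fingertips stand 14 mm ahead of it and the grasp point (between the pads) lies 5 mm behind it; x points along the fingers, y is the direction in which the jaws open and shut, and the axes are right-handed (so a half turn about x gives the same grasp; the last joint's range is limited). The gripper opens to 87 mm and grips with 3 to 60 N. Pads are 19 mm wide; open, the fingers measure 117 mm over their backs; the gripper's body (75 mm by 190 mm) begins 51 mm behind the grasp point.
Start: joints at [-62.074, 22.042, 0.453, 0, -68.411, -14.817], TCP at [0.142, -0.609, 0.237] pointing down, gripper open.
Joint ranges: [-179.83, 179.83], [-69.29, 118.12], [-61.27, 80.66], [-181.25, 117.63], [-171.15, -9.14], [-177.46, 177.46]. Speed limits (degrees/s): [159.86, 159.86, 180, 180, 180, 180].

## Interface

Orientations are given as a 3x3 rotation matrix whose columns are the frame's x, y, z axes.
In Python, from station import r, imaging, job gives the robot as it stands. The module is installed in compiled form; this text tells all that it offers.
- The arm moves only by the tool apply_moves, never from a script. Its arguments are lists of equal length, an entry for each row: "xyz": the shift along the tool's x, y, z in m, a list of three; "twist": the turn about the tool's x in degrees; "claw": the opening, from 0 (shut) to 1 (fully open). A call has 1 to 12 rows; each row shifts and turns the pose as measured when the row begins, along the tool's axes as they then stand; what a row does not reach is not made up. A row lasts 1/10 s, in which the tool goes at most 50 mm and 8.59 degrees, less where a joint would pass 70% of its speed; a pose out of reach is approached as far as the arm can. A call is refused whole if a number of a shift passes 0.05 or a number of a turn 8.59, either way. A call with a gripper value outside its range is refused whole. The fingers move at their own pace and stop on an object; the grip force is fixed at half the most. Time passes only in rows, so rows that do not move let the fingers close. It gives the time, the measured TCP pose, the force and the opening at its end, in the units of the state.
- r.sense(): the state, without advancing time (a new reading comes with each control period).
- imaging.capture(name): name is "side" or "top"; returns a dict with "pixels" (480x640x3 uint8, red, green, blue), "mtx" (3x3 intrinsics, pixels), "view" (4x4, takes a point from world to camera coordinates). Camera axes: x right, y down, z forward; pixel columns grow to the right and rows downward; lengths in m; the calibration is good to about 2 mm. A picture is of the moment at which its call begins. There is no depth.
- job.finish_job(): hands the job in, once; it reports no verdict.
Trained networks look in a picture, given as the dict that the camera call returned (one of the last four; its "shot" number tells which), for a name from the list of things; names that differ only in an ending like _2 or _b are one class to them, and where a whole thing is asked for, a point or a joint stands for the part that bears it (a point fixed in the world has none). Each returns a list of dicts, best first, with "p" (0 to 1); they miss things now and then, are a little off and sometimes report something else, mostly with a low value. They report only what shows in the picture. A call takes as long as a camera call.
- imaging.regions_of(query, picture): "mask" (480x640 bool, what is visible of it) and "centre" ([column, row] in pixels, amid what is visible of it).
The state is a dict: "time_s": time; "joints": joint angles; "joint_velocities": joint speeds; "effort": joint torques, N m; "tcp_pos": TCP position; "ee_rot": TCP orientation; "wrist_force": force on the tool from outside, world axes, zero at the start; "moment": the same for the moment, N m; "gripper_width": opening from 0.0 (shut) to 1.0 (fully open).
Only numpy, scipy, OpenCV 4.12 (cv2) and the standard library are available. Lean on these libraries where they do the work, as an engineer would, in place of code of your own. Each camera call takes 0.05 s, during which the arm holds its last target.

## Working session

There is one attempt and no reset: what is moved stays moved. The work goes in short steps, Python scripts to look and compute and a tool call to move; the robot and the scene stay as the last step left them, time stands still between calls to the robot, and variables do not carry over. Pictures are saved under pics/ and viewed, and the job is handed in when it is done.

Besides the shell and the picture viewer there is one more tool, called after "Request:" as name(argument=value, ...), one argument or row to a line, values as JSON. apply_moves: Moves the arm, as the interface text tells. Its arguments: {"type":"object","properties":{"xyz":{"type":"array","items":{"type":"array","items":{"type":"number"}}},"twist":{"type":"array","items":{"type":"number"}},"claw":{"type":"array","items":{"type":"number"}}},"required":["xyz","twist","claw"]}

```bash
ls; mkdir -p pics; python3 - <<'E'
from station import r, imaging, job
import cv2,numpy as np
s=r.sense(); print({k:np.round(v,3).tolist() for k,v in s.items()})
for n in("side","top"):
    p=imaging.capture(n); cv2.imwrite(f"pics/{n}0.png",p["pixels"][:,:,::-1]); print(n,p["mtx"].tolist(),np.round(p["view"],4).tolist(),p["shot"])
E
```

```text
pics
{'time_s': 0.0, 'joints': [-62.075, 22.092, 0.379, -0.029, -68.411, -14.816], 'joint_velocities': [-0.007, -0.109, -0.031, -0.021, -0.031, 0.005], 'effort': [0.001, -39.067, 18.74, 4.22, 0.011, -0.0], 'tcp_pos': [0.142, -0.608, 0.235], 'ee_rot': [[-0.001, -0.227, 0.974], [0.002, 0.974, 0.227], [-1.0, 0.002, -0.0]], 'wrist_force': [-0.189, -0.413, 0.94], 'moment': [-0.009, 0.062, -0.035], 'gripper_width': 0.996}
side [[523.5604738644312, 0.0, 314.91519797402464], [0.0, 523.5604738644312, 238.18880552755232], [0.0, 0.0, 1.0]] [[0.9494, -0.3138, -0.0129, -0.541], [-0.2422, -0.7053, -0.6663, 0.2983], [0.2, 0.6357, -0.7456, 0.9789], [0.0, 0.0, 0.0, 1.0]] 1
top [[568.8836238980995, 0.0, 317.128336335104], [0.0, 568.8836238980995, 249.9401444403137], [0.0, 0.0, 1.0]] [[0.0138, -0.9998, -0.0136, 0.1125], [-0.9982, -0.013, -0.0592, 0.5885], [0.0591, 0.0144, -0.9982, 1.1443], [0.0, 0.0, 0.0, 1.0]] 2
```

View pics/side0.png

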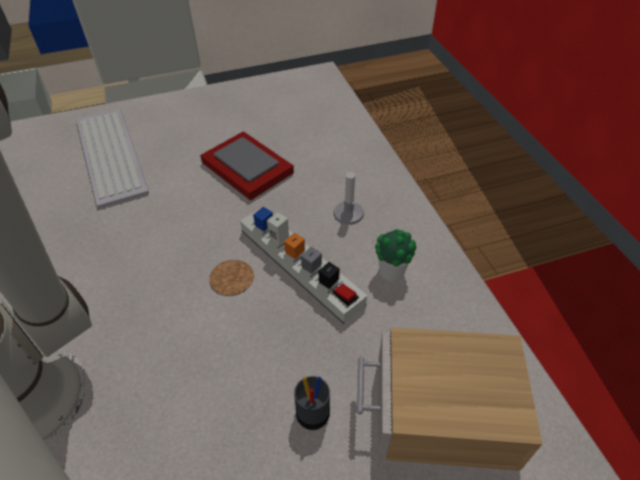

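View pics/top0.png

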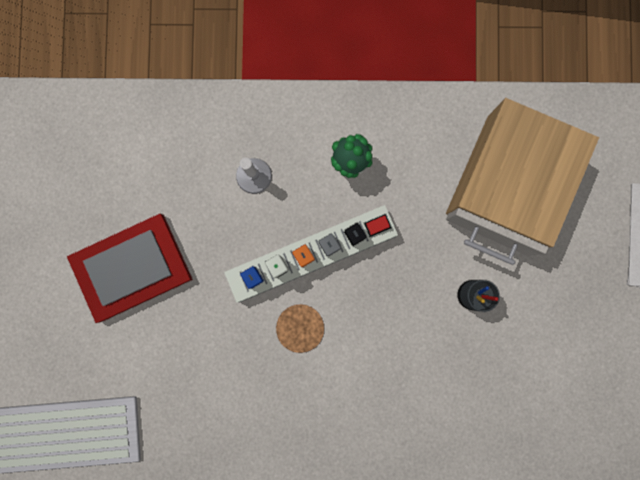

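The top view shows black, grey, orange, repeater and blue on the strip, in order from the switch at (378,225) to (251,278). The cup is at (478,295), the coaster at (300,328) and the drawer handle at (491,247).

```bash
cat > h.py <<'E'
from station import r, imaging, job
import cv2,numpy as np
def cap(n,name=None):
    p=imaging.capture(n)
    if name: cv2.imwrite(f"pics/{name}.png",p["pixels"][:,:,::-1])
    return p
def proj(p,X):
    X=np.atleast_2d(X); c=X@p["view"][:3,:3].T+p["view"][:3,3]
    u=c@p["mtx"].T; return u[:,:2]/u[:,2:]
def ray(p,uv):
    R=p["view"][:3,:3];t=p["view"][:3,3]
    d=R.T@np.linalg.solve(p["mtx"],[uv[0],uv[1],1.]); return -R.T@t,d/np.linalg.norm(d)
def onz(p,uv,z):
    o,d=ray(p,uv); return o+d*(z-o[2])/d[2]
def tri(a,ua,b,ub):
    o1,d1=ray(a,ua);o2,d2=ray(b,ub)
    s=np.linalg.lstsq(np.c_[d1,-d2],o2-o1,rcond=None)[0]
    A=o1+s[0]*d1;B=o2+s[1]*d2
    return (A+B)/2,np.linalg.norm(A-B)
def st():
    s=r.sense(); print(round(s["time_s"],2),np.round(s["tcp_pos"],4).tolist(),np.round(s["ee_rot"],3).tolist(),"F",np.round(s["wrist_force"],1).tolist(),"g",round(s["gripper_width"],3),"j",np.round(s["joints"],1).tolist())
    return s
E
python3 - <<'E'
from h import *
T=cap("top");S=cap("side")
import pickle
res={}
for q in ["strip","switch","repeater","unit","unit_drawer0_handle","cup","coaster","book","plant","candle","charger0","charger1","charger2","charger3"]:
    o=[]
    for p in(T,S):
        l=imaging.regions_of(q,p); 
        o.append(l[0] if l else None)
    if None in o: print(q,"miss",[x is not None for x in o]); 
    else:
        X,e=tri(T,o[0]["centre"],S,o[1]["centre"]); print(q,[np.round(x["centre"],1).tolist() for x in o],[round(x["p"],2) for x in o],np.round(X,3),round(e,4))
    res[q]=o
pickle.dump((T,S,res),open("d.pkl","wb"))
st()
E
```

```text
strip [[314.9, 251.6], [314.3, 280.7]] [0.96, 0.97] [ 0.598  0.124 -0.05 ] 0.021
switch [[375.8, 222.7], [346.6, 294.9]] [0.74, 0.48] [0.641 0.003 0.036] 0.0022
repeater [[275.5, 266.1], [278.0, 228.8]] [0.68, 0.76] [0.551 0.201 0.066] 0.0009
unit [[520.8, 179.1], [452.3, 398.7]] [0.76, 0.84] [ 0.728 -0.279  0.065] 0.0018
unit_drawer0_handle [[496.4, 236.1], [384.4, 395.0]] [0.89, 0.69] [ 0.619 -0.233  0.06 ] 0.0046
cup [[478.0, 295.1], [310.4, 401.5]] [0.68, 0.73] [ 0.498 -0.199  0.048] 0.0034
coaster [[298.6, 326.1], [230.7, 279.7]] [0.67, 0.65] [ 0.426  0.158 -0.013] 0.0064
book miss [True, False]
plant miss [False, True]
candle [[252.2, 174.2], [345.1, 209.7]] [0.91, 0.73] [0.738 0.258 0.012] 0.0096
charger0 [[301.3, 253.7], [293.0, 247.9]] [0.85, 0.98] [0.574 0.152 0.047] 0.0074
charger1 [[301.3, 253.7], [293.0, 247.9]] [0.85, 0.98] [0.574 0.152 0.047] 0.0074
charger2 [[301.3, 253.7], [293.0, 247.9]] [0.85, 0.98] [0.574 0.152 0.047] 0.0074
charger3 [[301.3, 253.7], [293.0, 247.9]] [0.85, 0.98] [0.574 0.152 0.047] 0.0074
1.6 [0.1418, -0.6087, 0.2365] [[-0.0, -0.227, 0.974], [0.0, 0.974, 0.227], [-1.0, 0.0, -0.0]] F [-0.2, -0.3, 0.1] g 1.0 j [-62.1, 22.0, 0.5, -0.0, -68.4, -14.8]
```

```bash
python3 - <<'E'
import pickle,cv2
from h import *
T,S,res=pickle.load(open("d.pkl","rb"))
def crop(p,x,y,w,h,f,n):
    cv2.imwrite(f"pics/{n}.png",cv2.resize(p["pixels"][y:y+h,x:x+w,::-1],None,fx=f,fy=f,interpolation=cv2.INTER_CUBIC))
crop(T,220,200,190,110,4,"tc1"); crop(T,440,90,170,150,4,"tc2"); crop(S,230,195,145,130,4,"sc1"); crop(T,450,220,100,100,5,"tc3")
E
```

```text
(no output)
```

View pics/tc1.png

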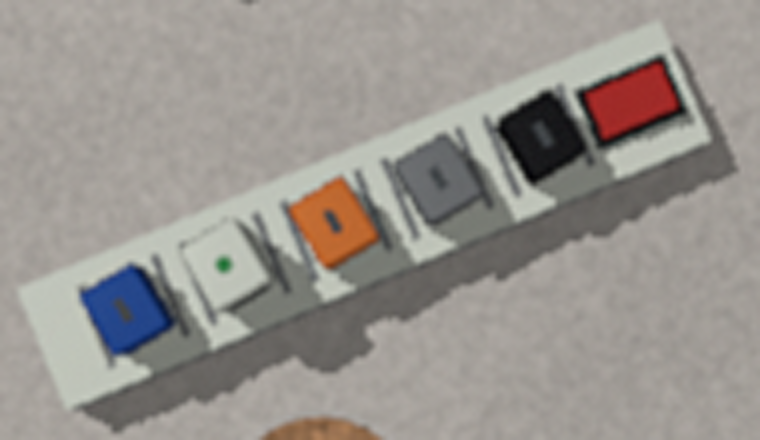

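View pics/tc2.png

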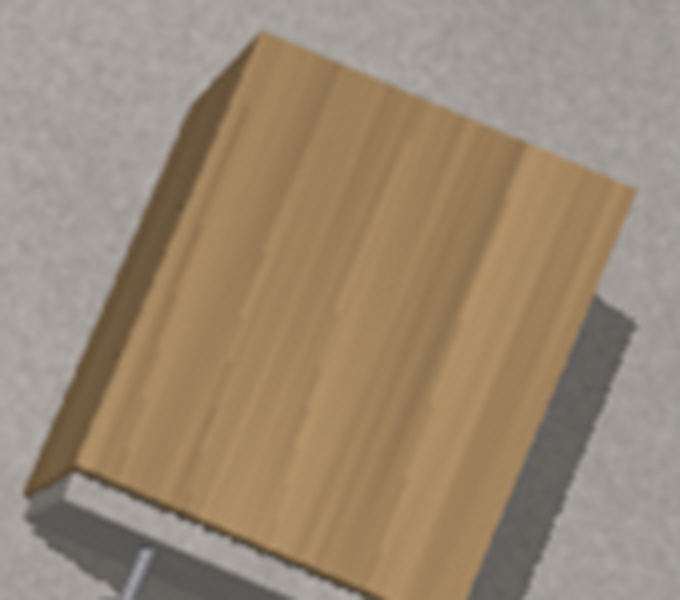

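View pics/sc1.png

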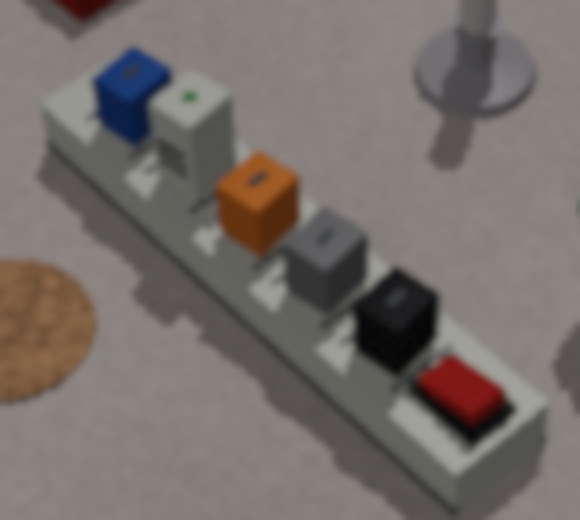

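View pics/tc3.png

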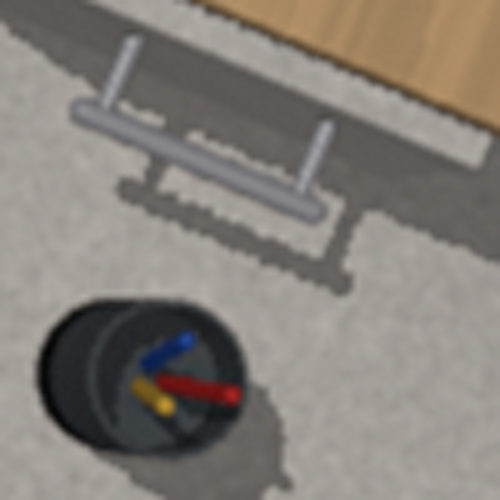

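```bash
cat > fit.py <<'E'
from h import *
import pickle
from scipy.optimize import least_squares
T,S,res=pickle.load(open("d.pkl","rb"))
def fit(obs,x0,zfree=False):
    def tr(q,l):
        c,s=np.cos(q[2]),np.sin(q[2]); return np.array([q[0]+c*l[0]-s*l[1],q[1]+s*l[0]+c*l[1],l[2]+(q[3] if zfree else 0)])
    f=lambda q:np.concatenate([proj(p,tr(q,l))[0]-uv for p,l,uv in obs])
    o=least_squares(f,x0); return o.x,np.round(o.fun.reshape(-1,2),1).tolist()
h=.04
so=[(T,(.033,.175,h),(224.5,272.5)),(T,(.033,-.175,h),(385,205.5)),(T,(-.033,-.175,h),(398,235)),(T,(-.033,.175,h),(238,302)),
(S,(.033,-.175,h),(366.2,295.5)),(S,(-.033,-.175,h),(344.5,312.5)),(S,(-.033,.175,h),(241.2,221.2))]
for z in(0,1):
    q,f=fit(so,[.6,.12,.4]+[0]*z,z); print("strip",q,np.degrees(q[2]),f)
uo=[(T,(.12,.095,.12),(505.5,97.5)),(T,(.12,-.095,.12),(599.2,137)),(T,(-.12,.095,.12),(459.5,207)),(T,(-.12,-.095,.12),(552.5,246.5)),
 (S,(-.12,.095,.12),(388,330)),(S,(.12,.095,.12),(521,335)),(S,(.12,-.095,.12),(542,445))]
for z in(0,1):
    q,f=fit(uo,[.72,-.28,-.4]+[0]*z,z); print("unit",q,np.degrees(q[2]),f)
print("handle ends",onz(T,(467,242),.082),onz(T,(513,261.6),.082))
hs=[(361,363),(361,410)]
print("cup rim",onz(T,(484.4,295.4),.085))
# coaster by mask ellipse
for p,i in((T,0),(S,1)):
    for n,z in(("coaster",.003),):
        m=res[n][i]["mask"].astype(np.uint8);c=max(cv2.findContours(m,0,1)[0],key=len);e=cv2.fitEllipse(c);print(n,e,onz(p,e[0],z))
m=res["cup"][0]["mask"]; ys,xs=np.nonzero(m);print("cup mask",xs.min(),xs.max(),ys.min(),ys.max())
m=res["cup"][1]["mask"]; ys,xs=np.nonzero(m);print("cup mask",xs.min(),xs.max(),ys.min(),ys.max())
E
python3 fit.py
python3 - <<'E'
import pickle,cv2
from h import *
T,S,res=pickle.load(open("d.pkl","rb"))
cv2.imwrite("pics/sc2.png",cv2.resize(S["pixels"][310:475,260:420,::-1],None,fx=4,fy=4,interpolation=2))
E
```

```text
strip [0.57841238 0.13177721 0.41081264] 23.53783026423178 [[-0.1, -0.4], [0.1, -0.8], [0.1, -0.1], [-1.2, 0.6], [1.1, 0.3], [-0.4, 1.5], [-1.3, -0.6]]
strip [5.78383671e-01 1.31709805e-01 4.10731740e-01 2.95285427e-04] 23.53319519897907 [[-0.1, -0.4], [0.2, -0.8], [0.1, -0.1], [-1.2, 0.6], [1.1, 0.2], [-0.4, 1.5], [-1.3, -0.6]]
unit [ 0.73058654 -0.27480343 -0.39951532] -22.890541859778683 [[0.8, -2.4], [1.2, -2.3], [-2.8, 4.0], [-1.0, 5.3], [-2.6, -2.8], [2.2, 0.7], [4.3, -0.1]]
unit [ 0.73222983 -0.27504813 -0.39643953 -0.0057547 ] -22.71431202678619 [[-0.3, -2.2], [-0.3, -2.6], [-3.2, 3.8], [-1.8, 4.5], [-2.2, -1.0], [2.0, 2.1], [4.3, 0.9]]
handle ends [ 0.60222946 -0.16900698  0.082     ] [ 0.56562606 -0.2569334   0.082     ]
cup rim [ 0.50020192 -0.20118039  0.085     ]
coaster ((300.2251892089844, 327.4933166503906), (45.296783447265625, 47.80352783203125), 143.1132049560547) [0.4277968  0.15307135 0.003     ]
coaster ((231.29583740234375, 277.5057678222656), (34.847713470458984, 44.02830123901367), 77.1007080078125) [0.42502922 0.15094257 0.003     ]
cup mask 457 499 279 311
cup mask 294 329 376 430
```

View pics/sc2.png

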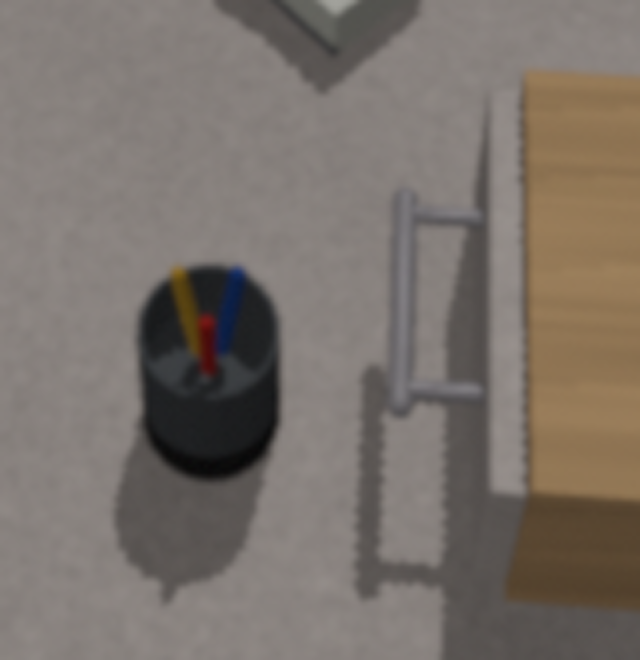

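```bash
cat >> h.py <<'E'
def go(x,y,z,yaw=None):
    """print tool-frame delta to world TCP target; yaw = direction angle of tool y (mod 180)"""
    s=r.sense(); R=np.array(s["ee_rot"]); d=np.array([x,y,z])-s["tcp_pos"]; l=R.T@d
    a=np.degrees(np.arctan2(R[1,1],R[0,1])); 
    tw=0 if yaw is None else -((yaw-a+90)%180-90)
    print("pos",np.round(s["tcp_pos"],4),"yaw",round(a,1),"tool delta mm",np.round(l*1000,1),"norm",round(np.linalg.norm(l)*1000),"twist",round(tw,1), "j6",round(s["joints"][5],1))
E
python3 - <<'E'
from h import *
import pickle
T,S,res=pickle.load(open("d.pkl","rb"))
print(onz(S,(312.2,393.2),.085)); 
X,e=tri(T,(484.4,295.4),S,(312.2,393.2)); print(X,e)
go(.5,-.201,.2)
E
```

```text
[ 0.49956441 -0.20137919  0.085     ]
[ 0.49990833 -0.20123822  0.08457433] 0.0005853901829741034
pos [ 0.1418 -0.6087  0.2365] yaw 103.1 tool delta mm [ 36.6 315.8 441.4] norm 544 twist 0 j6 -14.8
```

Request:
apply_moves(
  xyz=[
    [0, 0.027, 0.038],
    [0, 0.027, 0.038],
    [0, 0.027, 0.038],
    [0, 0.027, 0.038],
    [0, 0.027, 0.038],
    [0, 0.027, 0.038],
    [0, 0.027, 0.038],
    [0, 0.027, 0.038],
    [0, 0.027, 0.038],
    [0, 0.027, 0.038],
    [0, 0.027, 0.038],
    [0, 0.02, 0.025],
  ],
  twist=[0, 0, 0, 0, 0, 0, 0, 0, 0, 0, 0, 0],
  claw=[1, 1, 1, 1, 1, 1, 1, 1, 1, 1, 1, 1],
)

```text
time_s: 2.8
tcp_pos: [0.5138, -0.189, 0.2375]
ee_rot: [[0.005, -0.219, 0.976], [-0.004, 0.976, 0.219], [-1.0, -0.005, 0.004]]
wrist_force: [-0.1, -0.4, -0.4]
gripper_width: 0.998
```

```bash
python3 - <<'E'
from h import *
go(.5,-.201,.073)
T=cap("top","t1");st()
E
```

```text
pos [ 0.5138 -0.189   0.2375] yaw 102.6 tool delta mm [164.5  -7.9 -16.8] norm 166 twist 0 j6 -74.4
2.85 [0.5163, -0.1867, 0.2374] [[0.007, -0.221, 0.975], [-0.004, 0.975, 0.221], [-1.0, -0.005, 0.006]] F [2.6, 2.0, 0.6] g 1.005 j [-2.9, 14.4, -10.6, 0.2, -64.5, -74.4]
```

View pics/t1.png

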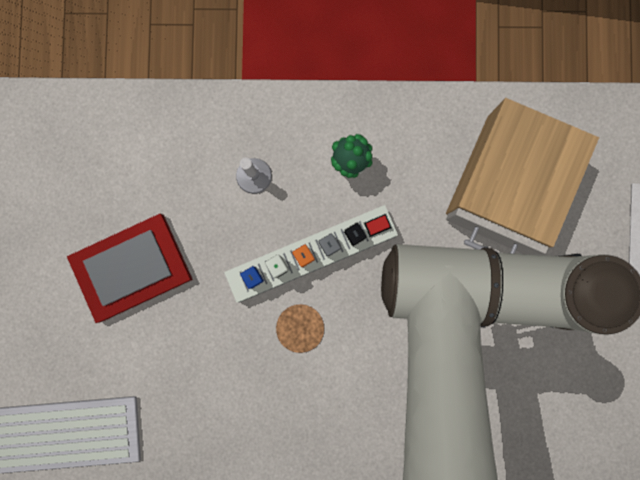

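Request:
apply_moves(
  xyz=[
    [0.03, -0.01, -0.019],
    [0, 0, 0],
  ],
  twist=[0, 0],
  claw=[1, 1],
)

```text
time_s: 3.05
tcp_pos: [0.502, -0.1984, 0.2067]
ee_rot: [[0.009, -0.227, 0.974], [-0.003, 0.974, 0.227], [-1.0, -0.005, 0.008]]
wrist_force: [-0.9, 0.6, -0.5]
gripper_width: 0.998
```

```bash
python3 - <<'E'
from h import *
go(.5,-.201,.073)
S=cap("side","s1")
E
```

```text
pos [ 0.502  -0.1984  0.2067] yaw 103.1 tool delta mm [133.7  -1.4  -3.6] norm 134 twist 0 j6 -72.7
```

View pics/s1.png

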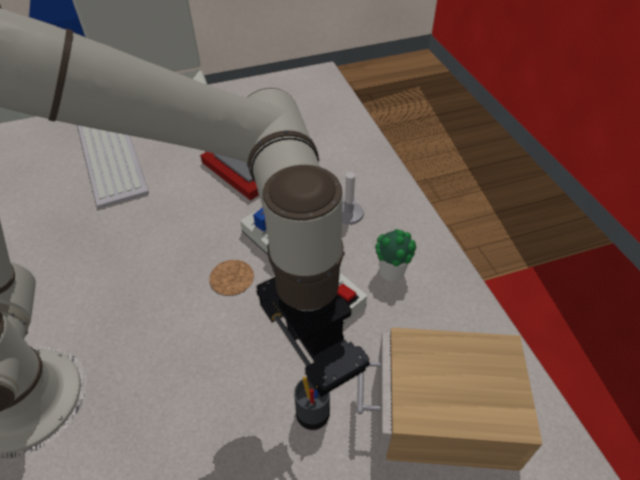

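The side view shows the gripper above the cup, which hasn't moved (about (312,400)). Next I descend.

Request:
apply_moves(
  xyz=[
    [0.04, -0.001, -0.003],
    [0.04, 0, 0],
    [0.035, 0, 0],
    [0.015, 0, 0],
    [0, 0, 0],
  ],
  twist=[0, 0, 0, 0, 0],
  claw=[1, 1, 1, 1, 1],
)

```text
time_s: 3.6
tcp_pos: [0.5143, -0.2047, 0.0852]
ee_rot: [[0.036, -0.228, 0.973], [-0.012, 0.973, 0.229], [-0.999, -0.02, 0.033]]
wrist_force: [-0.0, -0.3, 0.8]
gripper_width: 1.003
```

```bash
python3 - <<'E'
from h import *
go(.5,-.201,.073);st()
E
```

```text
pos [ 0.5143 -0.2047  0.0852] yaw 103.2 tool delta mm [ 11.6   7.2 -13.4] norm 19 twist 0 j6 -72.7
3.6 [0.5143, -0.2047, 0.0852] [[0.036, -0.228, 0.973], [-0.012, 0.973, 0.229], [-0.999, -0.02, 0.033]] F [-0.0, -0.3, 0.8] g 1.003 j [-4.6, 23.3, -22.7, 0.8, -41.8, -72.7]
```

Request:
apply_moves(
  xyz=[
    [0.0, 0.005, -0.012],
    [0.006, 0.002, -0.002],
    [0.006, 0, 0],
    [0, 0, 0],
  ],
  twist=[0, 0, 0, 0],
  claw=[1, 1, 1, 1],
)

```text
time_s: 4.0
tcp_pos: [0.505, -0.2027, 0.0773]
ee_rot: [[0.048, -0.229, 0.972], [-0.015, 0.973, 0.23], [-0.999, -0.026, 0.043]]
wrist_force: [-0.4, -0.7, 0.1]
gripper_width: 1.003
```

```bash
python3 - <<'E'
from h import *
go(.5,-.201,.074);st()
S=cap("side","s2")
E
```

```text
pos [ 0.505  -0.2027  0.0773] yaw 103.3 tool delta mm [ 3.1  2.8 -4.7] norm 6 twist 0 j6 -73.1
4.0 [0.505, -0.2027, 0.0773] [[0.048, -0.229, 0.972], [-0.015, 0.973, 0.23], [-0.999, -0.026, 0.043]] F [-0.4, -0.7, 0.1] g 1.003 j [-4.4, 22.9, -25.0, 1.1, -39.2, -73.1]
```

View pics/s2.png

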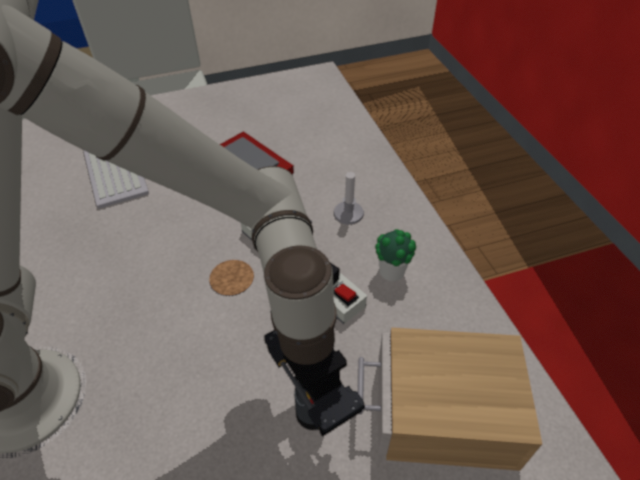

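Request:
apply_moves(
  xyz=[
    [0.003, 0.003, -0.005],
    [0, 0, 0],
    [0, 0, 0],
    [0, 0, 0],
    [0, 0, 0],
    [0, 0, 0],
  ],
  twist=[0, 0, 0, 0, 0, 0],
  claw=[1, 0.4, 0.4, 0.4, 0.4, 0.4],
)

```text
time_s: 4.65
tcp_pos: [0.501, -0.2008, 0.0753]
ee_rot: [[0.051, -0.23, 0.972], [-0.016, 0.973, 0.231], [-0.999, -0.027, 0.046]]
wrist_force: [-0.1, -0.8, -1.2]
gripper_width: 0.709
```

```bash
python3 - <<'E'
from h import *
go(.5,-.201,.073);st()
E
```

```text
pos [ 0.501  -0.2008  0.0753] yaw 103.3 tool delta mm [ 2.2  0.1 -1.1] norm 2 twist 0 j6 -73.3
4.65 [0.501, -0.2008, 0.0753] [[0.051, -0.23, 0.972], [-0.016, 0.973, 0.231], [-0.999, -0.027, 0.046]] F [-0.1, -0.8, -1.2] g 0.709 j [-4.2, 22.7, -25.9, 1.1, -38.4, -73.3]
```

Request:
apply_moves(
  xyz=[
    [-0.01, 0, 0],
    [-0.01, 0, 0],
    [0, 0.02, 0],
    [0, 0.03, 0],
    [0, 0.03, 0],
    [0, 0.03, 0],
    [0, 0.03, 0],
  ],
  twist=[0, 0, 0, 0, 0, 0, 0],
  claw=[0.4, 0.4, 0.4, 0.4, 0.4, 0.4, 0.4],
)

```text
time_s: 5.35
tcp_pos: [0.4677, -0.063, 0.0951]
ee_rot: [[0.053, -0.222, 0.974], [-0.016, 0.975, 0.223], [-0.998, -0.027, 0.048]]
wrist_force: [-0.9, 0.7, -2.8]
gripper_width: 0.704
```

```bash
python3 - <<'E'
from h import *
go(.4265,.152,.095);st()
E
```

```text
pos [ 0.4677 -0.063   0.0951] yaw 102.8 tool delta mm [ -5.4 218.7   7.8] norm 219 twist 0 j6 -92.3
5.35 [0.4677, -0.063, 0.0951] [[0.053, -0.222, 0.974], [-0.016, 0.975, 0.223], [-0.998, -0.027, 0.048]] F [-0.9, 0.7, -2.8] g 0.704 j [13.1, 15.4, -34.5, 2.6, -37.4, -92.3]
```

Request:
apply_moves(
  xyz=[
    [-0.001, 0.03, 0.001],
    [-0.001, 0.03, 0.001],
    [-0.001, 0.03, 0.001],
    [-0.001, 0.03, 0.001],
    [-0.001, 0.03, 0.001],
    [0, 0.03, 0.001],
    [0, 0.02, 0],
    [0, 0.01, 0],
    [0, 0, 0],
  ],
  twist=[0, 0, 0, 0, 0, 0, 0, 0, 0],
  claw=[0.4, 0.4, 0.4, 0.4, 0.4, 0.4, 0.4, 0.4, 0.4],
)

```text
time_s: 6.25
tcp_pos: [0.4249, 0.1547, 0.102]
ee_rot: [[0.062, -0.226, 0.972], [-0.01, 0.974, 0.227], [-0.998, -0.024, 0.058]]
wrist_force: [0.6, 0.3, -2.8]
gripper_width: 0.706
```

```bash
python3 - <<'E'
from h import *
go(.4265,.152,.0795);st()
S=cap("side","s3");T=cap("top","t3")
E
```

```text
pos [0.4249 0.1547 0.102 ] yaw 103.1 tool delta mm [22.6 -2.5 -0.4] norm 23 twist 0 j6 -123.1
6.25 [0.4249, 0.1547, 0.102] [[0.062, -0.226, 0.972], [-0.01, 0.974, 0.227], [-0.998, -0.024, 0.058]] F [0.6, 0.3, -2.8] g 0.706 j [42.6, 13.1, -37.4, 4.6, -37.4, -123.1]
```

View pics/s3.png

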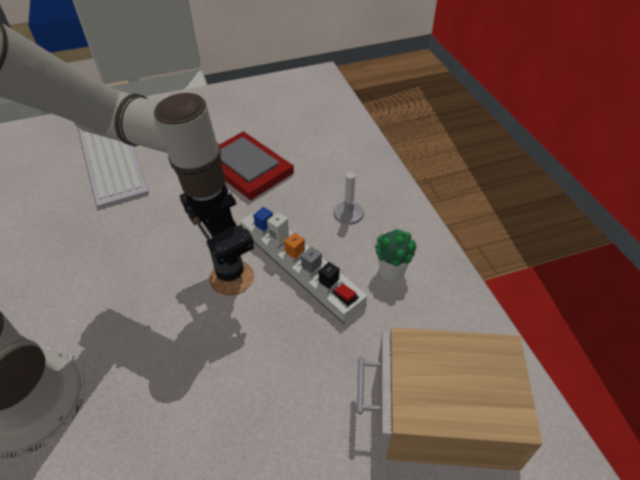

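Request:
apply_moves(
  xyz=[
    [0.008, -0.002, 0],
    [0.008, 0, 0],
    [0.005, 0, 0],
    [0.002, 0, 0],
  ],
  twist=[0, 0, 0, 0],
  claw=[0.4, 0.4, 0.4, 0.4],
)

```text
time_s: 6.75
tcp_pos: [0.428, 0.1487, 0.0781]
ee_rot: [[0.062, -0.221, 0.973], [-0.011, 0.975, 0.222], [-0.998, -0.025, 0.058]]
wrist_force: [-11.7, 3.0, 26.2]
gripper_width: 0.705
```

```bash
python3 - <<'E'
from h import *
go(.4265,.152,.0795);st()
E
```

```text
pos [0.428  0.1487 0.0781] yaw 102.8 tool delta mm [-1.5  3.5 -0.6] norm 4 twist 0 j6 -123.2
6.75 [0.428, 0.1487, 0.0781] [[0.062, -0.221, 0.973], [-0.011, 0.975, 0.222], [-0.998, -0.025, 0.058]] F [-11.7, 3.0, 26.2] g 0.705 j [41.7, 15.4, -39.1, 5.2, -33.4, -123.2]
```

Request:
apply_moves(
  xyz=[
    [-0.001, 0, 0],
    [0, 0, 0],
    [0, 0, 0],
    [0, 0, 0],
    [0, 0, 0],
  ],
  twist=[0, 0, 0, 0, 0],
  claw=[0.4, 0.75, 1, 1, 1],
)

```text
time_s: 7.25
tcp_pos: [0.4292, 0.1484, 0.0792]
ee_rot: [[0.063, -0.22, 0.973], [-0.011, 0.975, 0.221], [-0.998, -0.025, 0.059]]
wrist_force: [0.5, 0.7, -1.1]
gripper_width: 0.932
```

```bash
python3 - <<'E'
from h import *
st()
S=cap("side","s4")
cv2.imwrite("pics/s4c.png",cv2.resize(S["pixels"][180:320,160:320,::-1],None,fx=4,fy=4,interpolation=2))
E
```

```text
7.25 [0.4292, 0.1484, 0.0792] [[0.063, -0.22, 0.973], [-0.011, 0.975, 0.221], [-0.998, -0.025, 0.059]] F [0.5, 0.7, -1.1] g 0.932 j [41.6, 15.4, -38.9, 5.2, -33.5, -123.1]
```

View pics/s4c.png

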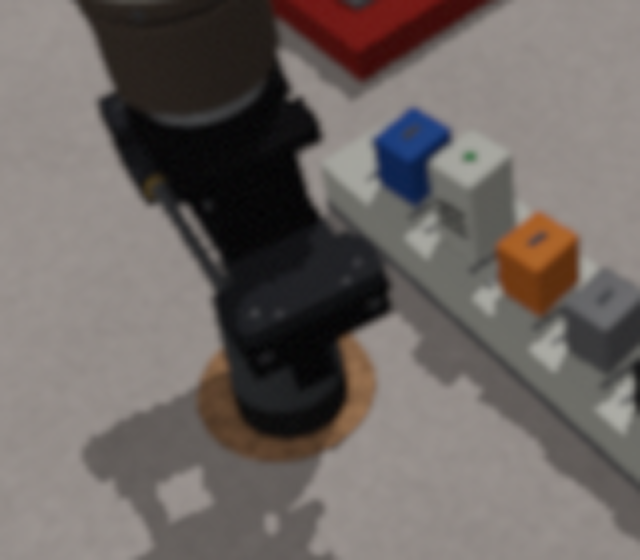

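Request:
apply_moves(
  xyz=[
    [-0.02, 0, 0],
    [-0.03, 0, 0],
    [-0.04, 0, 0],
    [-0.04, 0, 0],
    [0, 0, 0],
  ],
  twist=[0, 0, 0, 0, 0],
  claw=[1, 1, 1, 1, 1],
)

```text
time_s: 7.8
tcp_pos: [0.4204, 0.1494, 0.2129]
ee_rot: [[0.061, -0.22, 0.974], [-0.014, 0.975, 0.222], [-0.998, -0.027, 0.056]]
wrist_force: [-0.7, -0.0, 0.1]
gripper_width: 0.999
```

```bash
python3 - <<'E'
from h import *
st()
go(.643,-.017,.15,203.5)
E
```

```text
7.8 [0.4204, 0.1494, 0.2129] [[0.061, -0.22, 0.974], [-0.014, 0.975, 0.222], [-0.998, -0.027, 0.056]] F [-0.7, -0.0, 0.1] g 0.999 j [42.6, 4.0, -28.6, 3.6, -55.4, -121.8]
pos [0.4204 0.1494 0.2129] yaw 102.7 tool delta mm [  78.6 -209.7  176.3] norm 285 twist 79.2 j6 -121.8
```

Request:
apply_moves(
  xyz=[
    [0, 0, 0],
    [0, 0, 0],
    [0, 0, 0],
    [0, 0, 0],
    [0, 0, 0],
    [0, 0, 0],
    [0, 0, 0],
    [0, 0, 0],
    [0, 0, 0],
    [0, 0, 0],
    [0, 0, 0],
    [0, 0, 0],
  ],
  twist=[-8.5, -8.5, -8.5, -8.5, -8.5, -8.5, -8.5, -8.5, -8.5, -8.5, -8.5, -8.5],
  claw=[0.5, 0, 0, 0, 0, 0, 0, 0, 0, 0, 0, 0],
)

```text
time_s: 9.0
tcp_pos: [0.4173, 0.1479, 0.2083]
ee_rot: [[0.056, -0.896, -0.44], [-0.014, -0.441, 0.897], [-0.998, -0.044, -0.038]]
wrist_force: [0.1, 0.2, -0.7]
gripper_width: 0.031
```

```bash
python3 - <<'E'
from h import *
st()
go(.643,-.017,.15,203.5)
E
```

```text
9.0 [0.4173, 0.1479, 0.2083] [[0.056, -0.896, -0.44], [-0.014, -0.441, 0.897], [-0.998, -0.044, -0.038]] F [0.1, 0.2, -0.7] g 0.031 j [42.6, 4.1, -29.2, 3.4, -54.9, -18.4]
pos [0.4173 0.1479 0.2083] yaw -153.8 tool delta mm [  73.3 -126.9 -245. ] norm 286 twist 2.7 j6 -18.4
```

Request:
apply_moves(
  xyz=[
    [0.002, -0.016, -0.031],
    [0.002, -0.016, -0.031],
    [0.002, -0.016, -0.031],
    [0.002, -0.016, -0.031],
    [0.002, -0.016, -0.031],
    [0.002, -0.016, -0.031],
    [0.002, -0.016, -0.031],
    [0.0, -0.008, -0.015],
    [0, 0, 0],
  ],
  twist=[1.3, 0, 0, 0, 0, 0, 0, 0, 0],
  claw=[0, 0, 0, 0, 0, 0, 0, 0, 0],
)

```text
time_s: 9.9
tcp_pos: [0.6311, -0.0173, 0.2002]
ee_rot: [[0.049, -0.904, -0.425], [-0.015, -0.426, 0.904], [-0.999, -0.038, -0.034]]
wrist_force: [-0.1, -0.8, -0.0]
gripper_width: 0.008
```

```bash
python3 - <<'E'
from h import *
st()
go(.643,-.017,.15,203.5)
T=cap("top","t5");S=cap("side","s5")
E
```

```text
9.9 [0.6311, -0.0173, 0.2002] [[0.049, -0.904, -0.425], [-0.015, -0.426, 0.904], [-0.999, -0.038, -0.034]] F [-0.1, -0.8, -0.0] g 0.008 j [13.8, 22.8, -4.5, 1.7, -60.2, 10.6]
pos [ 0.6311 -0.0173  0.2002] yaw -154.7 tool delta mm [50.7 -9.  -3.1] norm 52 twist 1.8 j6 10.6
```

View pics/t5.png

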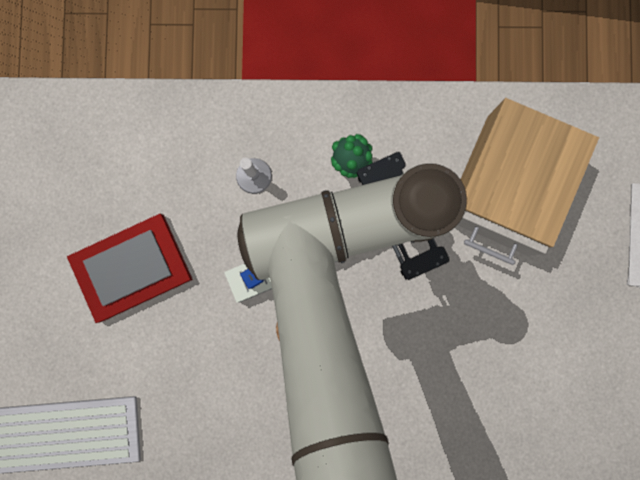

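View pics/s5.png

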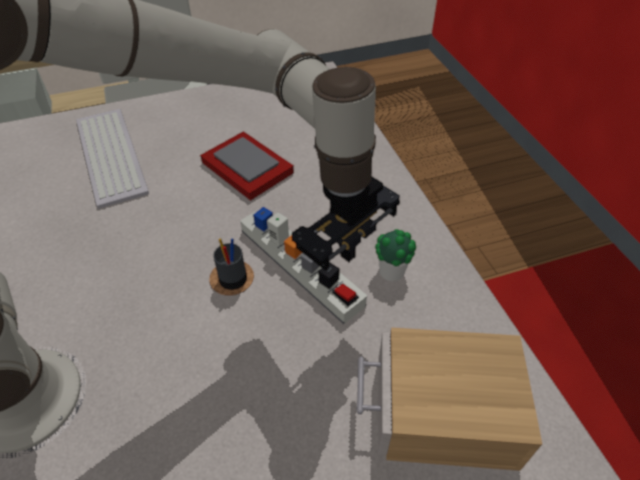

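```bash
python3 - <<'E'
from h import *
T=cap("top");S=cap("side")
for p in (T,S):
    l=imaging.regions_of("plant",p)
    for z in(0.06,.08): print([ (round(x["p"],2),np.round(x["centre"]),np.round(onz(p,x["centre"],z),3)) for x in l[:1]])
X,e=tri(T,(352,153),S,(396,246));print("plant ball",X,e)
X,e=tri(T,(254,177),S,(349,212));print("candle base",X,e)
import math
a=math.radians(23.5378);c,s=math.cos(a),math.sin(a)
for n,y in (("press",-.162),("black",-.095),("grey",-.04),("orange",.015),("rep",.07),("blue",.125)):
    P=np.array([.5784-s*y,.1318+c*y]); print(n,np.round(P,4), "body end",np.round(P+.095*np.array([c,s]),3), "dist plant",round(np.linalg.norm(P+.095*np.array([c,s])-X[:2]),3))
for p in(T,S):
    print(np.round(proj(p,[[.5784+s*.095,.1318-c*.095,.08],[.5784-s*.125,.1318+c*.125,.08],[.5784-s*.015,.1318+c*.015,.08]]),1).tolist())
E
```

```text
[(0.79, array([352., 156.]), array([0.773, 0.053, 0.06 ]))]
[(0.79, array([352., 156.]), array([0.769, 0.054, 0.08 ]))]
[(0.55, array([394., 255.]), array([0.766, 0.053, 0.06 ]))]
[(0.55, array([394., 255.]), array([0.757, 0.038, 0.08 ]))]
plant ball [0.77087617 0.05463918 0.08545315] 0.003304810386756453
candle base [0.73995715 0.25375387 0.00607971] 0.003562525199842631
press [ 0.6431 -0.0167] body end [0.73  0.021] dist plant 0.233
black [0.6163 0.0447] body end [0.703 0.083] dist plant 0.175
grey [0.5944 0.0951] body end [0.681 0.133] dist plant 0.134
orange [0.5724 0.1456] body end [0.66  0.183] dist plant 0.107
rep [0.5504 0.196 ] body end [0.638 0.234] dist plant 0.104
blue [0.5285 0.2464] body end [0.616 0.284] dist plant 0.128
[[356.0, 233.4], [251.0, 277.4], [303.5, 255.4]]
[[329.1, 269.6], [262.8, 213.0], [294.3, 239.9]]
```

Request:
apply_moves(
  xyz=[
    [0.02, -0.008, -0.004],
    [0.02, 0, 0],
    [0.02, 0, 0],
    [0.02, 0, 0],
    [0.015, 0, 0],
    [0, 0, 0],
  ],
  twist=[1.8, 0, 0, 0, 0, 0],
  claw=[0, 0, 0, 0, 0, 0],
)

```text
time_s: 10.8
tcp_pos: [0.6423, -0.0115, 0.1096]
ee_rot: [[0.058, -0.912, -0.406], [-0.012, -0.407, 0.913], [-0.998, -0.048, -0.035]]
wrist_force: [0.0, 0.6, -1.3]
gripper_width: 0.001
```

```bash
python3 - <<'E'
from h import *
st()
go(.642,-.0172,.085,203.5)
T=cap("top","t6");S=cap("side","s6")
E
```

```text
10.8 [0.6423, -0.0115, 0.1096] [[0.058, -0.912, -0.406], [-0.012, -0.407, 0.913], [-0.998, -0.048, -0.035]] F [0.0, 0.6, -1.3] g 0.001 j [14.1, 28.5, -9.6, 2.0, -48.9, 8.7]
pos [ 0.6423 -0.0115  0.1096] yaw -156.0 tool delta mm [24.6  3.8 -4.2] norm 25 twist 0.5 j6 8.7
```

View pics/s6.png

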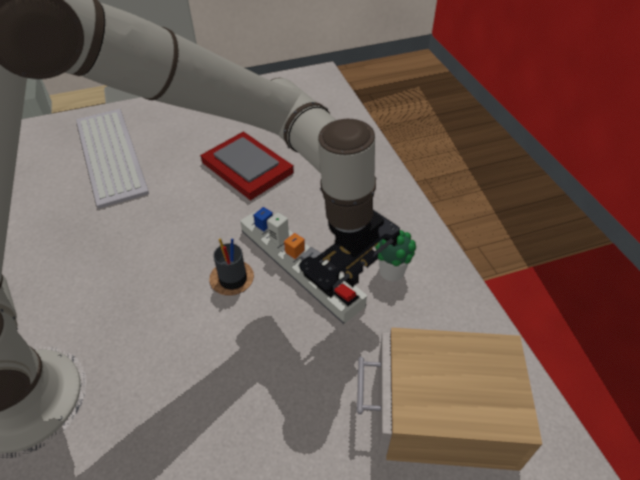

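Request:
apply_moves(
  xyz=[
    [0, 0.003, -0.004],
    [0, 0, 0],
    [0, 0, 0],
    [0, 0, 0],
    [0, 0, 0],
  ],
  twist=[7.5, 7.5, 7.5, 7.5, 0],
  claw=[0, 0, 0, 0, 0],
)

```text
time_s: 11.4
tcp_pos: [0.6463, -0.0145, 0.1211]
ee_rot: [[0.077, -0.99, 0.121], [-0.01, 0.12, 0.993], [-0.997, -0.077, -0.0]]
wrist_force: [0.3, 0.3, -0.7]
gripper_width: 0.002
```

```bash
python3 - <<'E'
from h import *
st()
go(.643,-.0172,.080)
E
```

```text
11.4 [0.6463, -0.0145, 0.1211] [[0.077, -0.99, 0.121], [-0.01, 0.12, 0.993], [-0.997, -0.077, -0.0]] F [0.3, 0.3, -0.7] g 0.002 j [13.8, 27.6, -9.2, 2.1, -49.0, -22.0]
pos [ 0.6463 -0.0145  0.1211] yaw 173.1 tool delta mm [40.8  6.1 -3.1] norm 41 twist 0 j6 -22.0
```

```bash
python3 - <<'E'
from h import *
st()
for i in range(3): cap("top");st()
E
```

```text
11.4 [0.6463, -0.0145, 0.1211] [[0.077, -0.99, 0.121], [-0.01, 0.12, 0.993], [-0.997, -0.077, -0.0]] F [0.3, 0.3, -0.7] g 0.002 j [13.8, 27.6, -9.2, 2.1, -49.0, -22.0]
11.45 [0.6464, -0.0145, 0.1213] [[0.077, -0.99, 0.118], [-0.01, 0.118, 0.993], [-0.997, -0.078, -0.001]] F [-0.4, -0.4, 0.3] g 0.006 j [13.8, 27.6, -9.2, 2.1, -49.0, -21.9]
11.5 [0.6463, -0.0145, 0.1209] [[0.077, -0.99, 0.118], [-0.01, 0.118, 0.993], [-0.997, -0.077, -0.001]] F [-0.4, 0.0, 0.3] g 0.006 j [13.8, 27.7, -9.2, 2.1, -49.0, -21.9]
11.55 [0.646, -0.0146, 0.1204] [[0.076, -0.99, 0.118], [-0.01, 0.118, 0.993], [-0.997, -0.076, -0.001]] F [-0.4, 0.6, -0.5] g 0.009 j [13.8, 27.7, -9.2, 2.1, -49.0, -21.9]
```

Request:
apply_moves(
  xyz=[
    [0.01, 0.003, -0.001],
    [0.01, 0.002, -0.001],
    [0.01, 0, 0],
    [0.007, 0, 0],
    [0.004, 0, 0],
    [0.001, 0, 0],
  ],
  twist=[0, 0, 0, 0, 0, 0],
  claw=[0, 0, 0, 0, 0, 0],
)

```text
time_s: 12.15
tcp_pos: [0.6433, -0.0167, 0.074]
ee_rot: [[0.074, -0.991, 0.114], [-0.01, 0.114, 0.993], [-0.997, -0.075, -0.002]]
wrist_force: [-1.4, 0.1, 4.5]
gripper_width: 0.005
```

```bash
python3 - <<'E'
from h import *
st()
go(.6425,-.0172,.066)
E
```

```text
12.15 [0.6433, -0.0167, 0.074] [[0.074, -0.991, 0.114], [-0.01, 0.114, 0.993], [-0.997, -0.075, -0.002]] F [-1.4, 0.1, 4.5] g 0.005 j [13.6, 30.5, -12.2, 2.3, -43.3, -21.8]
pos [ 0.6433 -0.0167  0.074 ] yaw 173.5 tool delta mm [ 7.9  1.3 -0.6] norm 8 twist 0 j6 -21.8
```

Request:
apply_moves(
  xyz=[
    [0.004, 0.001, 0],
    [0.004, 0, 0],
    [0.004, 0, 0],
    [0.003, 0, 0],
  ],
  twist=[0, 0, 0, 0],
  claw=[0, 0, 0, 0],
)

```text
time_s: 12.55
tcp_pos: [0.6449, -0.0188, 0.0674]
ee_rot: [[0.077, -0.991, 0.11], [-0.015, 0.11, 0.994], [-0.997, -0.079, -0.007]]
wrist_force: [-8.3, 2.1, 16.2]
gripper_width: 0.004
```

Request:
apply_moves(
  xyz=[
    [0.004, 0, 0],
    [0.004, 0, 0],
  ],
  twist=[0, 0],
  claw=[0, 0],
)

```text
time_s: 12.75
tcp_pos: [0.6458, -0.0191, 0.0671]
ee_rot: [[0.08, -0.991, 0.108], [-0.017, 0.107, 0.994], [-0.997, -0.081, -0.008]]
wrist_force: [-9.1, 2.0, 19.4]
gripper_width: 0.001
```

Request:
apply_moves(
  xyz=[
    [-0.02, 0, 0],
    [-0.045, 0, 0],
    [-0.045, 0, 0],
    [-0.045, 0, 0],
    [0, 0, 0],
  ],
  twist=[0, 0, 0, 0, 0],
  claw=[0, 0, 0, 0, 0],
)

```text
time_s: 13.25
tcp_pos: [0.6336, -0.0165, 0.2289]
ee_rot: [[0.082, -0.991, 0.107], [-0.017, 0.106, 0.994], [-0.997, -0.083, -0.009]]
wrist_force: [0.9, -0.6, 0.7]
gripper_width: 0.004
```

```bash
python3 - <<'E'
from h import *
st()
S=cap("side","s7");st()
cv2.imwrite("pics/s7c.png",cv2.resize(S["pixels"][195:325,230:375,::-1],None,fx=4,fy=4,interpolation=2))
E
```

```text
13.25 [0.6336, -0.0165, 0.2289] [[0.082, -0.991, 0.107], [-0.017, 0.106, 0.994], [-0.997, -0.083, -0.009]] F [0.9, -0.6, 0.7] g 0.004 j [14.1, 20.9, -3.5, 2.4, -61.3, -21.3]
13.3 [0.6318, -0.0165, 0.2254] [[0.076, -0.991, 0.108], [-0.017, 0.107, 0.994], [-0.997, -0.077, -0.009]] F [-0.2, -0.0, -0.5] g 0.004 j [14.1, 21.0, -3.7, 2.3, -61.3, -21.3]
```

View pics/s7c.png

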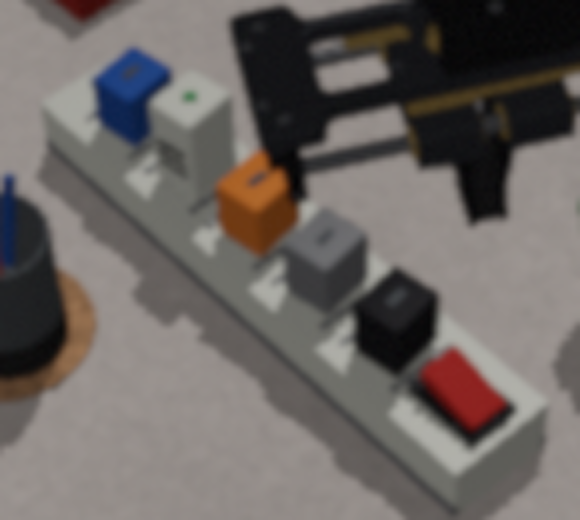

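The rocker's raised end is now down at crop (470,405), so the strip is off. The tool has picked up about 4.5° of tilt, so I'll test which motions undo it while moving toward the drawer.

Request:
apply_moves(
  xyz=[
    [0, 0.04, 0],
    [0, 0.04, 0],
    [0, 0, 0],
    [0, 0, 0],
  ],
  twist=[0, 0, 0, 0],
  claw=[0, 0, 0, 0],
)

```text
time_s: 13.7
tcp_pos: [0.5482, -0.0081, 0.2142]
ee_rot: [[0.069, -0.992, 0.109], [-0.017, 0.108, 0.994], [-0.997, -0.071, -0.01]]
wrist_force: [-0.2, 0.0, 0.4]
gripper_width: 0.004
```

```bash
python3 - <<'E'
from h import *
st();cap("side");st()
E
```

```text
13.7 [0.5482, -0.0081, 0.2142] [[0.069, -0.992, 0.109], [-0.017, 0.108, 0.994], [-0.997, -0.071, -0.01]] F [-0.2, 0.0, 0.4] g 0.004 j [17.3, 13.7, -16.1, 2.5, -56.7, -24.9]
13.75 [0.548, -0.0081, 0.2139] [[0.068, -0.992, 0.11], [-0.017, 0.109, 0.994], [-0.998, -0.069, -0.01]] F [-0.6, 0.0, -0.9] g 0.007 j [17.3, 13.7, -16.1, 2.5, -56.8, -24.9]
```

Request:
apply_moves(
  xyz=[
    [0, -0.04, 0],
    [0, -0.04, 0],
    [0, 0, 0],
    [0, 0, 0],
  ],
  twist=[0, 0, 0, 0],
  claw=[0, 0, 0, 0],
)

```text
time_s: 14.15
tcp_pos: [0.6314, -0.0176, 0.2159]
ee_rot: [[0.064, -0.992, 0.11], [-0.018, 0.109, 0.994], [-0.998, -0.065, -0.011]]
wrist_force: [-0.5, 0.1, -0.5]
gripper_width: 0.004
```

```bash
python3 - <<'E'
from h import *
st();cap("side");st()
E
```

```text
14.15 [0.6314, -0.0176, 0.2159] [[0.064, -0.992, 0.11], [-0.018, 0.109, 0.994], [-0.998, -0.065, -0.011]] F [-0.5, 0.1, -0.5] g 0.004 j [13.9, 21.7, -4.0, 2.1, -61.0, -21.2]
14.2 [0.6312, -0.0176, 0.2157] [[0.064, -0.992, 0.11], [-0.018, 0.109, 0.994], [-0.998, -0.065, -0.011]] F [0.6, -0.2, 0.9] g 0.005 j [14.0, 21.7, -4.0, 2.2, -61.0, -21.2]
```

```bash
python3 - <<'E'
from h import *
import pickle
T,S,_=pickle.load(open("d.pkl","rb"))
A,e=tri(T,(467.2,242),S,(360.5,359));B,f=tri(T,(513.2,261.8),S,(360.2,411.5))
print(A,e,B,f,(A+B)/2,np.linalg.norm(A-B),np.degrees(np.arctan2((A-B)[1],(A-B)[0])))
go(.584,-.213,.2,157.3)
E
```

```text
[ 0.60123779 -0.16821096  0.08600021] 0.0014161223486102124 [ 0.5650982  -0.2567258   0.08372305] 0.00015405786042290462 [ 0.583168   -0.21246838  0.08486163] 0.09563541346118791 67.79037172737387
pos [ 0.6312 -0.0176  0.2157] yaw 173.7 tool delta mm [  16.2   26.5 -199.3] norm 202 twist 16.4 j6 -21.2
```

Request:
apply_moves(
  xyz=[
    [0, 0.005, -0.03],
    [0, 0.005, -0.04],
    [0, 0.005, -0.04],
    [0, 0.005, -0.04],
    [0, 0.005, -0.03],
    [0, 0, -0.01],
    [0, 0, 0],
    [0, 0, 0],
    [0, 0, 0],
  ],
  twist=[0, 0, 0, 0, 0, 5.5, 5.5, 4, 0],
  claw=[0.3, 0.3, 0.3, 0.3, 0.3, 0.3, 0.3, 0.3, 0.3],
)

```text
time_s: 15.1
tcp_pos: [0.5793, -0.2091, 0.2151]
ee_rot: [[0.061, -0.927, 0.37], [-0.017, 0.37, 0.929], [-0.998, -0.063, 0.007]]
wrist_force: [-0.9, 0.1, 0.7]
gripper_width: 0.302
```

```bash
python3 - <<'E'
from h import *
st();go(.5835,-.2127,.15,157.3)
E
```

```text
15.1 [0.5793, -0.2091, 0.2151] [[0.061, -0.927, 0.37], [-0.017, 0.37, 0.929], [-0.998, -0.063, 0.007]] F [-0.9, 0.1, 0.7] g 0.302 j [-4.5, 20.3, -5.8, 0.8, -60.3, -17.7]
pos [ 0.5793 -0.2091  0.2151] yaw 158.3 tool delta mm [65.3 -1.1 -2.2] norm 65 twist 1.0 j6 -17.7
```

Request:
apply_moves(
  xyz=[
    [0.015, -0.001, -0.002],
    [0.025, 0.002, 0],
    [0.025, 0.002, 0],
    [0.015, 0.001, 0],
    [0.005, 0, 0],
    [0, 0, 0],
  ],
  twist=[1, 0, 0, 0, 0, 0],
  claw=[0.3, 0.3, 0.3, 0.3, 0.3, 0.3],
)

```text
time_s: 15.7
tcp_pos: [0.5797, -0.2094, 0.1297]
ee_rot: [[0.065, -0.924, 0.376], [-0.018, 0.376, 0.927], [-0.998, -0.067, 0.008]]
wrist_force: [0.3, -0.5, -0.8]
gripper_width: 0.3
```

```bash
python3 - <<'E'
from h import *
st();go(.5835,-.2127,.084,157.3)
S=cap("side","s8");T=cap("top")
cv2.imwrite("pics/s8c.png",cv2.resize(S["pixels"][270:450,250:450,::-1],None,fx=3,fy=3,interpolation=2))
E
```

```text
15.7 [0.5797, -0.2094, 0.1297] [[0.065, -0.924, 0.376], [-0.018, 0.376, 0.927], [-0.998, -0.067, 0.008]] F [0.3, -0.5, -0.8] g 0.3 j [-4.5, 24.8, -12.3, 1.0, -49.1, -18.2]
pos [ 0.5797 -0.2094  0.1297] yaw 157.9 tool delta mm [45.9 -1.7 -2. ] norm 46 twist 0.6 j6 -18.2
```

View pics/s8c.png

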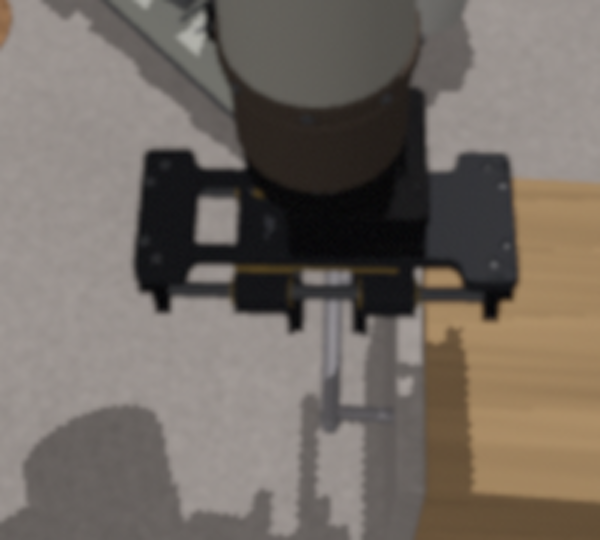

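Request:
apply_moves(
  xyz=[
    [0.01, -0.001, -0.002],
    [0.012, 0, 0],
    [0.012, 0, 0],
    [0.008, 0, 0],
    [0.003, 0, 0],
    [0, 0, 0],
  ],
  twist=[0.6, 0, 0, 0, 0, 0],
  claw=[0.3, 0.3, 0.3, 0.3, 0.3, 0.3],
)

```text
time_s: 16.4
tcp_pos: [0.5852, -0.2131, 0.0841]
ee_rot: [[0.071, -0.92, 0.386], [-0.019, 0.386, 0.922], [-0.997, -0.073, 0.01]]
wrist_force: [0.2, 0.3, -0.3]
gripper_width: 0.303
```

```bash
python3 - <<'E'
from h import *
st();go(.5835,-.2127,.084,157.3)
E
```

```text
16.4 [0.5852, -0.2131, 0.0841] [[0.071, -0.92, 0.386], [-0.019, 0.386, 0.922], [-0.997, -0.073, 0.01]] F [0.2, 0.3, -0.3] g 0.303 j [-4.8, 28.2, -14.3, 1.1, -43.4, -18.7]
pos [ 0.5852 -0.2131  0.0841] yaw 157.3 tool delta mm [-0.1  1.7 -0.2] norm 2 twist -0.0 j6 -18.7
```

Close on the bar, then pull along +y of the tool (the unit's −x).

Request:
apply_moves(
  xyz=[
    [0, 0.001, 0],
    [0, 0, 0],
    [0, 0, 0],
    [0, 0.01, 0],
    [0, 0.02, 0],
    [0, 0.02, 0],
    [0, 0.02, 0],
    [0, 0.02, 0],
    [0, 0.02, 0],
  ],
  twist=[0, 0, 0, 0, 0, 0, 0, 0, 0],
  claw=[0, 0, 0, 0, 0, 0, 0, 0, 0],
)

```text
time_s: 17.3
tcp_pos: [0.4896, -0.1723, 0.084]
ee_rot: [[0.099, -0.919, 0.383], [-0.026, 0.382, 0.924], [-0.995, -0.101, 0.014]]
wrist_force: [1.0, -2.7, 5.4]
gripper_width: 0.113
```

```bash
python3 - <<'E'
from h import *
st();u=np.array([np.cos(np.radians(-22.6)),np.sin(np.radians(-22.6))])
P=np.array([.584,-.2127])-.165*u; print(P); go(*P,.084,157.4)
S=cap("side","s9")
E
```

```text
17.3 [0.4896, -0.1723, 0.084] [[0.099, -0.919, 0.383], [-0.026, 0.382, 0.924], [-0.995, -0.101, 0.014]] F [1.0, -2.7, 5.4] g 0.113 j [-0.6, 19.3, -30.8, 2.5, -34.2, -24.0]
[ 0.43167031 -0.14929127]
pos [ 0.4896 -0.1723  0.084 ] yaw 157.4 tool delta mm [-6.3 62.  -0.9] norm 62 twist 0.0 j6 -24.0
```

View pics/s9.png

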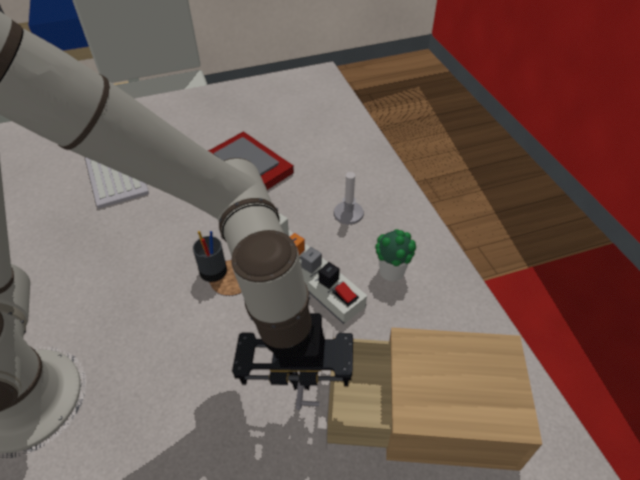

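```bash
python3 - <<'E'
import cv2
a=cv2.imread("pics/s8.png")[200:320,150:310];b=cv2.imread("pics/s9.png")[200:320,150:310]
cv2.imwrite("pics/cmp.png",cv2.resize(cv2.hconcat([a,b]),None,fx=2.5,fy=2.5,interpolation=2))
E
```

```text
(no output)
```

View pics/cmp.png

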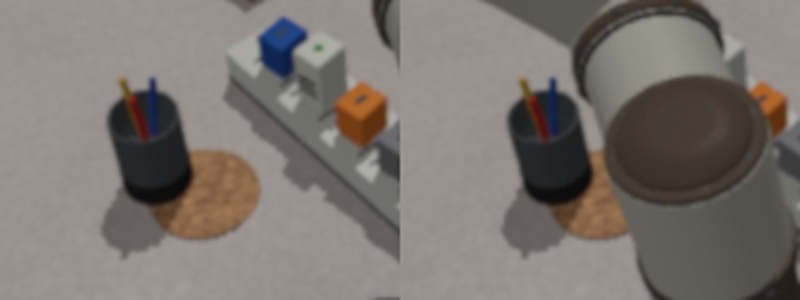

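The cup was knocked off the coaster before t=15.7, so before I opened the drawer. It now stands at the coaster's far-left edge. To keep the asked order I'll shut the drawer again, put the cup back, then reopen.

Request:
apply_moves(
  xyz=[
    [0, -0.02, 0],
    [0, -0.02, 0],
    [0, -0.02, 0],
    [0, -0.02, 0],
    [0, -0.02, 0],
    [0, -0.01, 0],
    [0, -0.005, 0],
  ],
  twist=[0, 0, 0, 0, 0, 0, 0],
  claw=[0, 0, 0, 0, 0, 0, 0],
)

```text
time_s: 18.05
tcp_pos: [0.5749, -0.2089, 0.084]
ee_rot: [[0.065, -0.919, 0.389], [-0.012, 0.389, 0.921], [-0.998, -0.065, 0.015]]
wrist_force: [-1.6, 0.8, -0.5]
gripper_width: 0.117
```

```bash
python3 - <<'E'
from h import *
st();go(.584,-.2127,.084,157.4)
E
```

```text
18.05 [0.5749, -0.2089, 0.084] [[0.065, -0.919, 0.389], [-0.012, 0.389, 0.921], [-0.998, -0.065, 0.015]] F [-1.6, 0.8, -0.5] g 0.117 j [-4.6, 27.5, -15.4, 0.5, -43.3, -18.6]
pos [ 0.5749 -0.2089  0.084 ] yaw 157.1 tool delta mm [ 0.7 -9.9  0. ] norm 10 twist -0.3 j6 -18.6
```

Request:
apply_moves(
  xyz=[
    [0, -0.008, 0],
    [0, -0.006, 0],
    [0, -0.004, 0],
    [0, -0.004, 0],
  ],
  twist=[0, 0, 0, 0],
  claw=[0, 0, 0, 0],
)

```text
time_s: 18.45
tcp_pos: [0.5837, -0.2127, 0.084]
ee_rot: [[0.039, -0.919, 0.391], [-0.003, 0.392, 0.92], [-0.999, -0.037, 0.013]]
wrist_force: [-8.7, 6.4, 3.7]
gripper_width: 0.115
```

Request:
apply_moves(
  xyz=[
    [0, -0.004, 0],
    [0, 0, 0],
    [0, 0, 0],
    [-0.02, 0, 0],
    [-0.03, 0, 0],
    [-0.03, 0, 0],
    [-0.015, 0, 0],
    [-0.005, 0, 0],
    [0, 0, 0],
  ],
  twist=[0, 0, 0, 0, 0, 0, 0, 0, 0],
  claw=[0, 0.3, 0.3, 0.3, 0.3, 0.3, 1, 1, 1],
)

```text
time_s: 19.35
tcp_pos: [0.5848, -0.2148, 0.1932]
ee_rot: [[0.046, -0.919, 0.391], [-0.006, 0.391, 0.92], [-0.999, -0.045, 0.013]]
wrist_force: [0.3, -0.1, -0.8]
gripper_width: 0.488
```

```bash
python3 - <<'E'
from h import *
st()
S=cap("side","s10");T=cap("top","t10");st()
E
```

```text
19.35 [0.5848, -0.2148, 0.1932] [[0.046, -0.919, 0.391], [-0.006, 0.391, 0.92], [-0.999, -0.045, 0.013]] F [0.3, -0.1, -0.8] g 0.488 j [-5.3, 22.4, -5.5, 0.1, -59.4, -17.8]
19.45 [0.584, -0.2146, 0.1915] [[0.043, -0.919, 0.391], [-0.005, 0.391, 0.92], [-0.999, -0.042, 0.012]] F [-0.7, -0.4, -0.2] g 0.578 j [-5.3, 22.5, -5.6, 0.1, -59.4, -17.8]
```

View pics/s10.png

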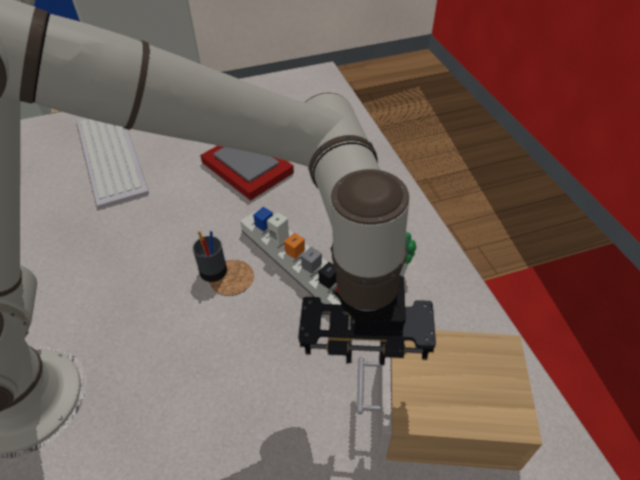

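View pics/t10.png

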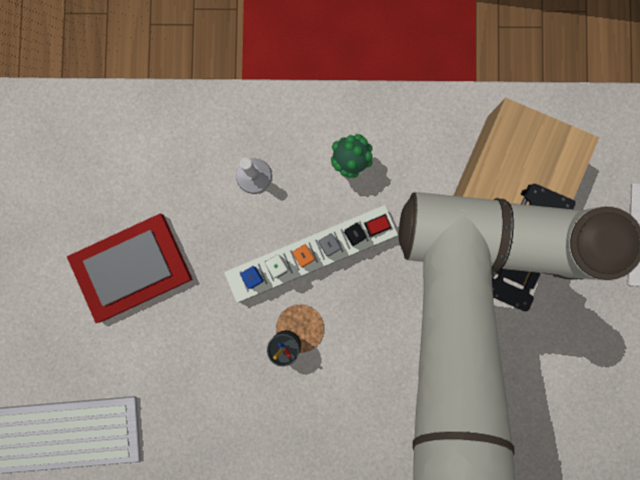

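Now locate the cup rim precisely.

```bash
python3 - <<'E'
from h import *
T=cap("top");S=cap("side")
a=cv2.resize(T["pixels"][320:375,255:330,::-1],None,fx=5,fy=5,interpolation=2)
b=cv2.resize(S["pixels"][225:290,180:255,::-1],None,fx=5,fy=5,interpolation=2)
h=max(a.shape[0],b.shape[0]); pad=lambda i:cv2.copyMakeBorder(i,0,h-i.shape[0],0,0,0)
cv2.imwrite("pics/cup.png",cv2.hconcat([pad(a),pad(b)]))
for p in(T,S):
    l=imaging.regions_of("cup",p)[0]; ys,xs=np.nonzero(l["mask"]);print(l["p"],xs.min(),xs.max(),ys.min(),ys.max(),l["centre"])
    # silhouette predicted fit: cylinder centre search
    from scipy.optimize import least_squares
    m=l["mask"]
E
```

```text
0.89 268 301 330 364 [285.7, 347.8]
0.76 192 226 231 282 [210.6, 259.5]
```

View pics/cup.png

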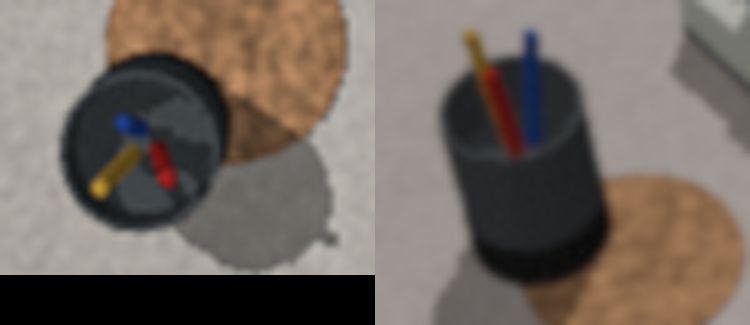

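```bash
python3 - <<'E'
from h import *
T=cap("top");S=cap("side")
X,e=tri(T,(283.4,349.4),S,(207.4,246.4));print(X,e, onz(T,(283.4,349.4),.085),onz(S,(207.4,246.4),.085))
go(X[0],X[1],.20)
E
```

```text
[0.39194197 0.18095872 0.08771519] 0.0009701546993866695 [0.39211238 0.18108079 0.085     ] [0.3914697  0.18356282 0.085     ]
pos [ 0.5837 -0.2145  0.1908] yaw 157.0 tool delta mm [-18.9 330.6 289.1] norm 440 twist 0 j6 -17.8
```

Request:
apply_moves(
  xyz=[
    [-0.002, 0.02, 0.018],
    [-0.002, 0.03, 0.026],
    [-0.002, 0.033, 0.029],
    [-0.002, 0.033, 0.029],
    [-0.002, 0.033, 0.029],
    [-0.002, 0.033, 0.029],
    [-0.002, 0.033, 0.029],
    [-0.002, 0.033, 0.029],
    [-0.002, 0.033, 0.029],
    [-0.001, 0.025, 0.022],
    [0, 0.012, 0.01],
    [0, 0.004, 0.003],
  ],
  twist=[0, 0, 0, 0, 0, 0, 0, 0, 0, 0, 0, 0],
  claw=[1, 1, 1, 1, 1, 1, 1, 1, 1, 1, 1, 1],
)

```text
time_s: 20.95
tcp_pos: [0.3917, 0.1839, 0.1971]
ee_rot: [[0.04, -0.919, 0.393], [-0.005, 0.393, 0.92], [-0.999, -0.039, 0.011]]
wrist_force: [-0.3, -1.1, -0.7]
gripper_width: 1.002
```

```bash
python3 - <<'E'
from h import *
st();go(.392,.1815,.14)
E
```

```text
20.95 [0.3917, 0.1839, 0.1971] [[0.04, -0.919, 0.393], [-0.005, 0.393, 0.92], [-0.999, -0.039, 0.011]] F [-0.3, -1.1, -0.7] g 1.002 j [48.2, 4.2, -30.5, 2.3, -54.0, -72.7]
pos [0.3917 0.1839 0.1971] yaw 156.8 tool delta mm [57.1  1.  -2.8] norm 57 twist 0 j6 -72.7
```

Request:
apply_moves(
  xyz=[
    [0.01, 0.001, -0.002],
    [0.018, 0.001, -0.001],
    [0.018, 0.001, 0],
    [0.018, 0.001, 0],
    [0.018, 0.001, 0],
    [0.012, 0.001, 0],
    [0.006, 0, 0],
    [0.002, 0, 0],
  ],
  twist=[0, 0, 0, 0, 0, 0, 0, 0],
  claw=[1, 1, 1, 1, 1, 1, 1, 1],
)

```text
time_s: 21.75
tcp_pos: [0.3895, 0.1756, 0.0869]
ee_rot: [[0.036, -0.915, 0.401], [-0.009, 0.401, 0.916], [-0.999, -0.037, 0.007]]
wrist_force: [-0.6, -0.2, 0.7]
gripper_width: 0.999
```

```bash
python3 - <<'E'
from h import *
st();go(.392,.1815,.075)
S=cap("side","s11")
cv2.imwrite("pics/s11c.png",cv2.resize(S["pixels"][170:300,150:300,::-1],None,fx=4,fy=4,interpolation=2))
E
```

```text
21.75 [0.3895, 0.1756, 0.0869] [[0.036, -0.915, 0.401], [-0.009, 0.401, 0.916], [-0.999, -0.037, 0.007]] F [-0.6, -0.2, 0.7] g 0.999 j [47.6, 13.0, -40.1, 3.2, -35.9, -73.8]
pos [0.3895 0.1756 0.0869] yaw 156.3 tool delta mm [11.9  0.5  6.4] norm 14 twist 0 j6 -73.8
```

View pics/s11c.png

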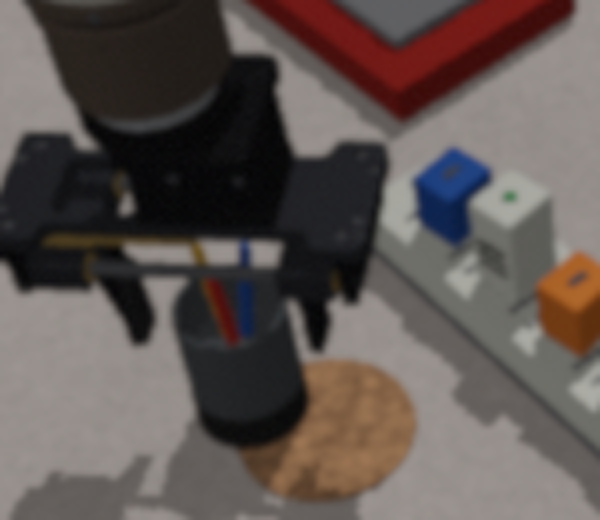

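Request:
apply_moves(
  xyz=[
    [0.003, 0, 0.005],
    [0.005, 0, 0.002],
    [0.003, 0, 0],
    [0, 0, 0],
    [0, 0, 0],
    [0, 0, 0],
    [0, 0, 0],
    [0, 0, 0],
  ],
  twist=[0, 0, 0, 0, 0, 0, 0, 0],
  claw=[1, 1, 1, 0.4, 0.4, 0.4, 0.4, 0.4],
)

```text
time_s: 22.6
tcp_pos: [0.394, 0.1833, 0.0767]
ee_rot: [[0.039, -0.915, 0.401], [-0.005, 0.401, 0.916], [-0.999, -0.038, 0.011]]
wrist_force: [0.2, 0.3, -2.2]
gripper_width: 0.709
```

```bash
python3 - <<'E'
from h import *
st();go(.4265,.152,.095)
E
```

```text
22.6 [0.394, 0.1833, 0.0767] [[0.039, -0.915, 0.401], [-0.005, 0.401, 0.916], [-0.999, -0.038, 0.011]] F [0.2, 0.3, -2.2] g 0.709 j [47.8, 14.5, -40.1, 3.3, -34.2, -74.3]
pos [0.394  0.1833 0.0767] yaw 156.3 tool delta mm [-16.8 -43.  -15.4] norm 49 twist 0 j6 -74.3
```

Request:
apply_moves(
  xyz=[
    [-0.008, 0, 0],
    [-0.007, 0, 0],
    [-0.002, -0.012, -0.004],
    [0, -0.015, -0.006],
    [0, -0.01, -0.004],
    [0, -0.004, -0.001],
    [0, 0, 0],
  ],
  twist=[0, 0, 0, 0, 0, 0, 0],
  claw=[0.4, 0.4, 0.4, 0.4, 0.4, 0.4, 0.4],
)

```text
time_s: 23.3
tcp_pos: [0.4249, 0.1515, 0.0977]
ee_rot: [[0.038, -0.915, 0.401], [-0.006, 0.402, 0.916], [-0.999, -0.037, 0.01]]
wrist_force: [-0.4, 0.2, -2.3]
gripper_width: 0.709
```

```bash
python3 - <<'E'
from h import *
st();go(.4265,.152,.0805)
S=cap("side","s12")
cv2.imwrite("pics/s12c.png",cv2.resize(S["pixels"][170:300,150:300,::-1],None,fx=4,fy=4,interpolation=2))
E
```

```text
23.3 [0.4249, 0.1515, 0.0977] [[0.038, -0.915, 0.401], [-0.006, 0.402, 0.916], [-0.999, -0.037, 0.01]] F [-0.4, 0.2, -2.3] g 0.709 j [41.5, 13.9, -36.3, 2.7, -38.4, -67.3]
pos [0.4249 0.1515 0.0977] yaw 156.3 tool delta mm [17.2 -0.6  0.9] norm 17 twist 0 j6 -67.3
```

View pics/s12c.png

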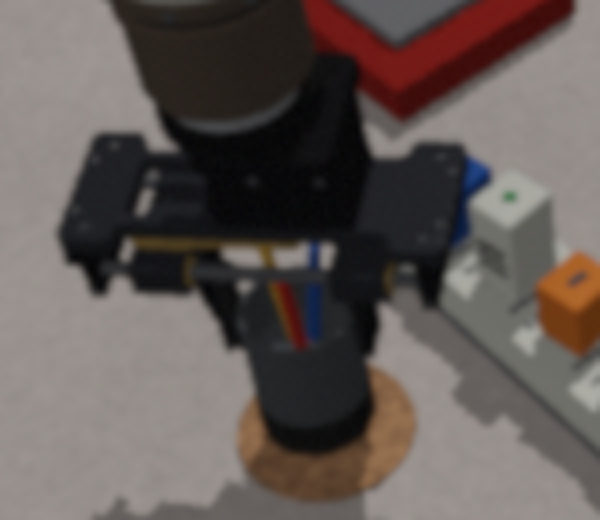

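Over the coaster. Next I lower and release.

Request:
apply_moves(
  xyz=[
    [0.006, 0, 0.001],
    [0.006, 0, 0],
    [0.003, 0, 0],
    [0.001, 0, 0],
  ],
  twist=[0, 0, 0, 0],
  claw=[0.4, 0.4, 0.4, 0.4],
)

```text
time_s: 23.75
tcp_pos: [0.4247, 0.1529, 0.0799]
ee_rot: [[0.037, -0.916, 0.4], [-0.006, 0.4, 0.916], [-0.999, -0.036, 0.009]]
wrist_force: [-0.1, 0.6, -2.9]
gripper_width: 0.704
```

Request:
apply_moves(
  xyz=[
    [0.001, 0, 0],
    [0, 0, 0],
    [0, 0, 0],
    [0, 0, 0],
    [0, 0, 0],
    [0, 0, 0],
  ],
  twist=[0, 0, 0, 0, 0, 0],
  claw=[0.4, 0.4, 0.8, 1, 1, 1],
)

```text
time_s: 24.35
tcp_pos: [0.426, 0.1542, 0.0799]
ee_rot: [[0.04, -0.916, 0.398], [-0.005, 0.399, 0.917], [-0.999, -0.039, 0.012]]
wrist_force: [-0.5, 0.6, 0.0]
gripper_width: 0.958
```

Request:
apply_moves(
  xyz=[
    [-0.015, 0, 0],
    [-0.03, 0, 0],
    [-0.035, 0, 0],
    [-0.03, 0, 0],
    [-0.015, 0, 0],
    [-0.005, 0, 0],
    [0, 0, 0],
  ],
  twist=[0, 0, 0, 0, 0, 0, 0],
  claw=[1, 1, 1, 1, 1, 1, 1],
)

```text
time_s: 25.05
tcp_pos: [0.4208, 0.1546, 0.2158]
ee_rot: [[0.041, -0.916, 0.398], [-0.004, 0.399, 0.917], [-0.999, -0.04, 0.013]]
wrist_force: [0.4, -0.1, -1.0]
gripper_width: 0.999
```

```bash
python3 - <<'E'
from h import *
st();go(.5835,-.2125,.2,157.3)
S=cap("side","s13")
cv2.imwrite("pics/s13c.png",cv2.resize(S["pixels"][170:300,150:300,::-1],None,fx=4,fy=4,interpolation=2))
E
```

```text
25.05 [0.4208, 0.1546, 0.2158] [[0.041, -0.916, 0.398], [-0.004, 0.399, 0.917], [-0.999, -0.04, 0.013]] F [0.4, -0.1, -1.0] g 0.999 j [42.3, 4.5, -27.0, 2.1, -56.9, -66.9]
pos [0.4208 0.1546 0.2158] yaw 156.5 tool delta mm [  24.  -294.8 -272. ] norm 402 twist -0.8 j6 -66.9
```

View pics/s13c.png

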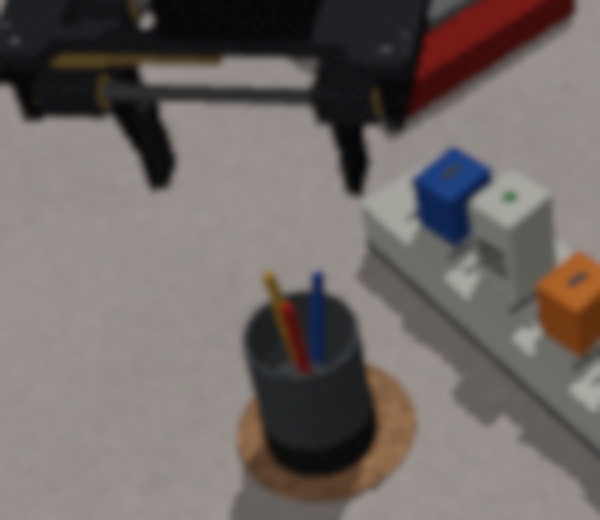

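The cup stands on the coaster with cork showing around it. Back to the handle.

Request:
apply_moves(
  xyz=[
    [0.001, -0.017, -0.016],
    [0.002, -0.03, -0.028],
    [0.002, -0.032, -0.03],
    [0.002, -0.032, -0.03],
    [0.002, -0.032, -0.03],
    [0.002, -0.032, -0.03],
    [0.002, -0.032, -0.03],
    [0.002, -0.032, -0.03],
    [0.001, -0.025, -0.023],
    [0, -0.012, -0.011],
    [0, -0.004, -0.004],
    [0, 0, 0],
  ],
  twist=[0, 0, 0, 0, 0, 0, 0, 0, 0, 0, 0, -0.8],
  claw=[1, 0.3, 0.3, 0.3, 0.3, 0.3, 0.3, 0.3, 0.3, 0.3, 0.3, 0.3],
)

```text
time_s: 26.3
tcp_pos: [0.573, -0.2112, 0.1858]
ee_rot: [[0.008, -0.924, 0.382], [-0.006, 0.382, 0.924], [-1.0, -0.01, -0.002]]
wrist_force: [-0.4, 1.0, -0.6]
gripper_width: 0.301
```

```bash
python3 - <<'E'
from h import *
st();go(.5838,-.2125,.084,157.3)
E
```

```text
26.3 [0.573, -0.2112, 0.1858] [[0.008, -0.924, 0.382], [-0.006, 0.382, 0.924], [-1.0, -0.01, -0.002]] F [-0.4, 1.0, -0.6] g 0.301 j [-4.9, 22.6, -6.4, 0.3, -60.5, -17.7]
pos [ 0.573  -0.2112  0.1858] yaw 157.5 tool delta mm [101.9  -9.5   3.2] norm 102 twist 0.2 j6 -17.7
```

Tilt is nearly gone. Descend on the handle.

Request:
apply_moves(
  xyz=[
    [0.01, -0.006, 0.002],
    [0.018, -0.003, 0.001],
    [0.02, 0, 0],
    [0.016, 0, 0],
    [0.01, 0, 0],
    [0.005, 0, 0],
    [0, 0, 0],
  ],
  twist=[0, 0, 0, 0, 0, 0, 0],
  claw=[0.3, 0.3, 0.3, 0.3, 0.3, 0.3, 0.3],
)

```text
time_s: 27.0
tcp_pos: [0.5833, -0.2033, 0.1027]
ee_rot: [[0.008, -0.928, 0.372], [-0.004, 0.372, 0.928], [-1.0, -0.009, -0.001]]
wrist_force: [-0.3, -0.5, 0.8]
gripper_width: 0.302
```

```bash
python3 - <<'E'
from h import *
st();go(.5838,-.2125,.084,157.3)
E
```

```text
27.0 [0.5833, -0.2033, 0.1027] [[0.008, -0.928, 0.372], [-0.004, 0.372, 0.928], [-1.0, -0.009, -0.001]] F [-0.3, -0.5, 0.8] g 0.302 j [-4.1, 28.0, -10.9, 0.2, -50.6, -17.8]
pos [ 0.5833 -0.2033  0.1027] yaw 158.2 tool delta mm [18.7 -3.7 -8.3] norm 21 twist 0.9 j6 -17.8
```

Request:
apply_moves(
  xyz=[
    [0, -0.003, -0.008],
    [0.008, 0, 0],
    [0.007, 0, 0],
    [0.003, 0, 0],
    [0, 0, 0],
  ],
  twist=[0.9, 0, 0, 0, 0],
  claw=[0.3, 0.3, 0.3, 0.3, 0.3],
)

```text
time_s: 27.5
tcp_pos: [0.5846, -0.2129, 0.0856]
ee_rot: [[0.013, -0.922, 0.387], [-0.005, 0.387, 0.922], [-1.0, -0.014, 0.001]]
wrist_force: [-0.9, -0.3, -0.2]
gripper_width: 0.302
```

```bash
python3 - <<'E'
from h import *
st();go(.5838,-.2125,.084,157.3)
S=cap("side","s14")
E
```

```text
27.5 [0.5846, -0.2129, 0.0856] [[0.013, -0.922, 0.387], [-0.005, 0.387, 0.922], [-1.0, -0.014, 0.001]] F [-0.9, -0.3, -0.2] g 0.302 j [-5.0, 29.4, -11.4, 0.3, -48.5, -17.9]
pos [ 0.5846 -0.2129  0.0856] yaw 157.2 tool delta mm [1.6 0.9 0. ] norm 2 twist -0.1 j6 -17.9
```

View pics/s14.png

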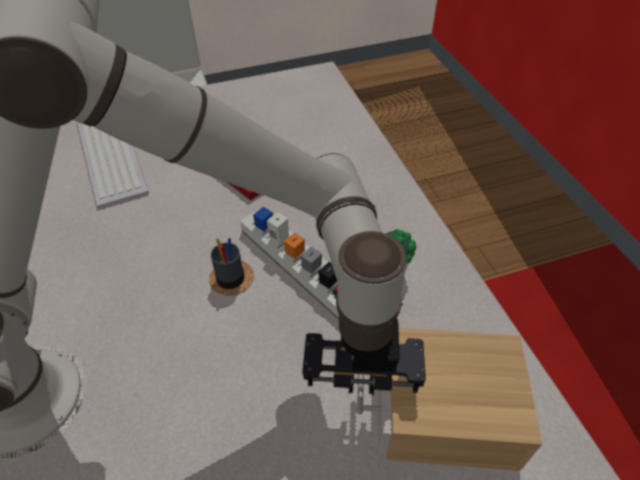

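Request:
apply_moves(
  xyz=[
    [0.001, 0, 0],
    [0, 0.01, 0],
    [0, 0.02, 0],
    [0, 0.02, 0],
    [0, 0.02, 0],
    [0, 0.02, 0],
    [0, 0.02, 0],
    [0, 0.02, 0],
    [0, 0.015, 0],
    [0, 0.01, 0],
  ],
  twist=[0, 0, 0, 0, 0, 0, 0, 0, 0, 0],
  claw=[0.16, 0.16, 0.16, 0.16, 0.16, 0.16, 0.16, 0.16, 0.16, 0.16],
)

```text
time_s: 28.55
tcp_pos: [0.4415, -0.1518, 0.0851]
ee_rot: [[0.036, -0.922, 0.385], [-0.009, 0.385, 0.923], [-0.999, -0.037, 0.006]]
wrist_force: [1.2, -0.6, -1.5]
gripper_width: 0.16
```

```bash
python3 - <<'E'
from h import *
st();go(.4317,-.1493,.084,157.3)
E
```

```text
28.55 [0.4415, -0.1518, 0.0851] [[0.036, -0.922, 0.385], [-0.009, 0.385, 0.923], [-0.999, -0.037, 0.006]] F [1.2, -0.6, -1.5] g 0.16 j [1.4, 16.3, -34.5, 0.9, -37.1, -24.8]
pos [ 0.4415 -0.1518  0.0851] yaw 157.3 tool delta mm [ 0.7 10.1 -1.5] norm 10 twist 0.0 j6 -24.8
```

Request:
apply_moves(
  xyz=[
    [0, 0.008, -0.001],
    [0, 0.006, 0],
    [0, 0.004, 0],
  ],
  twist=[0, 0, 0],
  claw=[0.16, 0.16, 0.16],
)

```text
time_s: 28.85
tcp_pos: [0.4298, -0.1459, 0.0866]
ee_rot: [[0.053, -0.923, 0.382], [-0.011, 0.382, 0.924], [-0.999, -0.053, 0.01]]
wrist_force: [10.1, -8.7, -8.0]
gripper_width: 0.161
```

Request:
apply_moves(
  xyz=[
    [0, -0.004, 0],
    [0, 0, 0],
    [-0.01, 0, 0],
    [-0.03, 0, 0],
    [-0.04, 0, 0],
    [-0.03, 0, 0],
    [-0.015, 0, 0],
    [-0.005, 0, 0],
    [0, 0, 0],
  ],
  twist=[0, 0, 0, 0, 0, 0, 0, 0, 0],
  claw=[0.3, 0.3, 0.3, 0.3, 0.3, 0.3, 0.6, 0.6, 0.6],
)

```text
time_s: 29.75
tcp_pos: [0.4229, -0.1461, 0.2231]
ee_rot: [[0.044, -0.922, 0.384], [-0.01, 0.384, 0.923], [-0.999, -0.044, 0.007]]
wrist_force: [-0.4, 0.6, 0.2]
gripper_width: 0.487
```

```bash
python3 - <<'E'
from h import *
st();go(.6163,.0447,.2,203.5)
T=cap("top","t15");S=cap("side","s15")
E
```

```text
29.75 [0.4229, -0.1461, 0.2231] [[0.044, -0.922, 0.384], [-0.01, 0.384, 0.923], [-0.999, -0.044, 0.007]] F [-0.4, 0.6, 0.2] g 0.487 j [2.4, 3.8, -26.2, 0.8, -57.5, -25.3]
pos [ 0.4229 -0.1461  0.2231] yaw 157.4 tool delta mm [  29.6 -104.2  250.2] norm 273 twist -46.1 j6 -25.3
```

View pics/t15.png

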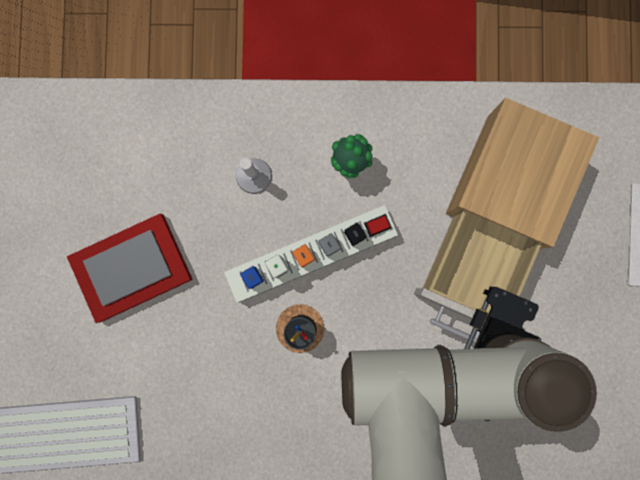

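View pics/s15.png

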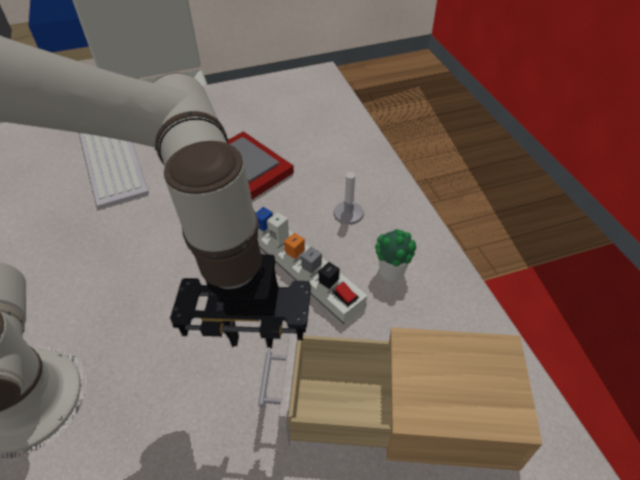

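Request:
apply_moves(
  xyz=[
    [0, 0, 0],
    [0, 0, 0],
    [0, 0, 0],
    [0, 0, 0],
    [0, 0, 0],
    [0, 0, 0],
    [0, 0, 0],
  ],
  twist=[-6, -8.5, -8.5, -8.5, -8.5, -5, 0],
  claw=[0.65, 0.65, 0.65, 0.65, 0.65, 0.65, 0.65],
)

```text
time_s: 30.55
tcp_pos: [0.4163, -0.1457, 0.2112]
ee_rot: [[0.017, -0.918, -0.397], [-0.009, -0.397, 0.918], [-1.0, -0.012, -0.015]]
wrist_force: [-0.5, -0.5, 0.3]
gripper_width: 0.652
```

```bash
python3 - <<'E'
from h import *
st();go(.6163,.0447,.2,203.5)
E
```

```text
30.55 [0.4163, -0.1457, 0.2112] [[0.017, -0.918, -0.397], [-0.009, -0.397, 0.918], [-1.0, -0.012, -0.015]] F [-0.5, -0.5, 0.3] g 0.652 j [2.3, 4.6, -27.1, 0.6, -57.4, 20.7]
pos [ 0.4163 -0.1457  0.2112] yaw -156.6 tool delta mm [  12.9 -259.    95.5] norm 276 twist -0.1 j6 20.7
```

Request:
apply_moves(
  xyz=[
    [0.001, -0.02, 0.007],
    [0.001, -0.035, 0.013],
    [0.001, -0.04, 0.015],
    [0.001, -0.04, 0.015],
    [0.001, -0.04, 0.015],
    [0.001, -0.035, 0.013],
    [0.001, -0.025, 0.009],
    [0, -0.012, 0.004],
    [0, -0.005, 0.002],
    [0, 0, 0],
  ],
  twist=[0, 0, 0, 0, 0, 0, 0, 0, 0, 0],
  claw=[0.65, 0.65, 0.65, 0.65, 0.65, 0.65, 0.65, 0.65, 0.65, 0.65],
)

```text
time_s: 31.55
tcp_pos: [0.6132, 0.0435, 0.1913]
ee_rot: [[-0.008, -0.927, -0.375], [-0.013, -0.375, 0.927], [-1.0, 0.012, -0.009]]
wrist_force: [0.3, 0.4, 0.2]
gripper_width: 0.651
```

```bash
python3 - <<'E'
from h import *
st();go(.6163,.0447,.059,203.5)
E
```

```text
31.55 [0.6132, 0.0435, 0.1913] [[-0.008, -0.927, -0.375], [-0.013, -0.375, 0.927], [-1.0, 0.012, -0.009]] F [0.3, 0.4, 0.2] g 0.651 j [19.4, 23.2, -4.7, 0.6, -62.8, 2.3]
pos [0.6132 0.0435 0.1913] yaw -158.0 tool delta mm [132.2  -4.9   1.2] norm 132 twist -1.5 j6 2.3
```

Request:
apply_moves(
  xyz=[
    [0.01, -0.003, 0.001],
    [0.018, -0.001, 0],
    [0.02, 0, 0],
    [0.018, 0, 0],
    [0.01, 0, 0],
    [0.004, 0, 0],
    [0, 0, 0],
  ],
  twist=[-1.5, 0, 0, 0, 0, 0, 0],
  claw=[0.65, 0.65, 0.65, 0.65, 0.65, 0.65, 0.65],
)

```text
time_s: 32.25
tcp_pos: [0.6114, 0.0395, 0.1085]
ee_rot: [[-0.009, -0.918, -0.397], [-0.013, -0.397, 0.918], [-1.0, 0.013, -0.008]]
wrist_force: [0.5, 0.1, 0.4]
gripper_width: 0.654
```

```bash
python3 - <<'E'
from h import *
st();go(.6163,.0447,.059,203.5)
S=cap("side","s16");cv2.imwrite("pics/s16c.png",cv2.resize(S["pixels"][195:325,250:430,::-1],None,fx=4,fy=4,interpolation=2))
E
```

```text
32.25 [0.6114, 0.0395, 0.1085] [[-0.009, -0.918, -0.397], [-0.013, -0.397, 0.918], [-1.0, 0.013, -0.008]] F [0.5, 0.1, 0.4] g 0.654 j [19.1, 27.7, -10.6, 0.7, -52.4, 3.9]
pos [0.6114 0.0395 0.1085] yaw -156.6 tool delta mm [49.3 -7.2  3.2] norm 50 twist -0.1 j6 3.9
```

View pics/s16c.png

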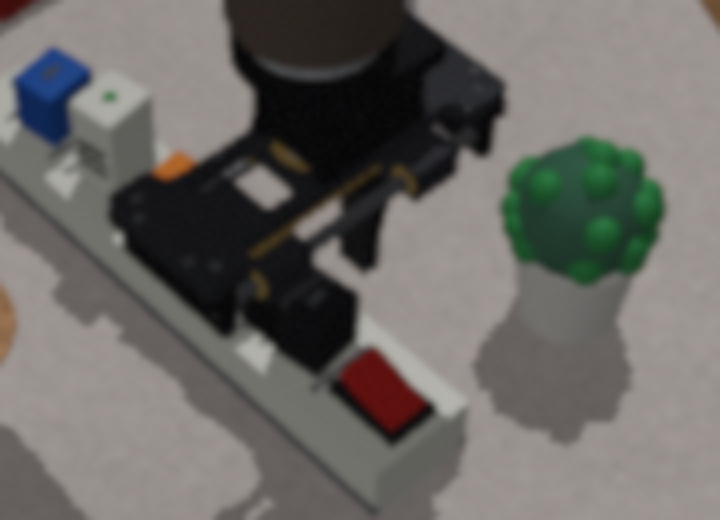

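Request:
apply_moves(
  xyz=[
    [0, -0.007, 0.003],
    [0.008, 0, 0.001],
    [0.012, 0, 0],
    [0.012, 0, 0],
    [0.01, 0, 0],
    [0.005, 0, 0],
    [0.001, 0, 0],
  ],
  twist=[0, 0, 0, 0, 0, 0, 0],
  claw=[0.65, 0.65, 0.65, 0.65, 0.65, 0.65, 0.65],
)

```text
time_s: 33.0
tcp_pos: [0.6178, 0.0466, 0.0584]
ee_rot: [[-0.005, -0.917, -0.398], [-0.011, -0.398, 0.917], [-1.0, 0.009, -0.009]]
wrist_force: [-0.0, -0.1, 0.2]
gripper_width: 0.649
```

```bash
python3 - <<'E'
from h import *
st();go(.6163,.0447,.059,203.5)
E
```

```text
33.0 [0.6178, 0.0466, 0.0584] [[-0.005, -0.917, -0.398], [-0.011, -0.398, 0.917], [-1.0, 0.009, -0.009]] F [-0.0, -0.1, 0.2] g 0.649 j [19.5, 31.5, -12.5, 0.7, -46.5, 3.4]
pos [0.6178 0.0466 0.0584] yaw -156.6 tool delta mm [-0.5  2.1 -1.2] norm 2 twist -0.1 j6 3.4
```

Request:
apply_moves(
  xyz=[
    [0, 0.002, -0.001],
    [0, 0, 0],
    [0, 0, 0],
    [0, 0, 0],
    [0, 0, 0],
  ],
  twist=[0, 0, 0, 0, 0],
  claw=[0.2, 0.2, 0.2, 0.2, 0.2],
)

```text
time_s: 33.5
tcp_pos: [0.6169, 0.0448, 0.059]
ee_rot: [[-0.003, -0.917, -0.398], [-0.011, -0.398, 0.917], [-1.0, 0.007, -0.009]]
wrist_force: [-0.7, 0.1, -1.4]
gripper_width: 0.418
```

Request:
apply_moves(
  xyz=[
    [-0.005, 0, 0],
    [-0.008, 0, 0],
    [-0.008, 0, 0],
    [-0.008, 0, 0],
  ],
  twist=[0, 0, 0, 0],
  claw=[0.2, 0.2, 0.2, 0.2],
)

```text
time_s: 33.9
tcp_pos: [0.6165, 0.0453, 0.0884]
ee_rot: [[-0.005, -0.918, -0.398], [-0.011, -0.397, 0.918], [-1.0, 0.009, -0.008]]
wrist_force: [0.4, -0.3, -0.4]
gripper_width: 0.423
```

```bash
python3 - <<'E'
from h import *
st()
S=cap("side","s17");cv2.imwrite("pics/s17c.png",cv2.resize(S["pixels"][195:325,250:430,::-1],None,fx=4,fy=4,interpolation=2))
E
```

```text
33.9 [0.6165, 0.0453, 0.0884] [[-0.005, -0.918, -0.398], [-0.011, -0.397, 0.918], [-1.0, 0.009, -0.008]] F [0.4, -0.3, -0.4] g 0.423 j [19.4, 29.3, -11.1, 0.7, -50.0, 3.6]
```

View pics/s17c.png

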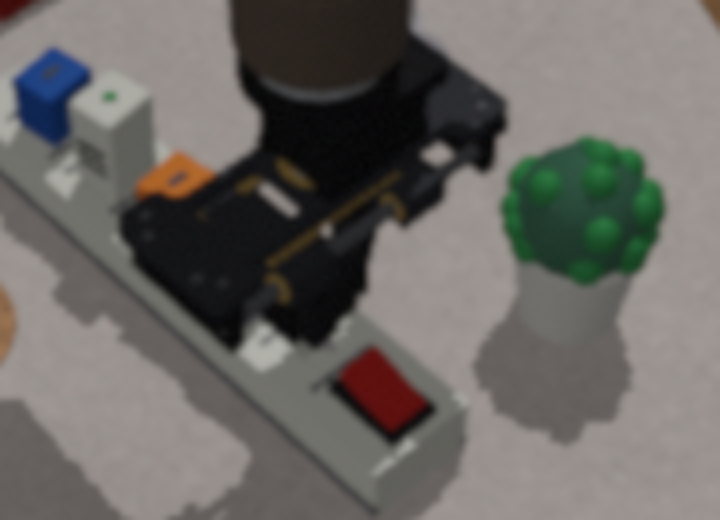

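Request:
apply_moves(
  xyz=[
    [-0.01, 0, 0],
    [-0.02, 0, 0],
    [-0.03, 0, 0],
    [-0.02, 0, 0],
    [-0.01, 0, 0],
    [-0.003, 0, 0],
    [0, 0, 0],
  ],
  twist=[0, 0, 0, 0, 0, 0, 0],
  claw=[0.2, 0.2, 0.2, 0.2, 0.2, 0.2, 0.2],
)

```text
time_s: 34.65
tcp_pos: [0.6164, 0.0456, 0.1919]
ee_rot: [[-0.001, -0.918, -0.398], [-0.011, -0.398, 0.917], [-1.0, 0.005, -0.009]]
wrist_force: [-0.2, 0.8, -0.7]
gripper_width: 0.418
```

```bash
python3 - <<'E'
from h import *
s=st()
u=np.array([np.cos(np.radians(-22.6)),np.sin(np.radians(-22.6))]);v=np.array([-u[1],u[0]])
H=np.array([.4317,-.1493])
for n,a,b in(("A+",.098,.048),("A0",.098,0),("A-",.098,-.048),("B",.15,0)):
    P=H+a*u+b*v; print(n,np.round(P,4))
P=H+.098*u-.048*v; go(*P,.18,157.4)
S=cap("side","s18");T=cap("top","t18")
# projected drawer geometry check
f=lambda a,b,z:np.r_[H+a*u+b*v,z]
img=T["pixels"][:,:,::-1].copy()
for a,b in((.05,.074),(.05,-.074),(.209,.074),(.209,-.074),(0,.0475),(0,-.0475)):
    q=proj(T,f(a,b,.098 if a else .082))[0]; cv2.circle(img,(int(q[0]),int(q[1])),2,(255,0,255),-1)
cv2.imwrite("pics/t18c.png",cv2.resize(img[150:390,380:620],None,fx=2.5,fy=2.5,interpolation=2))
cv2.imwrite("pics/s18c.png",cv2.resize(S["pixels"][150:325,230:430,::-1],None,fx=3,fy=3,interpolation=2))
E
```

```text
34.65 [0.6164, 0.0456, 0.1919] [[-0.001, -0.918, -0.398], [-0.011, -0.398, 0.917], [-1.0, 0.005, -0.009]] F [-0.2, 0.8, -0.7] g 0.418 j [19.5, 23.3, -4.5, 0.6, -62.5, 3.7]
A+ [ 0.5406 -0.1426]
A0 [ 0.5222 -0.187 ]
A- [ 0.5037 -0.2313]
B [ 0.5702 -0.2069]
pos [0.6164 0.0456 0.1919] yaw -156.6 tool delta mm [  14.9  213.4 -209.1] norm 299 twist 46.0 j6 3.7
```

View pics/s18c.png

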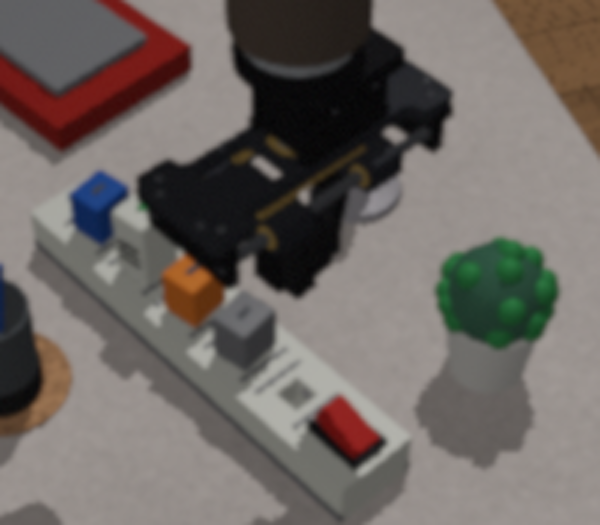

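View pics/t18c.png

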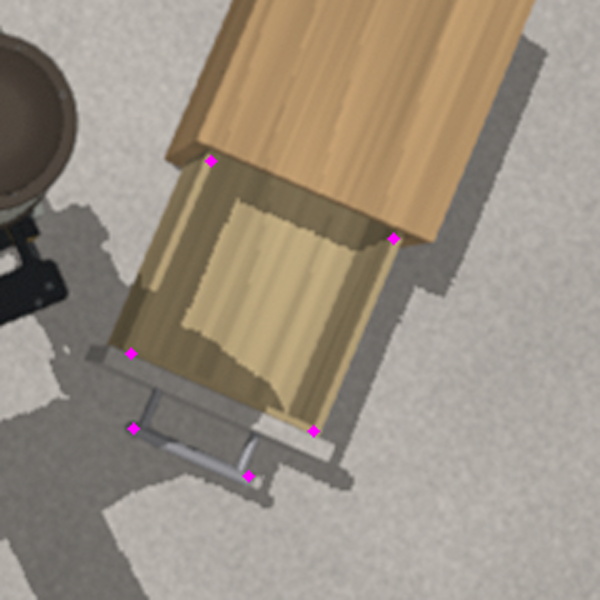

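Request:
apply_moves(
  xyz=[
    [0, 0.015, -0.015],
    [0, 0.025, -0.025],
    [0.001, 0.03, -0.029],
    [0.001, 0.03, -0.029],
    [0.001, 0.03, -0.029],
    [0.001, 0.03, -0.029],
    [0, 0.025, -0.025],
    [0, 0.015, -0.015],
    [0, 0.008, -0.008],
    [0, 0.003, -0.003],
    [0, 0, 0],
  ],
  twist=[0, 0, 0, 0, 0, 0, 0, 0, 0, 0, 0],
  claw=[0.2, 0.2, 0.2, 0.2, 0.2, 0.2, 0.2, 0.2, 0.2, 0.2, 0.2],
)

```text
time_s: 35.85
tcp_pos: [0.49, -0.2419, 0.1792]
ee_rot: [[-0.028, -0.918, -0.396], [-0.01, -0.396, 0.918], [-1.0, 0.029, 0.002]]
wrist_force: [1.2, 0.1, -0.8]
gripper_width: 0.419
```

Request:
apply_moves(
  xyz=[
    [0, 0, 0],
    [0, 0, 0],
    [0, 0, 0],
    [0, 0, 0],
    [0, 0, 0],
    [0, 0, 0],
    [0, 0, 0],
    [0, 0, 0],
  ],
  twist=[5, 8, 8, 8, 8, 6, 3, 0],
  claw=[0.2, 0.2, 0.2, 0.2, 0.2, 0.2, 0.2, 0.2],
)

```text
time_s: 36.65
tcp_pos: [0.4938, -0.2337, 0.1774]
ee_rot: [[-0.029, -0.914, 0.404], [-0.009, 0.404, 0.915], [-1.0, 0.023, -0.02]]
wrist_force: [0.2, -0.1, -0.5]
gripper_width: 0.419
```

```bash
python3 - <<'E'
from h import *
s=st(); go(.5037,-.2313,.12,157.4)
S=cap("side","s19")
E
```

```text
36.65 [0.4938, -0.2337, 0.1774] [[-0.029, -0.914, 0.404], [-0.009, 0.404, 0.915], [-1.0, 0.023, -0.02]] F [0.2, -0.1, -0.5] g 0.419 j [-7.9, 18.0, -15.1, 0.9, -58.5, -16.4]
pos [ 0.4938 -0.2337  0.1774] yaw 156.2 tool delta mm [57.  -9.4  7.3] norm 58 twist -1.2 j6 -16.4
```

View pics/s19.png

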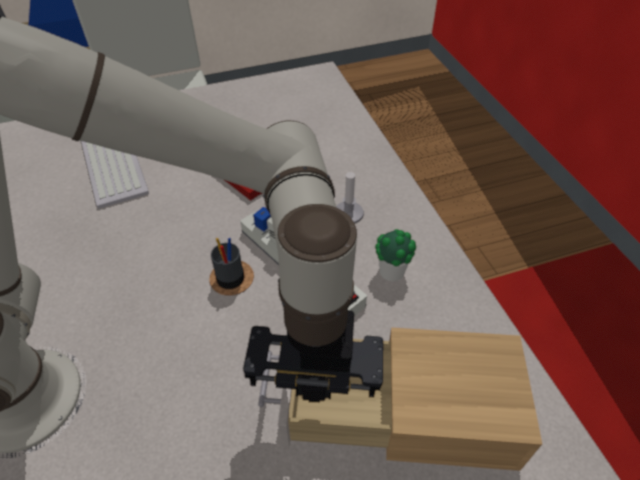

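Request:
apply_moves(
  xyz=[
    [0.01, -0.007, 0.005],
    [0.018, -0.003, 0.003],
    [0.02, 0, 0],
    [0.016, 0, 0],
    [0.01, 0, 0],
    [0.005, 0, 0],
    [0, 0, 0],
  ],
  twist=[-1.2, 0, 0, 0, 0, 0, 0],
  claw=[0.2, 0.2, 0.2, 0.2, 0.2, 0.2, 0.2],
)

```text
time_s: 37.4
tcp_pos: [0.5085, -0.2282, 0.0921]
ee_rot: [[-0.027, -0.929, 0.369], [-0.009, 0.37, 0.929], [-1.0, 0.022, -0.019]]
wrist_force: [-1.0, -0.5, -1.1]
gripper_width: 0.42
```

```bash
python3 - <<'E'
from h import *
s=st(); go(.5037,-.2313,.066,157.4)
E
```

```text
37.4 [0.5085, -0.2282, 0.0921] [[-0.027, -0.929, 0.369], [-0.009, 0.37, 0.929], [-1.0, 0.022, -0.019]] F [-1.0, -0.5, -1.1] g 0.42 j [-7.1, 24.5, -19.3, 1.0, -47.7, -15.2]
pos [ 0.5085 -0.2282  0.0921] yaw 158.3 tool delta mm [26.3  2.7 -4.1] norm 27 twist 0.9 j6 -15.2
```

Request:
apply_moves(
  xyz=[
    [0.006, 0.002, -0.002],
    [0.008, 0, -0.002],
    [0.007, 0, 0],
    [0.003, 0, 0],
    [0, 0, 0],
  ],
  twist=[0, 0, 0, 0, 0],
  claw=[0.2, 0.2, 0.2, 0.2, 0.2],
)

```text
time_s: 37.9
tcp_pos: [0.5055, -0.2321, 0.0679]
ee_rot: [[-0.024, -0.929, 0.368], [-0.01, 0.369, 0.929], [-1.0, 0.018, -0.018]]
wrist_force: [-0.9, -0.4, -0.9]
gripper_width: 0.419
```

```bash
python3 - <<'E'
from h import *
s=st(); go(.5037,-.2313,.066,157.4)
S=cap("side","s20");cv2.imwrite("pics/s20c.png",cv2.resize(S["pixels"][300:470,220:420,::-1],None,fx=3,fy=3,interpolation=2))
E
```

```text
37.9 [0.5055, -0.2321, 0.0679] [[-0.024, -0.929, 0.368], [-0.01, 0.369, 0.929], [-1.0, 0.018, -0.018]] F [-0.9, -0.4, -0.9] g 0.419 j [-7.6, 26.2, -21.0, 1.1, -44.1, -14.9]
pos [ 0.5055 -0.2321  0.0679] yaw 158.4 tool delta mm [2.  2.  0.1] norm 3 twist 1.0 j6 -14.9
```

View pics/s20c.png

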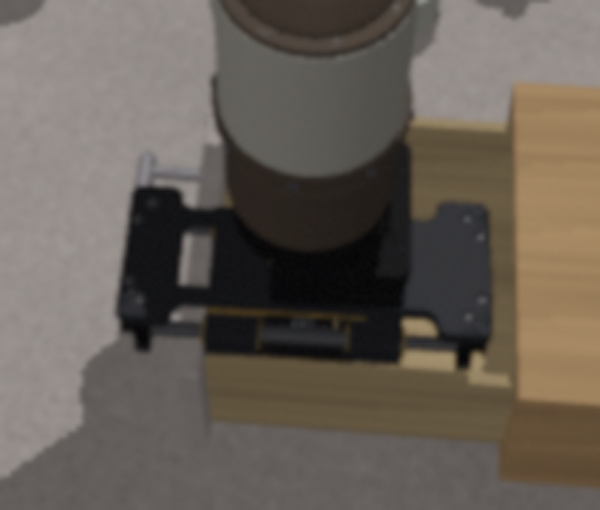

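Request:
apply_moves(
  xyz=[
    [0.003, 0, 0],
    [0, 0, 0],
    [0, 0, 0],
    [0, 0, 0],
    [-0.01, 0, 0],
    [-0.025, 0, 0],
    [-0.035, 0, 0],
    [-0.025, 0, 0],
    [-0.01, 0, 0],
    [-0.004, 0, 0],
    [0, 0, 0],
  ],
  twist=[0, 0, 0, 0, 0, 0, 0, 0, 0, 0, 0],
  claw=[0.2, 0.55, 0.55, 0.55, 0.55, 0.55, 0.55, 0.55, 0.65, 0.65, 0.65],
)

```text
time_s: 39.05
tcp_pos: [0.5091, -0.2312, 0.1823]
ee_rot: [[-0.019, -0.93, 0.368], [-0.012, 0.368, 0.93], [-1.0, 0.013, -0.018]]
wrist_force: [-0.8, -0.2, 0.5]
gripper_width: 0.641
```

Request:
apply_moves(
  xyz=[
    [0, 0, 0],
    [0, 0, 0],
    [0, 0, 0],
    [0, 0, 0],
    [0, 0, 0],
    [0, 0, 0],
    [0, 0, 0],
  ],
  twist=[-5, -8, -8, -8, -8, -6, -2],
  claw=[0.65, 0.65, 0.65, 0.65, 0.65, 0.65, 0.65],
)

```text
time_s: 39.75
tcp_pos: [0.5032, -0.2297, 0.1714]
ee_rot: [[-0.039, -0.904, -0.426], [-0.006, -0.426, 0.905], [-0.999, 0.038, 0.011]]
wrist_force: [-0.1, -0.4, -0.0]
gripper_width: 0.646
```

```bash
python3 - <<'E'
from h import *
s=st(); go(.5944,.0951,.19,203.5)
S=cap("side","s21");T=cap("top","t21")
E
```

```text
39.75 [0.5032, -0.2297, 0.1714] [[-0.039, -0.904, -0.426], [-0.006, -0.426, 0.905], [-0.999, 0.038, 0.011]] F [-0.1, -0.4, -0.0] g 0.646 j [-7.4, 19.3, -14.1, 0.8, -58.8, 32.2]
pos [ 0.5032 -0.2297  0.1714] yaw -154.8 tool delta mm [ -24.2 -220.   255.2] norm 338 twist 1.7 j6 32.2
```

View pics/s21.png

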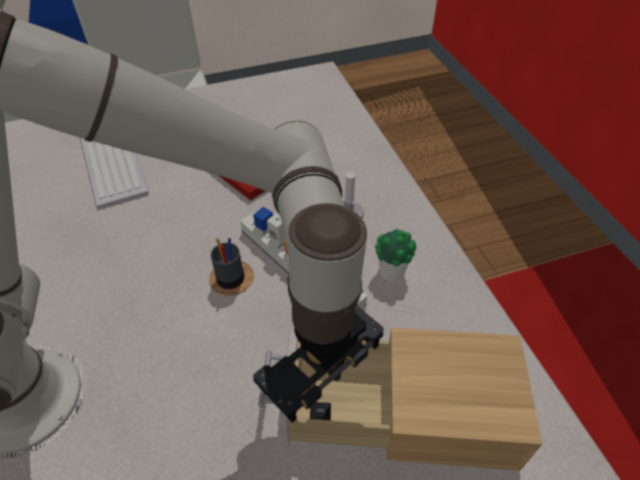

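Request:
apply_moves(
  xyz=[
    [-0.003, -0.012, 0.014],
    [-0.003, -0.022, 0.026],
    [-0.003, -0.029, 0.034],
    [-0.003, -0.029, 0.034],
    [-0.003, -0.029, 0.034],
    [-0.003, -0.029, 0.034],
    [-0.003, -0.029, 0.034],
    [-0.002, -0.02, 0.023],
    [-0.001, -0.011, 0.013],
    [0, -0.004, 0.005],
    [0, 0, 0],
  ],
  twist=[0, 0, 0, 0, 0, 0, 0, 0, 0, 1.7, 0],
  claw=[0.65, 0.65, 0.65, 0.65, 0.65, 0.65, 0.65, 0.65, 0.65, 0.65, 0.65],
)

```text
time_s: 40.95
tcp_pos: [0.5928, 0.0989, 0.179]
ee_rot: [[-0.058, -0.923, -0.38], [-0.008, -0.38, 0.925], [-0.998, 0.057, 0.014]]
wrist_force: [0.1, -0.8, -0.4]
gripper_width: 0.65
```

```bash
python3 - <<'E'
from h import *
s=st(); go(.5944,.0951,.11,203.5)
S=cap("side","s22");T=cap("top","t22")
cv2.imwrite("pics/t22c.png",cv2.resize(T["pixels"][150:390,380:620,::-1],None,fx=2.5,fy=2.5,interpolation=2))
E
```

```text
40.95 [0.5928, 0.0989, 0.179] [[-0.058, -0.923, -0.38], [-0.008, -0.38, 0.925], [-0.998, 0.057, 0.014]] F [0.1, -0.8, -0.4] g 0.65 j [24.4, 23.9, -4.9, -1.0, -64.4, -1.6]
pos [0.5928 0.0989 0.179 ] yaw -157.6 tool delta mm [68.8 -4.  -5.1] norm 69 twist -1.1 j6 -1.6
```

View pics/t22c.png

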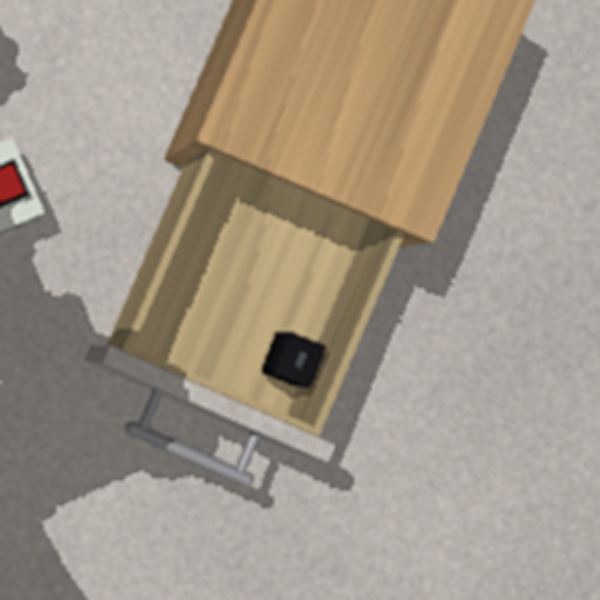

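View pics/s22.png

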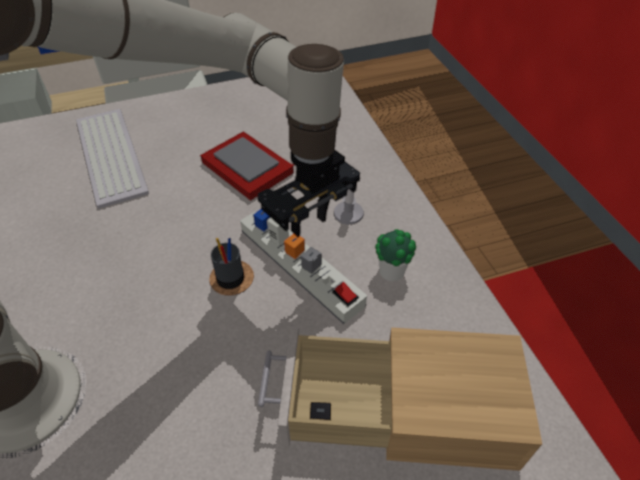

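Request:
apply_moves(
  xyz=[
    [0.03, -0.003, -0.003],
    [0.03, 0, -0.002],
    [0, 0, 0],
    [0, 0, 0],
  ],
  twist=[-1.1, 0, 0, 0],
  claw=[0.65, 0.65, 0.65, 0.65],
)

```text
time_s: 41.45
tcp_pos: [0.5943, 0.0895, 0.1196]
ee_rot: [[-0.055, -0.917, -0.394], [-0.008, -0.394, 0.919], [-0.998, 0.054, 0.014]]
wrist_force: [0.4, 0.8, 0.5]
gripper_width: 0.644
```

```bash
python3 - <<'E'
from h import *
s=st(); go(.5944,.0951,.11,203.5)
E
```

```text
41.45 [0.5943, 0.0895, 0.1196] [[-0.055, -0.917, -0.394], [-0.008, -0.394, 0.919], [-0.998, 0.054, 0.014]] F [0.4, 0.8, 0.5] g 0.644 j [23.6, 27.2, -9.1, -1.0, -56.9, 0.2]
pos [0.5943 0.0895 0.1196] yaw -156.7 tool delta mm [ 9.6 -2.8  4.9] norm 11 twist -0.2 j6 0.2
```

Request:
apply_moves(
  xyz=[
    [-0.045, 0, 0],
    [-0.045, 0, 0],
    [0.045, 0, 0],
    [0.045, 0, 0],
    [0, 0, 0],
  ],
  twist=[0, 0, 0, 0, 0],
  claw=[0.65, 0.65, 0.65, 0.65, 0.65],
)

```text
time_s: 41.95
tcp_pos: [0.5995, 0.0879, 0.132]
ee_rot: [[-0.039, -0.919, -0.392], [-0.004, -0.393, 0.92], [-0.999, 0.038, 0.011]]
wrist_force: [-0.9, -0.6, -0.3]
gripper_width: 0.653
```

```bash
python3 - <<'E'
from h import *
s=st(); go(.5944,.0951,.11,203.5)
E
```

```text
41.95 [0.5995, 0.0879, 0.132] [[-0.039, -0.919, -0.392], [-0.004, -0.393, 0.92], [-0.999, 0.038, 0.011]] F [-0.9, -0.6, -0.3] g 0.653 j [23.3, 26.4, -8.4, -0.8, -57.4, 0.2]
pos [0.5995 0.0879 0.132 ] yaw -156.9 tool delta mm [22.1  1.   8.4] norm 24 twist -0.4 j6 0.2
```

Request:
apply_moves(
  xyz=[
    [-0.045, 0, 0.004],
    [-0.045, 0, 0.004],
    [0.045, 0, 0],
    [0.045, 0, 0],
    [-0.045, 0, 0],
    [-0.045, 0, 0],
    [0.045, 0, 0],
    [0.045, 0, 0],
    [0, 0, 0],
  ],
  twist=[0, 0, 0, 0, 0, 0, 0, 0, 0],
  claw=[0.65, 0.65, 0.65, 0.65, 0.65, 0.65, 0.65, 0.65, 0.65],
)

```text
time_s: 42.85
tcp_pos: [0.6056, 0.0929, 0.16]
ee_rot: [[-0.011, -0.919, -0.394], [-0.004, -0.394, 0.919], [-1.0, 0.011, 0.001]]
wrist_force: [-1.0, 0.8, -0.5]
gripper_width: 0.65
```

```bash
python3 - <<'E'
from h import *
s=st(); go(.5944,.0951,.11,203.5)
E
```

```text
42.85 [0.6056, 0.0929, 0.16] [[-0.011, -0.919, -0.394], [-0.004, -0.394, 0.919], [-1.0, 0.011, 0.001]] F [-1.0, 0.8, -0.5] g 0.65 j [23.8, 24.7, -7.0, -0.1, -59.0, -0.6]
pos [0.6056 0.0929 0.16  ] yaw -156.8 tool delta mm [50.1  8.8  6.4] norm 51 twist -0.3 j6 -0.6
```

Tilt is corrected to under 1°. Descend on grey in two stages.

Request:
apply_moves(
  xyz=[
    [0.01, 0.006, 0.004],
    [0.018, 0.002, 0.002],
    [0.013, 0, 0],
    [0.006, 0, 0],
    [0, 0, 0],
    [0, 0, 0],
  ],
  twist=[0, 0, 0, 0, 0, 0],
  claw=[0.65, 0.65, 0.65, 0.65, 0.65, 0.65],
)

```text
time_s: 43.45
tcp_pos: [0.6044, 0.096, 0.129]
ee_rot: [[0.012, -0.918, -0.397], [-0.001, -0.397, 0.918], [-1.0, -0.01, -0.005]]
wrist_force: [-0.4, -0.5, 0.1]
gripper_width: 0.654
```

```bash
python3 - <<'E'
from h import *
s=st(); go(.5944,.0951,.0585,203.5)
E
```

```text
43.45 [0.6044, 0.096, 0.129] [[0.012, -0.918, -0.397], [-0.001, -0.397, 0.918], [-1.0, -0.01, -0.005]] F [-0.4, -0.5, 0.1] g 0.654 j [24.3, 25.8, -10.3, 0.4, -53.3, -1.2]
pos [0.6044 0.096  0.129 ] yaw -156.6 tool delta mm [70.4 10.3  3.5] norm 71 twist -0.1 j6 -1.2
```

Request:
apply_moves(
  xyz=[
    [0.01, 0.007, 0.002],
    [0.012, 0.003, 0.001],
    [0.008, 0, 0],
    [0.003, 0, 0],
    [0, 0, 0],
  ],
  twist=[0, 0, 0, 0, 0],
  claw=[0.65, 0.65, 0.65, 0.65, 0.65],
)

```text
time_s: 43.95
tcp_pos: [0.5942, 0.0947, 0.0958]
ee_rot: [[0.014, -0.918, -0.397], [-0.0, -0.397, 0.918], [-1.0, -0.013, -0.006]]
wrist_force: [-0.0, 0.5, 0.0]
gripper_width: 0.648
```

```bash
python3 - <<'E'
from h import *
s=st(); go(.5944,.0951,.0585,203.5)
E
```

```text
43.95 [0.5942, 0.0947, 0.0958] [[0.014, -0.918, -0.397], [-0.0, -0.397, 0.918], [-1.0, -0.013, -0.006]] F [-0.0, 0.5, 0.0] g 0.648 j [24.6, 27.0, -14.0, 0.5, -48.3, -1.6]
pos [0.5942 0.0947 0.0958] yaw -156.6 tool delta mm [37.3  0.2  0.5] norm 37 twist -0.1 j6 -1.6
```

Request:
apply_moves(
  xyz=[
    [0.008, 0, 0],
    [0.011, 0, 0],
    [0.01, 0, 0],
    [0.006, 0, 0],
    [0.002, 0, 0],
    [0, 0, 0],
  ],
  twist=[0, 0, 0, 0, 0, 0],
  claw=[0.65, 0.65, 0.65, 0.65, 0.65, 0.65],
)

```text
time_s: 44.55
tcp_pos: [0.5952, 0.0948, 0.0552]
ee_rot: [[0.014, -0.918, -0.397], [-0.0, -0.397, 0.918], [-1.0, -0.013, -0.006]]
wrist_force: [0.5, -0.3, 0.0]
gripper_width: 0.65
```

```bash
python3 - <<'E'
from h import *
s=st(); go(.5944,.0951,.0585,203.5)
S=cap("side","s23");cv2.imwrite("pics/s23c.png",cv2.resize(S["pixels"][170:325,220:400,::-1],None,fx=3.5,fy=3.5,interpolation=2))
E
```

```text
44.55 [0.5952, 0.0948, 0.0552] [[0.014, -0.918, -0.397], [-0.0, -0.397, 0.918], [-1.0, -0.013, -0.006]] F [0.5, -0.3, 0.0] g 0.65 j [24.6, 30.0, -15.9, 0.5, -43.3, -1.6]
pos [0.5952 0.0948 0.0552] yaw -156.6 tool delta mm [-3.3  0.5  0.6] norm 3 twist -0.1 j6 -1.6
```

View pics/s23c.png

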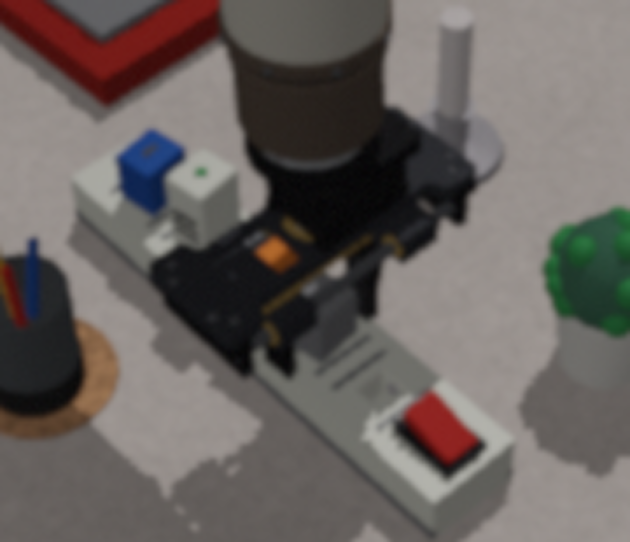

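The fingers straddle the grey charger and clear the strip by about 1 mm. Raise 3 mm, grip, then pull up.

Request:
apply_moves(
  xyz=[
    [-0.003, 0, 0],
    [0, 0, 0],
    [0, 0, 0],
    [0, 0, 0],
    [0, 0, 0],
    [0, 0, 0],
  ],
  twist=[0, 0, 0, 0, 0, 0],
  claw=[0.65, 0.2, 0.2, 0.2, 0.2, 0.2],
)

```text
time_s: 45.2
tcp_pos: [0.5961, 0.0952, 0.0603]
ee_rot: [[0.017, -0.918, -0.397], [0.001, -0.397, 0.918], [-1.0, -0.016, -0.006]]
wrist_force: [-0.8, 0.4, -1.1]
gripper_width: 0.434
```

Request:
apply_moves(
  xyz=[
    [-0.005, 0, 0],
    [-0.008, 0, 0],
    [-0.01, 0, 0],
    [-0.02, 0, 0],
    [-0.03, 0, 0],
    [-0.03, 0, 0],
    [-0.02, 0, 0],
    [-0.008, 0, 0],
    [0, 0, 0],
  ],
  twist=[0, 0, 0, 0, 0, 0, 0, 0, 0],
  claw=[0.2, 0.2, 0.2, 0.2, 0.2, 0.2, 0.2, 0.2, 0.2],
)

```text
time_s: 46.1
tcp_pos: [0.5917, 0.094, 0.2023]
ee_rot: [[0.015, -0.918, -0.397], [-0.0, -0.397, 0.918], [-1.0, -0.014, -0.006]]
wrist_force: [0.5, -0.0, -0.9]
gripper_width: 0.425
```

```bash
python3 - <<'E'
from h import *
s=st(); go(.5222,-.187,.18,157.4)
S=cap("side","s24");cv2.imwrite("pics/s24c.png",cv2.resize(S["pixels"][150:325,200:400,::-1],None,fx=3.,fy=3.,interpolation=2))
E
```

```text
46.1 [0.5917, 0.094, 0.2023] [[0.015, -0.918, -0.397], [-0.0, -0.397, 0.918], [-1.0, -0.014, -0.006]] F [0.5, -0.0, -0.9] g 0.425 j [24.7, 20.6, -7.1, 0.4, -61.6, -1.5]
pos [0.5917 0.094  0.2023] yaw -156.6 tool delta mm [  21.4  175.8 -230. ] norm 290 twist 46.0 j6 -1.5
```

View pics/s24c.png

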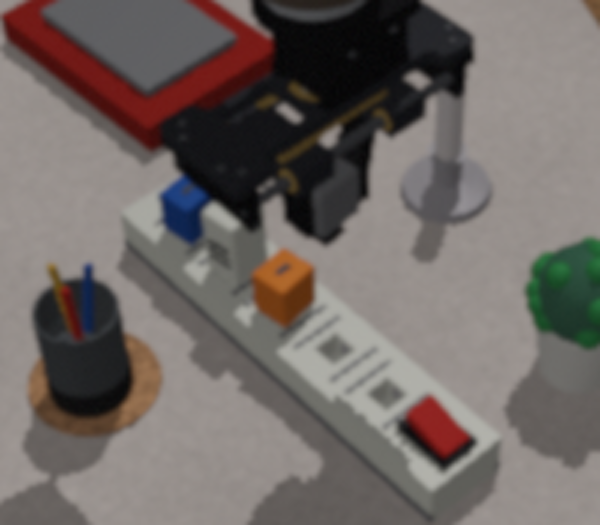

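Request:
apply_moves(
  xyz=[
    [0, 0.015, -0.02],
    [0.001, 0.023, -0.03],
    [0.001, 0.026, -0.034],
    [0.001, 0.026, -0.034],
    [0.001, 0.026, -0.034],
    [0.001, 0.026, -0.034],
    [0, 0.02, -0.026],
    [0, 0.01, -0.013],
    [0, 0.004, -0.005],
    [0, 0, 0],
  ],
  twist=[0, 0, 0, 0, 0, 0, 0, 0, 0, 0],
  claw=[0.2, 0.2, 0.2, 0.2, 0.2, 0.2, 0.2, 0.2, 0.2, 0.2],
)

```text
time_s: 47.15
tcp_pos: [0.5099, -0.1959, 0.1821]
ee_rot: [[-0.016, -0.917, -0.399], [0.0, -0.399, 0.917], [-1.0, 0.015, 0.007]]
wrist_force: [0.9, -0.4, -1.5]
gripper_width: 0.423
```

Request:
apply_moves(
  xyz=[
    [0, 0, 0],
    [0, 0, 0],
    [0, 0, 0],
    [0, 0, 0],
    [0, 0, 0],
    [0, 0, 0],
    [0, 0, 0],
    [0, 0, 0],
  ],
  twist=[5, 8, 8, 8, 8, 6, 2, 0],
  claw=[0.2, 0.2, 0.2, 0.2, 0.2, 0.2, 0.2, 0.2],
)

```text
time_s: 47.95
tcp_pos: [0.5104, -0.1867, 0.1774]
ee_rot: [[-0.025, -0.922, 0.387], [0.003, 0.387, 0.922], [-1.0, 0.025, -0.007]]
wrist_force: [0.3, 0.1, -1.0]
gripper_width: 0.422
```

```bash
python3 - <<'E'
from h import *
s=st(); go(.5222,-.187,.09,157.4)
S=cap("side","s25")
E
```

```text
47.95 [0.5104, -0.1867, 0.1774] [[-0.025, -0.922, 0.387], [0.003, 0.387, 0.922], [-1.0, 0.025, -0.007]] F [0.3, 0.1, -1.0] g 0.422 j [-3.1, 17.8, -15.0, -0.1, -58.7, -19.7]
pos [ 0.5104 -0.1867  0.1774] yaw 157.2 tool delta mm [ 87.1 -13.2   4.9] norm 88 twist -0.2 j6 -19.7
```

View pics/s25.png

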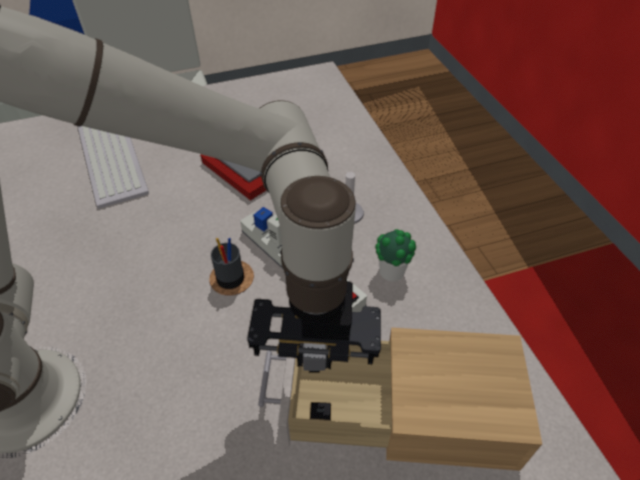

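Request:
apply_moves(
  xyz=[
    [0.01, -0.008, 0.004],
    [0.018, -0.005, 0.001],
    [0.02, 0, 0],
    [0.018, 0, 0],
    [0.011, 0, 0],
    [0.005, 0, 0],
    [0, 0, 0],
  ],
  twist=[0, 0, 0, 0, 0, 0, 0],
  claw=[0.2, 0.2, 0.2, 0.2, 0.2, 0.2, 0.2],
)

```text
time_s: 48.7
tcp_pos: [0.5263, -0.1842, 0.0886]
ee_rot: [[-0.025, -0.925, 0.379], [0.003, 0.379, 0.925], [-1.0, 0.024, -0.007]]
wrist_force: [-1.3, 0.7, -0.1]
gripper_width: 0.426
```

```bash
python3 - <<'E'
from h import *
s=st(); go(.5222,-.187,.066,157.4)
E
```

```text
48.7 [0.5263, -0.1842, 0.0886] [[-0.025, -0.925, 0.379], [0.003, 0.379, 0.925], [-1.0, 0.024, -0.007]] F [-1.3, 0.7, -0.1] g 0.426 j [-2.7, 24.9, -18.9, -0.1, -47.7, -19.5]
pos [ 0.5263 -0.1842  0.0886] yaw 157.7 tool delta mm [22.6  2.2 -4. ] norm 23 twist 0.3 j6 -19.5
```

Request:
apply_moves(
  xyz=[
    [0.006, 0.001, -0.002],
    [0.008, 0, -0.001],
    [0.006, 0, 0],
    [0.002, 0, 0],
    [0, 0, 0],
    [0, 0, 0],
    [0, 0, 0],
    [0, 0, 0],
  ],
  twist=[0, 0, 0, 0, 0, 0, 0, 0],
  claw=[0.2, 0.2, 0.2, 0.2, 0.2, 0.55, 0.55, 0.55],
)

```text
time_s: 49.5
tcp_pos: [0.526, -0.1872, 0.0678]
ee_rot: [[-0.018, -0.925, 0.378], [0.002, 0.378, 0.926], [-1.0, 0.018, -0.005]]
wrist_force: [-0.2, -0.7, 0.0]
gripper_width: 0.54
```

Request:
apply_moves(
  xyz=[
    [-0.01, 0, 0],
    [-0.025, 0, 0],
    [-0.035, 0, 0],
    [-0.03, 0, 0],
    [-0.015, 0, 0],
    [-0.005, 0, 0],
    [0, 0, 0],
  ],
  twist=[0, 0, 0, 0, 0, 0, 0],
  claw=[0.55, 0.55, 0.55, 0.55, 0.65, 0.65, 0.65],
)

```text
time_s: 50.2
tcp_pos: [0.5289, -0.1878, 0.1976]
ee_rot: [[-0.014, -0.926, 0.378], [0.0, 0.378, 0.926], [-1.0, 0.013, -0.005]]
wrist_force: [-0.1, -0.3, -0.2]
gripper_width: 0.64
```

Request:
apply_moves(
  xyz=[
    [0, 0, 0],
    [0, 0, 0],
    [0, 0, 0],
    [0, 0, 0],
    [0, 0, 0],
    [0, 0, 0],
    [0, 0, 0],
  ],
  twist=[-5, -8, -8, -8, -8, -6, -2],
  claw=[0.65, 0.65, 0.65, 0.65, 0.65, 0.65, 0.65],
)

```text
time_s: 50.9
tcp_pos: [0.5244, -0.1869, 0.1903]
ee_rot: [[-0.028, -0.909, -0.416], [0.003, -0.417, 0.909], [-1.0, 0.024, 0.015]]
wrist_force: [-0.4, -0.3, -0.3]
gripper_width: 0.645
```

```bash
python3 - <<'E'
from h import *
s=st(); go(.5724,.1456,.19,203.5)
S=cap("side","s26")
E
```

```text
50.9 [0.5244, -0.1869, 0.1903] [[-0.028, -0.909, -0.416], [0.003, -0.417, 0.909], [-1.0, 0.024, 0.015]] F [-0.4, -0.3, -0.3] g 0.645 j [-3.0, 18.4, -12.1, -0.1, -61.2, 27.7]
pos [ 0.5244 -0.1869  0.1903] yaw -155.4 tool delta mm [ 1.000e-01 -1.822e+02  2.822e+02] norm 336 twist 1.1 j6 27.7
```

View pics/s26.png

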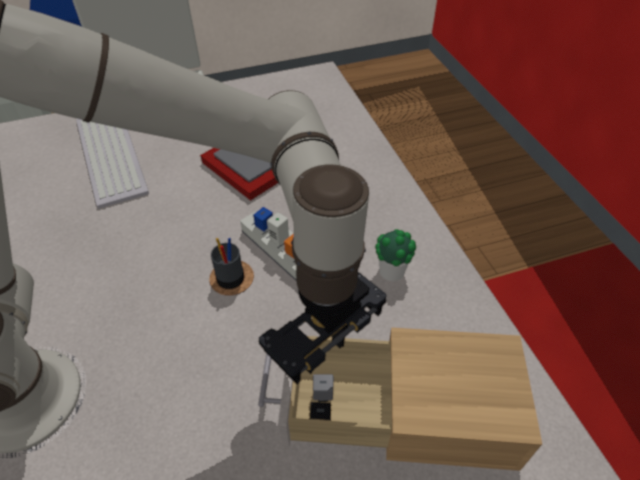

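Grey now stands in the drawer at (322,386), next to black. Next is orange.

Request:
apply_moves(
  xyz=[
    [0, -0.012, 0.018],
    [-0.001, -0.02, 0.031],
    [-0.001, -0.024, 0.037],
    [-0.001, -0.024, 0.037],
    [-0.001, -0.024, 0.037],
    [-0.001, -0.024, 0.037],
    [-0.001, -0.022, 0.034],
    [-0.001, -0.017, 0.026],
    [0, -0.01, 0.015],
    [0, -0.004, 0.006],
    [0, 0, 0],
  ],
  twist=[0, 0, 0, 0, 0, 0, 0, 0, 0, 1, 0],
  claw=[0.65, 0.65, 0.65, 0.65, 0.65, 0.65, 0.65, 0.65, 0.65, 0.65, 0.65],
)

```text
time_s: 52.05
tcp_pos: [0.5716, 0.1513, 0.1854]
ee_rot: [[-0.048, -0.921, -0.386], [-0.001, -0.387, 0.922], [-0.999, 0.045, 0.018]]
wrist_force: [-0.6, 0.2, 0.8]
gripper_width: 0.651
```

```bash
python3 - <<'E'
from h import *
s=st(); go(.5724,.1456,.13,203.5)
E
```

```text
52.05 [0.5716, 0.1513, 0.1854] [[-0.048, -0.921, -0.386], [-0.001, -0.387, 0.922], [-0.999, 0.045, 0.018]] F [-0.6, 0.2, 0.8] g 0.651 j [29.8, 22.4, -6.2, -1.5, -63.8, -6.4]
pos [0.5716 0.1513 0.1854] yaw -157.2 tool delta mm [55.3 -1.  -6.5] norm 56 twist -0.7 j6 -6.4
```

Un-tilt with the vertical bounce again.

Request:
apply_moves(
  xyz=[
    [0.045, 0, -0.006],
    [-0.045, 0, 0],
    [-0.045, 0, 0],
    [0.045, 0, 0],
    [0.045, 0, 0],
    [-0.045, 0, 0],
    [-0.045, 0, 0],
    [0.045, 0, 0],
    [0.045, 0, 0],
    [0, 0, 0],
  ],
  twist=[-0.7, 0, 0, 0, 0, 0, 0, 0, 0, 0],
  claw=[0.65, 0.65, 0.65, 0.65, 0.65, 0.65, 0.65, 0.65, 0.65, 0.65],
)

```text
time_s: 53.05
tcp_pos: [0.5562, 0.1211, 0.1205]
ee_rot: [[-0.091, -0.923, -0.375], [-0.022, -0.375, 0.927], [-0.996, 0.092, 0.014]]
wrist_force: [-0.4, -0.9, 0.0]
gripper_width: 0.653
```

```bash
python3 - <<'E'
from h import *
s=st(); cap("side"); go(.5724,.1456,.13,203.5)
E
```

```text
53.05 [0.5562, 0.1211, 0.1205] [[-0.091, -0.923, -0.375], [-0.022, -0.375, 0.927], [-0.996, 0.092, 0.014]] F [-0.4, -0.9, 0.0] g 0.653 j [27.9, 25.4, -12.0, -1.6, -57.9, -4.9]
pos [0.5584 0.1217 0.1234] yaw -157.8 tool delta mm [ -8.2 -21.3  17. ] norm 28 twist -1.3 j6 -4.9
```

Request:
apply_moves(
  xyz=[
    [-0.045, 0, 0.008],
    [-0.045, 0, 0.008],
    [0.045, 0, 0],
    [0.045, 0, 0],
    [0, 0, 0],
  ],
  twist=[0, 0, 0, 0, 0],
  claw=[0.65, 0.65, 0.65, 0.65, 0.65],
)

```text
time_s: 53.6
tcp_pos: [0.5601, 0.1345, 0.1389]
ee_rot: [[-0.066, -0.926, -0.373], [-0.016, -0.373, 0.928], [-0.998, 0.067, 0.01]]
wrist_force: [-0.2, -0.6, -0.6]
gripper_width: 0.656
```

```bash
python3 - <<'E'
from h import *
s=st(); cap("side"); go(.5724,.1456,.13,203.5)
E
```

```text
53.6 [0.5601, 0.1345, 0.1389] [[-0.066, -0.926, -0.373], [-0.016, -0.373, 0.928], [-0.998, 0.067, 0.01]] F [-0.2, -0.6, -0.6] g 0.656 j [29.1, 24.1, -11.0, -1.2, -58.6, -6.5]
pos [0.5624 0.1351 0.1421] yaw -158.0 tool delta mm [ 11.3 -13.9   5.9] norm 19 twist -1.5 j6 -6.5
```

Good: +0.025 per cycle. Two more cycles.

Request:
apply_moves(
  xyz=[
    [-0.045, -0.005, 0.004],
    [-0.045, -0.005, 0.002],
    [0.045, 0, 0],
    [0.045, 0, 0],
    [-0.045, 0, 0],
    [-0.045, 0, 0],
    [0.045, 0, 0],
    [0.045, 0, 0],
    [0, 0, 0],
  ],
  twist=[-1.5, 0, 0, 0, 0, 0, 0, 0, 0],
  claw=[0.65, 0.65, 0.65, 0.65, 0.65, 0.65, 0.65, 0.65, 0.65],
)

```text
time_s: 54.55
tcp_pos: [0.583, 0.1423, 0.1755]
ee_rot: [[-0.021, -0.917, -0.399], [-0.009, -0.399, 0.917], [-1.0, 0.023, 0.0]]
wrist_force: [-1.0, -0.2, 0.3]
gripper_width: 0.654
```

```bash
python3 - <<'E'
from h import *
s=st(); cap("side"); go(.5724,.1456,.13,203.5)
E
```

```text
54.55 [0.583, 0.1423, 0.1755] [[-0.021, -0.917, -0.399], [-0.009, -0.399, 0.917], [-1.0, 0.023, 0.0]] F [-1.0, -0.2, 0.3] g 0.654 j [29.1, 23.0, -7.2, -0.2, -61.1, -5.5]
pos [0.5853 0.143  0.179 ] yaw -156.4 tool delta mm [49.2 10.   7.6] norm 51 twist 0.1 j6 -5.5
```

Good (−1.2°). Descend.

Request:
apply_moves(
  xyz=[
    [0.015, 0.006, 0.004],
    [0.025, 0.004, 0.003],
    [0.02, 0, 0],
    [0.008, 0, 0],
    [0.002, 0, 0],
    [0, 0, 0],
  ],
  twist=[0, 0, 0, 0, 0, 0],
  claw=[0.65, 0.65, 0.65, 0.65, 0.65, 0.65],
)

```text
time_s: 55.2
tcp_pos: [0.586, 0.1486, 0.1305]
ee_rot: [[0.019, -0.915, -0.404], [0.002, -0.404, 0.915], [-1.0, -0.018, -0.006]]
wrist_force: [0.4, -0.7, -0.0]
gripper_width: 0.648
```

```bash
python3 - <<'E'
from h import *
s=st(); go(.5724,.1456,.0585,203.5)
E
```

```text
55.2 [0.586, 0.1486, 0.1305] [[0.019, -0.915, -0.404], [0.002, -0.404, 0.915], [-1.0, -0.018, -0.006]] F [0.4, -0.7, -0.0] g 0.648 j [29.8, 24.9, -11.7, 0.6, -52.4, -6.3]
pos [0.586  0.1486 0.1305] yaw -156.2 tool delta mm [71.7 15.   3.2] norm 73 twist 0.3 j6 -6.3
```

Request:
apply_moves(
  xyz=[
    [0.008, 0.008, 0.002],
    [0.012, 0.006, 0.001],
    [0.01, 0.002, 0],
    [0.004, 0, 0],
    [0, 0, 0],
  ],
  twist=[0, 0, 0, 0, 0],
  claw=[0.65, 0.65, 0.65, 0.65, 0.65],
)

```text
time_s: 55.7
tcp_pos: [0.572, 0.1456, 0.099]
ee_rot: [[0.027, -0.914, -0.404], [0.005, -0.404, 0.915], [-1.0, -0.026, -0.006]]
wrist_force: [1.2, -0.9, -0.4]
gripper_width: 0.648
```

```bash
python3 - <<'E'
from h import *
s=st(); go(.5724,.1456,.0585,203.5)
E
```

```text
55.7 [0.572, 0.1456, 0.099] [[0.027, -0.914, -0.404], [0.005, -0.404, 0.915], [-1.0, -0.026, -0.006]] F [1.2, -0.9, -0.4] g 0.648 j [30.3, 25.5, -16.1, 0.7, -46.9, -6.9]
pos [0.572  0.1456 0.099 ] yaw -156.1 tool delta mm [40.5  0.7  0.1] norm 41 twist 0.4 j6 -6.9
```

Request:
apply_moves(
  xyz=[
    [0.008, 0.0, 0],
    [0.011, 0.001, 0],
    [0.011, 0, 0],
    [0.006, 0, 0],
    [0.002, 0, 0],
    [0, 0, 0],
  ],
  twist=[0.4, 0, 0, 0, 0, 0],
  claw=[0.65, 0.65, 0.65, 0.65, 0.65, 0.65],
)

```text
time_s: 56.3
tcp_pos: [0.5727, 0.1454, 0.0573]
ee_rot: [[0.026, -0.917, -0.397], [0.005, -0.397, 0.918], [-1.0, -0.026, -0.006]]
wrist_force: [-0.0, -0.1, -0.3]
gripper_width: 0.648
```

```bash
python3 - <<'E'
from h import *
s=st(); go(.5724,.1456,.0590,203.5)
S=cap("side","s27");cv2.imwrite("pics/s27c.png",cv2.resize(S["pixels"][170:325,220:400,::-1],None,fx=3.5,fy=3.5,interpolation=2))
E
```

```text
56.3 [0.5727, 0.1454, 0.0573] [[0.026, -0.917, -0.397], [0.005, -0.397, 0.918], [-1.0, -0.026, -0.006]] F [-0.0, -0.1, -0.3] g 0.648 j [30.2, 28.7, -18.2, 0.8, -41.6, -7.4]
pos [0.5727 0.1454 0.0573] yaw -156.6 tool delta mm [-1.7  0.2  0.3] norm 2 twist -0.1 j6 -7.4
```

View pics/s27c.png

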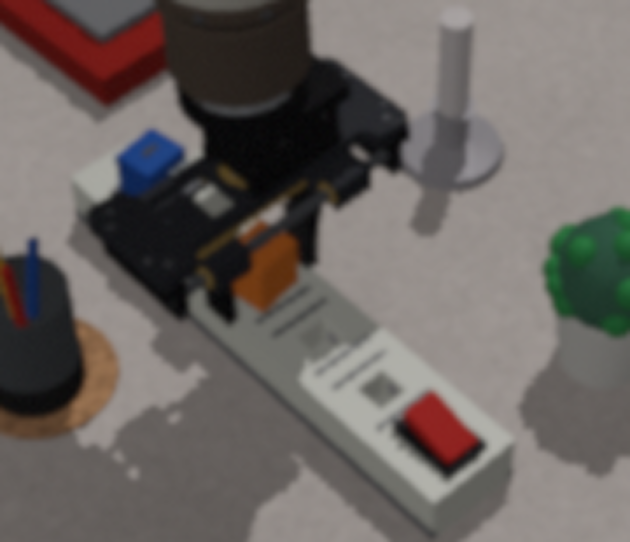

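Aligned on orange. Grip and pull.

Request:
apply_moves(
  xyz=[
    [-0.002, 0, 0],
    [0, 0, 0],
    [0, 0, 0],
    [0, 0, 0],
    [0, 0, 0],
    [0, 0, 0],
  ],
  twist=[0, 0, 0, 0, 0, 0],
  claw=[0.65, 0.2, 0.2, 0.2, 0.2, 0.2],
)

```text
time_s: 56.95
tcp_pos: [0.5736, 0.146, 0.0612]
ee_rot: [[0.03, -0.917, -0.397], [0.006, -0.397, 0.918], [-1.0, -0.03, -0.006]]
wrist_force: [-1.0, -0.6, -0.9]
gripper_width: 0.429
```

Request:
apply_moves(
  xyz=[
    [-0.005, 0, 0],
    [-0.008, 0, 0],
    [-0.01, 0, 0],
    [-0.02, 0, 0],
    [-0.03, 0, 0],
    [-0.03, 0, 0],
    [-0.02, 0, 0],
    [-0.008, 0, 0],
    [0, 0, 0],
  ],
  twist=[0, 0, 0, 0, 0, 0, 0, 0, 0],
  claw=[0.2, 0.2, 0.2, 0.2, 0.2, 0.2, 0.2, 0.2, 0.2],
)

```text
time_s: 57.85
tcp_pos: [0.5675, 0.144, 0.2031]
ee_rot: [[0.028, -0.917, -0.398], [0.005, -0.398, 0.917], [-1.0, -0.027, -0.006]]
wrist_force: [-0.4, 0.5, -1.4]
gripper_width: 0.417
```

```bash
python3 - <<'E'
from h import *
s=st(); go(.5406,-.1426,.18,157.4)
S=cap("side","s28");cv2.imwrite("pics/s28c.png",cv2.resize(S["pixels"][150:325,200:400,::-1],None,fx=3.,fy=3.,interpolation=2))
E
```

```text
57.85 [0.5675, 0.144, 0.2031] [[0.028, -0.917, -0.398], [0.005, -0.398, 0.917], [-1.0, -0.027, -0.006]] F [-0.4, 0.5, -1.4] g 0.417 j [30.4, 18.9, -9.6, 0.6, -60.0, -7.2]
pos [0.5675 0.144  0.2031] yaw -156.6 tool delta mm [  20.9  139.3 -252.1] norm 289 twist 46.0 j6 -7.2
```

View pics/s28c.png

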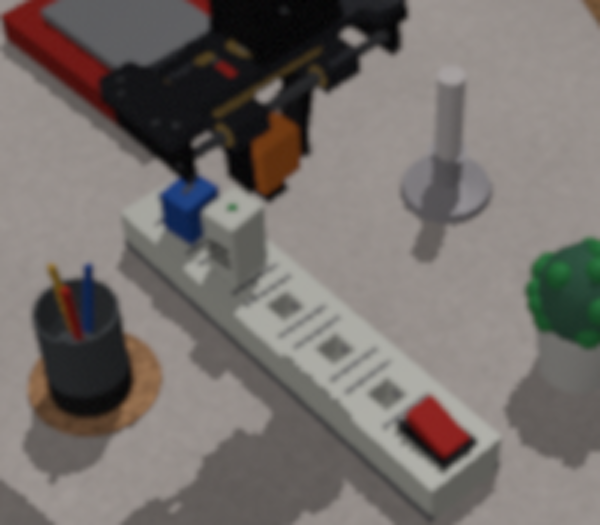

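Orange is out. Carry it to A+ (0.5406, −0.1426).

Request:
apply_moves(
  xyz=[
    [0, 0.011, -0.02],
    [0, 0.016, -0.03],
    [0, 0.02, -0.037],
    [0, 0.02, -0.037],
    [0, 0.02, -0.037],
    [0, 0.02, -0.037],
    [0, 0.016, -0.028],
    [0, 0.009, -0.016],
    [0, 0.003, -0.006],
    [0, 0, 0],
  ],
  twist=[0, 0, 0, 0, 0, 0, 0, 0, 0, 0],
  claw=[0.2, 0.2, 0.2, 0.2, 0.2, 0.2, 0.2, 0.2, 0.2, 0.2],
)

```text
time_s: 58.9
tcp_pos: [0.5325, -0.1468, 0.1865]
ee_rot: [[-0.004, -0.917, -0.399], [0.003, -0.399, 0.917], [-1.0, 0.002, 0.005]]
wrist_force: [0.3, 0.8, -1.4]
gripper_width: 0.421
```

Request:
apply_moves(
  xyz=[
    [0, 0, 0],
    [0, 0, 0],
    [0, 0, 0],
    [0, 0, 0],
    [0, 0, 0],
    [0, 0, 0],
    [0, 0, 0],
    [0, 0, 0],
  ],
  twist=[5, 8, 8, 8, 8, 6, 2, 0],
  claw=[0.2, 0.2, 0.2, 0.2, 0.2, 0.2, 0.2, 0.2],
)

```text
time_s: 59.7
tcp_pos: [0.5316, -0.1371, 0.1816]
ee_rot: [[-0.014, -0.922, 0.387], [0.006, 0.387, 0.922], [-1.0, 0.015, -0.0]]
wrist_force: [-0.7, 0.1, -1.0]
gripper_width: 0.421
```

```bash
python3 - <<'E'
from h import *
s=st(); go(.5406,-.1426,.09,157.4)
S=cap("side","s29")
E
```

```text
59.7 [0.5316, -0.1371, 0.1816] [[-0.014, -0.922, 0.387], [0.006, 0.387, 0.922], [-1.0, 0.015, -0.0]] F [-0.7, 0.1, -1.0] g 0.421 j [2.3, 17.8, -14.2, -0.4, -58.8, -24.8]
pos [ 0.5316 -0.1371  0.1816] yaw 157.2 tool delta mm [ 91.4 -11.8  -1.6] norm 92 twist -0.2 j6 -24.8
```

View pics/s29.png

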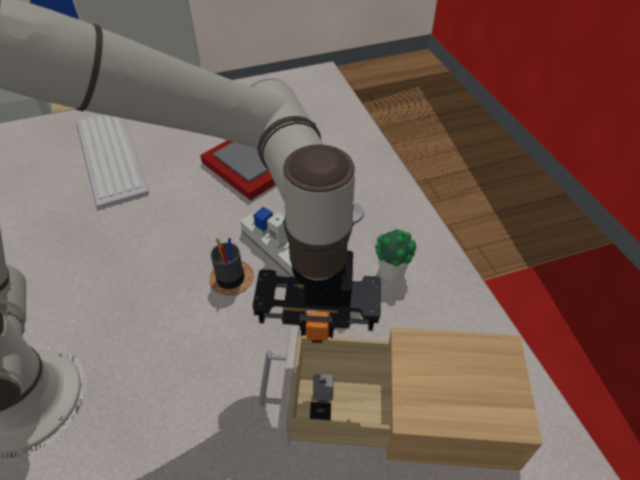

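Request:
apply_moves(
  xyz=[
    [0.01, -0.007, -0.003],
    [0.018, -0.004, -0.001],
    [0.018, 0, 0],
    [0.012, 0, 0],
    [0.005, 0, 0],
    [0, 0, 0],
  ],
  twist=[0, 0, 0, 0, 0, 0],
  claw=[0.2, 0.2, 0.2, 0.2, 0.2, 0.2],
)

```text
time_s: 60.35
tcp_pos: [0.5411, -0.1439, 0.1128]
ee_rot: [[-0.015, -0.925, 0.38], [0.006, 0.38, 0.925], [-1.0, 0.016, -0.0]]
wrist_force: [-0.2, 0.1, -0.5]
gripper_width: 0.418
```

```bash
python3 - <<'E'
from h import *
s=st(); go(.5406,-.1426,.067,157.4)
S=cap("side","s30");cv2.imwrite("pics/s30c.png",cv2.resize(S["pixels"][270:470,220:440,::-1],None,fx=3,fy=3,interpolation=2))
E
```

```text
60.35 [0.5411, -0.1439, 0.1128] [[-0.015, -0.925, 0.38], [0.006, 0.38, 0.925], [-1.0, 0.016, -0.0]] F [-0.2, 0.1, -0.5] g 0.418 j [1.5, 23.1, -17.4, -0.5, -50.4, -23.5]
pos [ 0.5411 -0.1439  0.1128] yaw 157.7 tool delta mm [45.8  0.2  1. ] norm 46 twist 0.3 j6 -23.5
```

View pics/s30c.png

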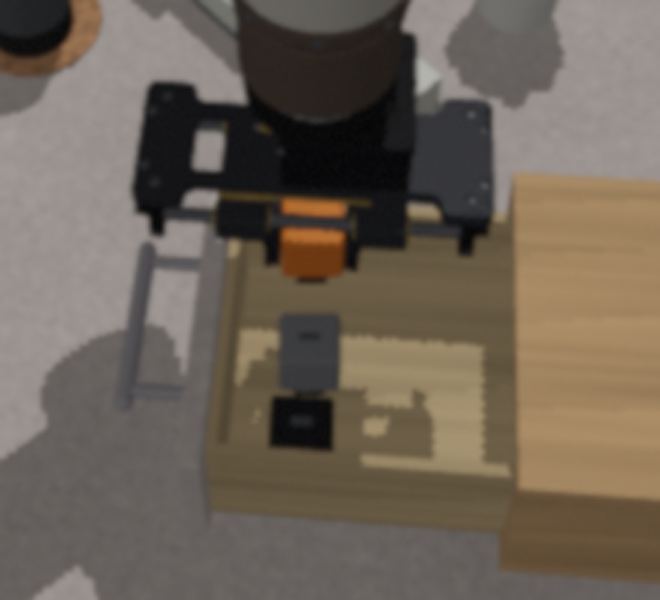

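The orange block hangs inside the drawer, in line with grey and black. Lower and release.

Request:
apply_moves(
  xyz=[
    [0.008, 0, 0],
    [0.012, 0, 0],
    [0.012, 0, 0],
    [0.009, 0, 0],
    [0.004, 0, 0],
    [0, 0, 0],
  ],
  twist=[0, 0, 0, 0, 0, 0],
  claw=[0.2, 0.2, 0.2, 0.2, 0.2, 0.2],
)

```text
time_s: 61.0
tcp_pos: [0.5417, -0.1437, 0.0654]
ee_rot: [[-0.012, -0.925, 0.379], [0.006, 0.379, 0.925], [-1.0, 0.013, 0.001]]
wrist_force: [-0.6, -0.6, -1.2]
gripper_width: 0.42
```

Request:
apply_moves(
  xyz=[
    [0, 0, 0],
    [0, 0, 0],
    [0, 0, 0],
    [-0.01, 0, 0],
    [-0.025, 0, 0],
    [-0.035, 0, 0],
    [-0.03, 0, 0],
    [-0.015, 0, 0],
    [-0.005, 0, 0],
    [0, 0, 0],
  ],
  twist=[0, 0, 0, 0, 0, 0, 0, 0, 0, 0],
  claw=[0.55, 0.55, 0.55, 0.55, 0.55, 0.55, 0.55, 0.65, 0.65, 0.65],
)

```text
time_s: 62.0
tcp_pos: [0.5449, -0.1449, 0.1974]
ee_rot: [[-0.002, -0.926, 0.378], [0.004, 0.378, 0.926], [-1.0, 0.004, 0.003]]
wrist_force: [-0.6, -0.2, -0.0]
gripper_width: 0.639
```

Request:
apply_moves(
  xyz=[
    [0, 0, 0],
    [0, 0, 0],
    [0, 0, 0],
    [0, 0, 0],
    [0, 0, 0],
    [0, 0, 0],
    [0, 0, 0],
  ],
  twist=[-5, -8, -8, -8, -8, -6, -2],
  claw=[0.65, 0.65, 0.65, 0.65, 0.65, 0.65, 0.65],
)

```text
time_s: 62.7
tcp_pos: [0.5404, -0.1444, 0.1906]
ee_rot: [[-0.016, -0.909, -0.416], [0.006, -0.416, 0.909], [-1.0, 0.012, 0.012]]
wrist_force: [-0.3, -0.1, 0.5]
gripper_width: 0.652
```

```bash
python3 - <<'E'
from h import *
s=st(); go(.5285,.2464,.19,203.5)
S=cap("side","s31")
E
```

```text
62.7 [0.5404, -0.1444, 0.1906] [[-0.016, -0.909, -0.416], [0.006, -0.416, 0.909], [-1.0, 0.012, 0.012]] F [-0.3, -0.1, 0.5] g 0.652 j [1.4, 18.3, -12.0, -0.4, -60.6, 23.3]
pos [ 0.5404 -0.1444  0.1906] yaw -155.4 tool delta mm [   3.  -151.7  360.3] norm 391 twist 1.1 j6 23.3
```

View pics/s31.png

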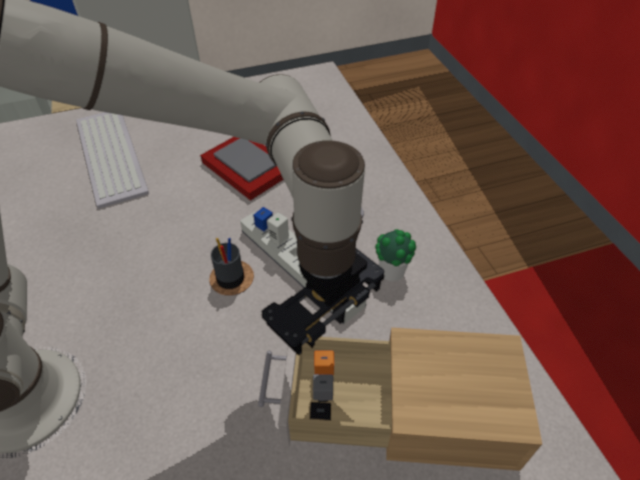

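Request:
apply_moves(
  xyz=[
    [0, -0.008, 0.02],
    [0, -0.014, 0.034],
    [0, -0.017, 0.04],
    [0, -0.017, 0.04],
    [0, -0.017, 0.04],
    [0, -0.017, 0.04],
    [0, -0.017, 0.04],
    [0, -0.017, 0.04],
    [0, -0.013, 0.03],
    [0, -0.008, 0.018],
    [0, -0.003, 0.007],
    [0, 0, 0],
  ],
  twist=[0, 0, 0, 0, 0, 0, 0, 0, 0, 0, 1, 0],
  claw=[0.65, 0.65, 0.65, 0.65, 0.65, 0.65, 0.65, 0.65, 0.65, 0.65, 0.65, 0.65],
)

```text
time_s: 63.95
tcp_pos: [0.5261, 0.2479, 0.1805]
ee_rot: [[-0.035, -0.922, -0.387], [-0.001, -0.387, 0.922], [-0.999, 0.033, 0.012]]
wrist_force: [-0.4, -0.8, -0.1]
gripper_width: 0.649
```

```bash
python3 - <<'E'
from h import *
s=st(); go(.5285,.2464,.13,203.5)
E
```

```text
63.95 [0.5261, 0.2479, 0.1805] [[-0.035, -0.922, -0.387], [-0.001, -0.387, 0.922], [-0.999, 0.033, 0.012]] F [-0.4, -0.8, -0.1] g 0.649 j [40.5, 21.3, -8.6, -1.4, -61.6, -17.1]
pos [0.5261 0.2479 0.1805] yaw -157.2 tool delta mm [50.4 -3.2 -2.9] norm 51 twist -0.7 j6 -17.1
```

Request:
apply_moves(
  xyz=[
    [-0.04, 0, 0],
    [-0.04, 0, 0],
    [0.045, -0.002, -0.002],
    [0.045, 0, 0],
    [0, 0, 0],
  ],
  twist=[-0.7, 0, 0, 0, 0],
  claw=[0.65, 0.65, 0.65, 0.65, 0.65],
)

```text
time_s: 64.45
tcp_pos: [0.528, 0.2439, 0.1697]
ee_rot: [[-0.037, -0.918, -0.396], [-0.003, -0.396, 0.918], [-0.999, 0.035, 0.012]]
wrist_force: [-0.8, -0.0, -0.6]
gripper_width: 0.65
```

```bash
python3 - <<'E'
from h import *
s=st();cap("side"); go(.5285,.2464,.13,203.5)
E
```

```text
64.45 [0.528, 0.2439, 0.1697] [[-0.037, -0.918, -0.396], [-0.003, -0.396, 0.918], [-0.999, 0.035, 0.012]] F [-0.8, -0.0, -0.6] g 0.65 j [40.1, 22.0, -9.3, -1.4, -60.5, -16.1]
pos [0.5298 0.2447 0.1727] yaw -156.6 tool delta mm [42.8 -0.8  1.6] norm 43 twist -0.1 j6 -16.1
```

Request:
apply_moves(
  xyz=[
    [0.02, 0, 0.001],
    [0.025, 0, 0.001],
    [0.018, 0, 0],
    [0.008, 0, 0],
    [0.002, 0, 0],
    [0, 0, 0],
  ],
  twist=[0, 0, 0, 0, 0, 0],
  claw=[0.65, 0.65, 0.65, 0.65, 0.65, 0.65],
)

```text
time_s: 65.1
tcp_pos: [0.5344, 0.2482, 0.1096]
ee_rot: [[-0.016, -0.918, -0.397], [0.006, -0.398, 0.918], [-1.0, 0.012, 0.012]]
wrist_force: [0.5, -0.0, 0.1]
gripper_width: 0.655
```

```bash
python3 - <<'E'
from h import *
s=st(); go(.5285,.2464,.0585,203.5)
S=cap("side","s32");cv2.imwrite("pics/s32c.png",cv2.resize(S["pixels"][150:305,200:380,::-1],None,fx=3.5,fy=3.5,interpolation=2))
E
```

```text
65.1 [0.5344, 0.2482, 0.1096] [[-0.016, -0.918, -0.397], [0.006, -0.398, 0.918], [-1.0, 0.012, 0.012]] F [0.5, -0.0, 0.1] g 0.655 j [40.2, 25.7, -13.3, -1.1, -51.5, -16.1]
pos [0.5344 0.2482 0.1096] yaw -156.6 tool delta mm [51.2  5.5  0.1] norm 51 twist -0.1 j6 -16.1
```

View pics/s32c.png

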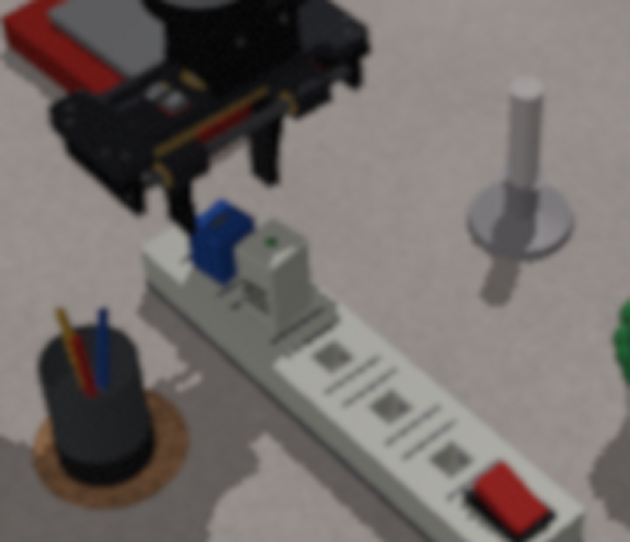

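Request:
apply_moves(
  xyz=[
    [0.004, 0.005, 0],
    [0.008, 0.001, 0],
    [0.012, 0, 0],
    [0.012, 0, 0],
    [0.008, 0, 0],
    [0.004, 0, 0],
    [0, 0, 0],
  ],
  twist=[0, 0, 0, 0, 0, 0, 0],
  claw=[0.65, 0.65, 0.65, 0.65, 0.65, 0.65, 0.65],
)

```text
time_s: 65.85
tcp_pos: [0.5284, 0.2465, 0.0595]
ee_rot: [[-0.013, -0.917, -0.398], [0.007, -0.398, 0.917], [-1.0, 0.009, 0.012]]
wrist_force: [0.4, 1.0, 0.7]
gripper_width: 0.649
```

```bash
python3 - <<'E'
from h import *
s=st(); go(.5285,.2464,.0595,203.5)
S=cap("side","s33");cv2.imwrite("pics/s33c.png",cv2.resize(S["pixels"][150:305,200:380,::-1],None,fx=3.5,fy=3.5,interpolation=2))
E
```

```text
65.85 [0.5284, 0.2465, 0.0595] [[-0.013, -0.917, -0.398], [0.007, -0.398, 0.917], [-1.0, 0.009, 0.012]] F [0.4, 1.0, 0.7] g 0.649 j [40.5, 28.7, -17.0, -1.2, -44.6, -16.2]
pos [0.5284 0.2465 0.0595] yaw -156.6 tool delta mm [-0.  -0.  -0.2] norm 0 twist -0.1 j6 -16.2
```

View pics/s33c.png

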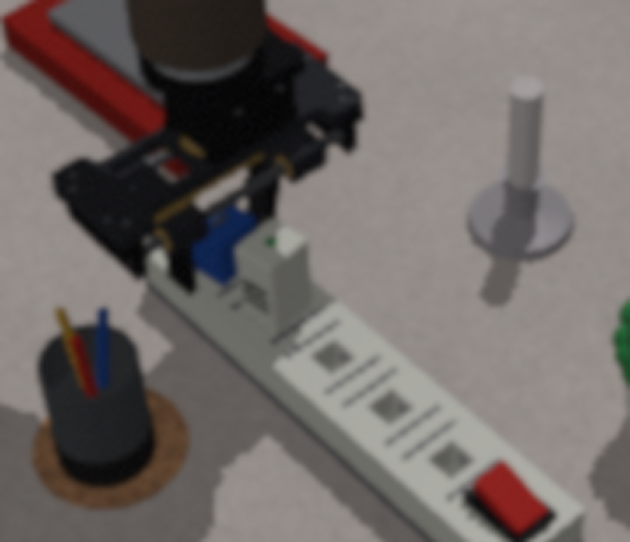

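Request:
apply_moves(
  xyz=[
    [0, 0, 0],
    [0, 0, 0],
    [0, 0, 0],
    [0, 0, 0],
    [0, 0, 0],
  ],
  twist=[0, 0, 0, 0, 0],
  claw=[0.2, 0.2, 0.2, 0.2, 0.2],
)

```text
time_s: 66.4
tcp_pos: [0.5295, 0.2474, 0.061]
ee_rot: [[-0.01, -0.917, -0.398], [0.01, -0.398, 0.917], [-1.0, 0.006, 0.013]]
wrist_force: [0.9, 0.1, -1.3]
gripper_width: 0.426
```

Request:
apply_moves(
  xyz=[
    [-0.005, 0, 0],
    [-0.008, 0, 0],
    [-0.01, 0, 0],
    [-0.02, 0, 0],
    [-0.03, 0, 0],
    [-0.03, 0, 0],
    [-0.02, 0, 0],
    [-0.008, 0, 0],
    [0, 0, 0],
  ],
  twist=[0, 0, 0, 0, 0, 0, 0, 0, 0],
  claw=[0.2, 0.2, 0.2, 0.2, 0.2, 0.2, 0.2, 0.2, 0.2],
)

```text
time_s: 67.3
tcp_pos: [0.5294, 0.2442, 0.2034]
ee_rot: [[-0.011, -0.917, -0.398], [0.008, -0.398, 0.917], [-1.0, 0.007, 0.012]]
wrist_force: [-0.2, -0.1, -1.3]
gripper_width: 0.428
```

```bash
python3 - <<'E'
from h import *
s=st(); go(.5702,-.2069,.19,67.4)
S=cap("side","s34")
E
```

```text
67.3 [0.5294, 0.2442, 0.2034] [[-0.011, -0.917, -0.398], [0.008, -0.398, 0.917], [-1.0, 0.007, 0.012]] F [-0.2, -0.1, -1.3] g 0.428 j [40.3, 19.6, -7.9, -0.8, -62.7, -16.4]
pos [0.5294 0.2442 0.2034] yaw -156.5 tool delta mm [   9.4  142.2 -430.2] norm 453 twist -43.9 j6 -16.4
```

View pics/s34.png

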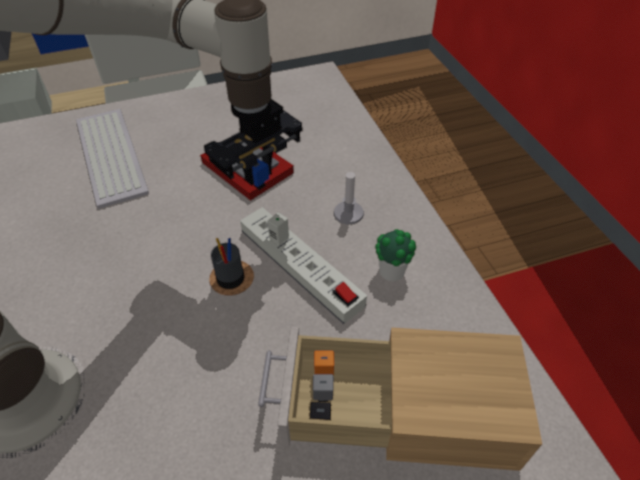

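Request:
apply_moves(
  xyz=[
    [0, 0.006, -0.018],
    [0, 0.01, -0.03],
    [0, 0.013, -0.04],
    [0, 0.013, -0.04],
    [0, 0.013, -0.04],
    [0, 0.013, -0.04],
    [0, 0.013, -0.04],
    [0, 0.013, -0.04],
    [0, 0.013, -0.04],
    [0, 0.01, -0.03],
    [0, 0.006, -0.018],
    [0, 0.002, -0.006],
  ],
  twist=[0, 0, 0, 0, 0, 0, 0, 0, 0, 0, 0, 0],
  claw=[0.2, 0.2, 0.2, 0.2, 0.2, 0.2, 0.2, 0.2, 0.2, 0.2, 0.2, 0.2],
)

```text
time_s: 68.55
tcp_pos: [0.5538, -0.1801, 0.1828]
ee_rot: [[-0.051, -0.917, -0.397], [0.0, -0.397, 0.918], [-0.999, 0.047, 0.021]]
wrist_force: [-0.4, -0.2, -1.4]
gripper_width: 0.427
```

```bash
python3 - <<'E'
from h import *
s=st(); go(.5702,-.2069,.19,67.4)
E
```

```text
68.55 [0.5538, -0.1801, 0.1828] [[-0.051, -0.917, -0.397], [0.0, -0.397, 0.918], [-0.999, 0.047, 0.021]] F [-0.4, -0.2, -1.4] g 0.427 j [-2.0, 21.7, -8.2, 0.1, -63.0, 25.4]
pos [ 0.5538 -0.1801  0.1828] yaw -156.6 tool delta mm [ -8.1  -4.1 -30.9] norm 32 twist -44.0 j6 25.4
```

Request:
apply_moves(
  xyz=[
    [0, -0.002, -0.015],
    [0, -0.002, -0.013],
    [0, 0, -0.003],
    [0, 0, 0],
    [0, 0, 0],
    [0, 0, 0],
    [0, 0, 0],
    [0, 0, 0],
  ],
  twist=[-4, -7, -8, -8, -8, -6, -3, 0],
  claw=[0.2, 0.2, 0.2, 0.2, 0.2, 0.2, 0.2, 0.2],
)

```text
time_s: 69.35
tcp_pos: [0.5629, -0.2069, 0.1717]
ee_rot: [[-0.074, -0.356, -0.932], [0.005, -0.934, 0.356], [-0.997, 0.021, 0.071]]
wrist_force: [-0.1, 0.5, -0.7]
gripper_width: 0.423
```

```bash
python3 - <<'E'
from h import *
s=st(); go(.572,-.2077,.12,67.4)
S=cap("side","s35");cv2.imwrite("pics/s35c.png",cv2.resize(S["pixels"][250:470,220:460,::-1],None,fx=2.7,fy=2.7,interpolation=2))
E
```

```text
69.35 [0.5629, -0.2069, 0.1717] [[-0.074, -0.356, -0.932], [0.005, -0.934, 0.356], [-0.997, 0.021, 0.071]] F [-0.1, 0.5, -0.7] g 0.423 j [-4.7, 24.5, -5.5, 0.0, -64.2, 73.8]
pos [ 0.5629 -0.2069  0.1717] yaw -110.8 tool delta mm [ 50.9  -3.6 -12.4] norm 52 twist 1.8 j6 73.8
```

View pics/s35c.png

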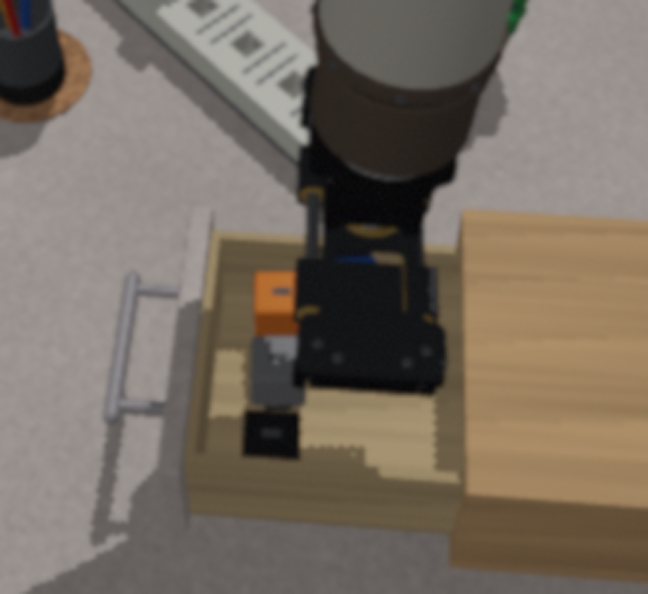

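Request:
apply_moves(
  xyz=[
    [0.01, -0.003, -0.008],
    [0.018, -0.001, -0.007],
    [0.02, 0, -0.001],
    [0.018, 0, -0.001],
    [0.01, 0, 0],
    [0.004, 0, 0],
    [0, 0, 0],
  ],
  twist=[1.8, 0, 0, 0, 0, 0, 0],
  claw=[0.2, 0.2, 0.2, 0.2, 0.2, 0.2, 0.2],
)

```text
time_s: 70.1
tcp_pos: [0.5731, -0.2079, 0.0868]
ee_rot: [[-0.077, -0.392, -0.917], [0.006, -0.92, 0.393], [-0.997, 0.025, 0.073]]
wrist_force: [0.0, 0.4, -1.1]
gripper_width: 0.425
```

```bash
python3 - <<'E'
from h import *
s=st(); go(.572,-.2077,.072,67.4)
S=cap("side","s36");cv2.imwrite("pics/s36c.png",cv2.resize(S["pixels"][250:470,220:460,::-1],None,fx=2.7,fy=2.7,interpolation=2))
E
```

```text
70.1 [0.5731, -0.2079, 0.0868] [[-0.077, -0.392, -0.917], [0.006, -0.92, 0.393], [-0.997, 0.025, 0.073]] F [0.0, 0.4, -1.1] g 0.425 j [-4.7, 30.4, -9.3, 0.0, -54.7, 71.6]
pos [ 0.5731 -0.2079  0.0868] yaw -113.1 tool delta mm [14.8 -0.2  0. ] norm 15 twist -0.5 j6 71.6
```

View pics/s36c.png

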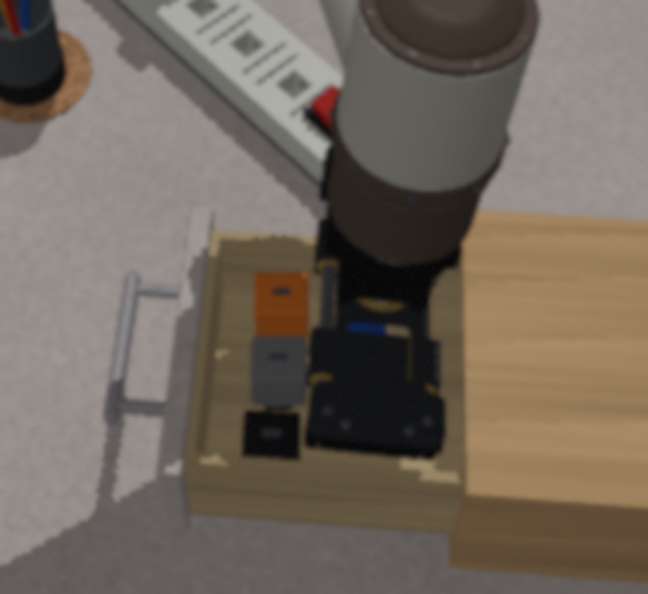

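Request:
apply_moves(
  xyz=[
    [0.006, 0, 0],
    [0.006, 0, 0],
    [0.003, 0, 0],
    [0, 0, 0],
    [0, 0, 0],
    [0, 0, 0],
    [0, 0, 0],
  ],
  twist=[0, 0, 0, 0, 0, 0, 0],
  claw=[0.2, 0.2, 0.2, 0.2, 0.55, 0.55, 0.55],
)

```text
time_s: 70.85
tcp_pos: [0.5744, -0.2083, 0.0745]
ee_rot: [[-0.069, -0.392, -0.918], [0.004, -0.92, 0.392], [-0.998, 0.023, 0.065]]
wrist_force: [-0.9, -0.3, 0.5]
gripper_width: 0.538
```

Request:
apply_moves(
  xyz=[
    [-0.01, 0, 0],
    [-0.025, 0, 0],
    [-0.035, 0, 0],
    [-0.035, 0, 0],
    [-0.02, 0, 0],
    [-0.008, 0, 0],
    [0, 0, 0],
  ],
  twist=[0, 0, 0, 0, 0, 0, 0],
  claw=[0.55, 0.55, 0.55, 0.55, 0, 0, 0],
)

```text
time_s: 71.55
tcp_pos: [0.5845, -0.2094, 0.2171]
ee_rot: [[-0.066, -0.391, -0.918], [0.002, -0.92, 0.392], [-0.998, 0.024, 0.061]]
wrist_force: [-0.2, -0.2, -1.2]
gripper_width: 0.358
```

```bash
python3 - <<'E'
from h import *
s=st(); go(.40,-.136,.19,157.4)
S=cap("side","s37");cv2.imwrite("pics/s37c.png",cv2.resize(S["pixels"][250:470,220:460,::-1],None,fx=2.7,fy=2.7,interpolation=2))
E
```

```text
71.55 [0.5845, -0.2094, 0.2171] [[-0.066, -0.391, -0.918], [0.002, -0.92, 0.392], [-0.998, 0.024, 0.061]] F [-0.2, -0.2, -1.2] g 0.358 j [-4.7, 24.2, 0.8, 0.2, -70.4, 71.6]
pos [ 0.5845 -0.2094  0.2171] yaw -113.0 tool delta mm [ 39.4   4.  196.4] norm 200 twist 89.6 j6 71.6
```

View pics/s37c.png

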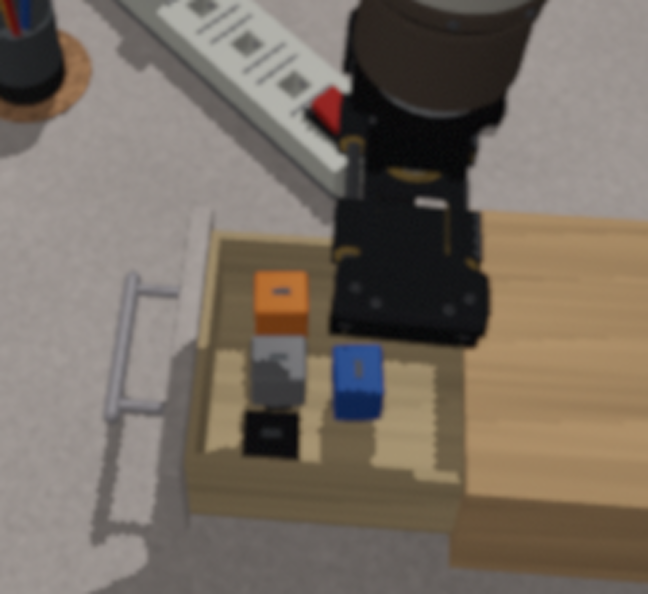

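Request:
apply_moves(
  xyz=[
    [0, 0, 0.015],
    [0.001, 0, 0.03],
    [0.001, 0.001, 0.04],
    [0.001, 0.001, 0.04],
    [0.001, 0.001, 0.04],
    [0.001, 0, 0.025],
    [0, 0, 0.012],
    [0, 0, 0.004],
    [0, 0, 0],
  ],
  twist=[0, 0, 0, 0, 0, 0, 0, 0, 0],
  claw=[0, 0, 0, 0, 0, 0, 0, 0, 0],
)

```text
time_s: 72.5
tcp_pos: [0.3801, -0.1283, 0.2127]
ee_rot: [[-0.092, -0.393, -0.915], [0.006, -0.919, 0.394], [-0.996, 0.031, 0.087]]
wrist_force: [0.5, -0.5, 0.9]
gripper_width: 0.002
```

```bash
python3 - <<'E'
from h import *
s=st(); go(.393,-.1332,.084,67.4)
T=cap("top","t38")
cv2.imwrite("pics/t38c.png",cv2.resize(T["pixels"][150:390,380:620,::-1],None,fx=2.5,fy=2.5,interpolation=2))
E
```

```text
72.5 [0.3801, -0.1283, 0.2127] [[-0.092, -0.393, -0.915], [0.006, -0.919, 0.394], [-0.996, 0.031, 0.087]] F [0.5, -0.5, 0.9] g 0.002 j [4.2, 3.7, -27.5, -0.8, -64.0, 62.9]
pos [ 0.3801 -0.1283  0.2127] yaw -113.2 tool delta mm [127.   -4.6 -24.9] norm 129 twist -0.6 j6 62.9
```

View pics/t38c.png

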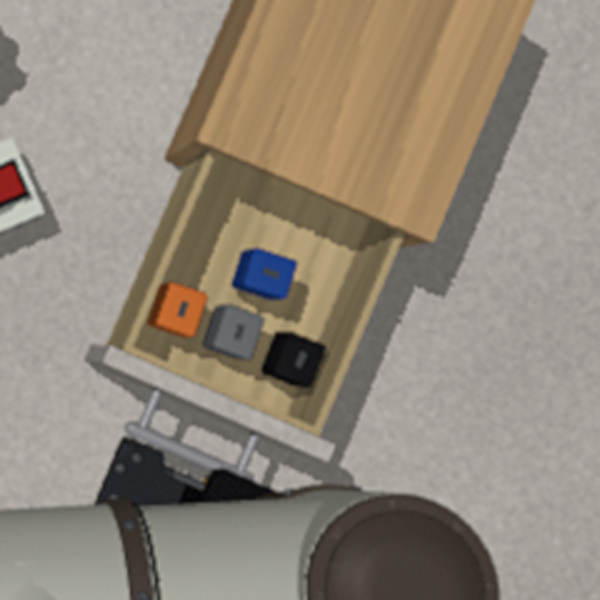

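Request:
apply_moves(
  xyz=[
    [0.015, -0.002, -0.004],
    [0.025, -0.002, -0.004],
    [0.03, 0, -0.004],
    [0.025, 0, -0.004],
    [0.018, 0, -0.003],
    [0.008, 0, 0],
    [0, 0, 0],
  ],
  twist=[0, 0, 0, 0, 0, 0, 0],
  claw=[0, 0, 0, 0, 0, 0, 0],
)

```text
time_s: 73.25
tcp_pos: [0.3993, -0.1339, 0.0849]
ee_rot: [[-0.088, -0.395, -0.915], [0.004, -0.918, 0.396], [-0.996, 0.031, 0.082]]
wrist_force: [-0.2, 0.4, 1.3]
gripper_width: 0.004
```

```bash
python3 - <<'E'
from h import *
s=st(); go(.393,-.1332,.084,67.4)
S=cap("side","s39");cv2.imwrite("pics/s39c.png",cv2.resize(S["pixels"][250:470,170:410,::-1],None,fx=2.7,fy=2.7,interpolation=2))
E
```

```text
73.25 [0.3993, -0.1339, 0.0849] [[-0.088, -0.395, -0.915], [0.004, -0.918, 0.396], [-0.996, 0.031, 0.082]] F [-0.2, 0.4, 1.3] g 0.004 j [3.4, 15.6, -35.3, -0.7, -44.1, 63.8]
pos [ 0.3993 -0.1339  0.0849] yaw -113.3 tool delta mm [1.4 1.8 6. ] norm 6 twist -0.7 j6 63.8
```

View pics/s39c.png

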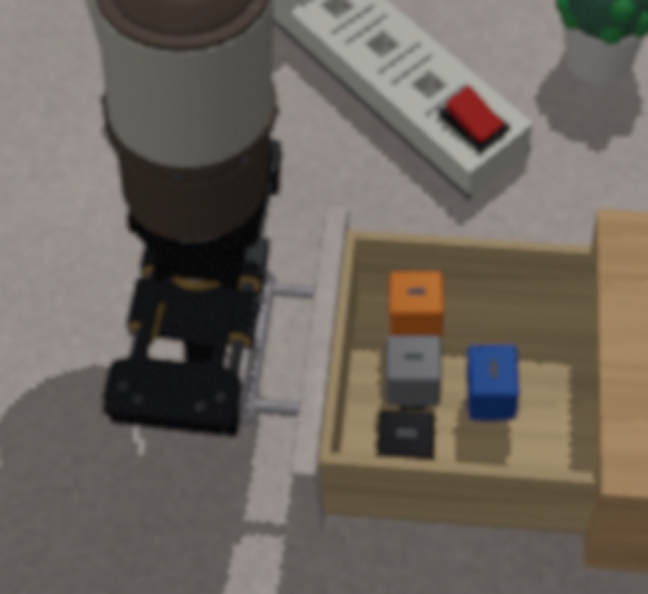

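Request:
apply_moves(
  xyz=[
    [-0.001, 0, -0.008],
    [-0.001, 0, -0.01],
    [-0.001, 0, -0.012],
    [-0.001, 0, -0.014],
    [-0.001, 0, -0.015],
    [-0.001, 0, -0.015],
    [-0.001, 0, -0.015],
    [-0.001, 0, -0.015],
  ],
  twist=[-0.6, 0, 0, 0, 0, 0, 0, 0],
  claw=[0, 0, 0, 0, 0, 0, 0, 0],
)

```text
time_s: 74.1
tcp_pos: [0.5, -0.1762, 0.0892]
ee_rot: [[-0.088, -0.385, -0.919], [0.006, -0.922, 0.386], [-0.996, 0.028, 0.084]]
wrist_force: [-2.0, 1.2, -1.0]
gripper_width: 0.008
```

```bash
python3 - <<'E'
from h import *
s=st(); go(.570,-.207,.084,67.4)
S=cap("side","s40");cv2.imwrite("pics/s40c.png",cv2.resize(S["pixels"][250:470,200:440,::-1],None,fx=2.7,fy=2.7,interpolation=2))
E
```

```text
74.1 [0.5, -0.1762, 0.0892] [[-0.088, -0.385, -0.919], [0.006, -0.922, 0.386], [-0.996, 0.028, 0.084]] F [-2.0, 1.2, -1.0] g 0.008 j [-2.0, 24.1, -20.3, -0.2, -50.6, 69.4]
pos [ 0.5    -0.1762  0.0892] yaw -112.7 tool delta mm [ -1.1   1.2 -76.6] norm 77 twist -0.1 j6 69.4
```

View pics/s40c.png

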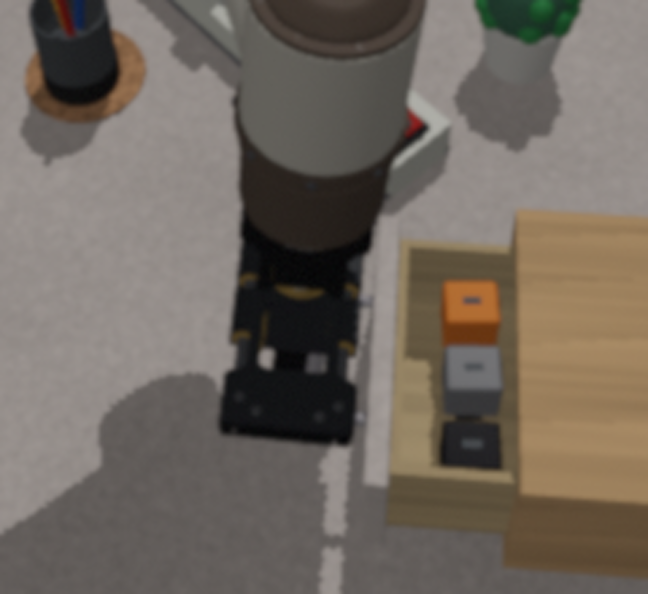

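The drawer is moving and the chargers are still upright. Continue pushing, keeping the tool clear above the unit.

Request:
apply_moves(
  xyz=[
    [0, 0, -0.012],
    [0, 0, -0.012],
    [-0.001, 0, -0.012],
    [-0.001, 0, -0.012],
    [-0.001, 0, -0.01],
    [-0.001, 0, -0.006],
    [-0.001, 0, -0.004],
  ],
  twist=[0, 0, 0, 0, 0, 0, 0],
  claw=[0, 0, 0, 0, 0, 0, 0],
)

```text
time_s: 74.85
tcp_pos: [0.569, -0.2054, 0.091]
ee_rot: [[-0.085, -0.386, -0.918], [0.006, -0.922, 0.387], [-0.996, 0.027, 0.081]]
wrist_force: [-1.1, 0.8, 0.5]
gripper_width: 0.009
```

```bash
python3 - <<'E'
from h import *
s=st(); go(.570,-.207,.084,67.4)
S=cap("side","s41");cv2.imwrite("pics/s41c.png",cv2.resize(S["pixels"][250:470,220:460,::-1],None,fx=2.7,fy=2.7,interpolation=2))
E
```

```text
74.85 [0.569, -0.2054, 0.091] [[-0.085, -0.386, -0.918], [0.006, -0.922, 0.387], [-0.996, 0.027, 0.081]] F [-1.1, 0.8, 0.5] g 0.009 j [-4.5, 30.0, -9.4, 0.0, -55.5, 71.7]
pos [ 0.569  -0.2054  0.091 ] yaw -112.7 tool delta mm [ 6.9  0.9 -2.1] norm 7 twist -0.1 j6 71.7
```

View pics/s41c.png

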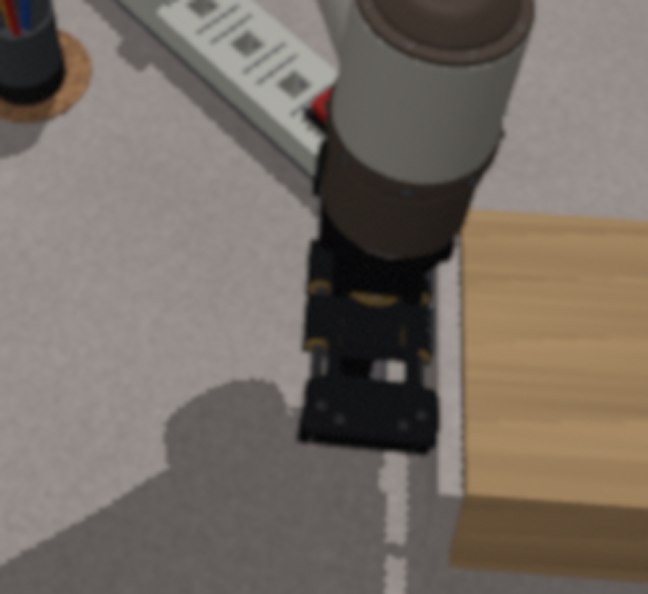

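Request:
apply_moves(
  xyz=[
    [0.002, 0, -0.004],
    [0.001, 0, -0.005],
    [0, 0, -0.005],
    [0, 0, -0.005],
  ],
  twist=[0, 0, 0, 0],
  claw=[0, 0, 0, 0],
)

```text
time_s: 75.3
tcp_pos: [0.5696, -0.2067, 0.0889]
ee_rot: [[-0.125, -0.387, -0.914], [0.018, -0.922, 0.388], [-0.992, 0.032, 0.122]]
wrist_force: [-9.1, 7.5, 7.8]
gripper_width: 0.005
```

Request:
apply_moves(
  xyz=[
    [0, 0, -0.005],
    [0, 0, 0.01],
    [0, 0, 0.02],
    [-0.02, 0, 0.02],
    [-0.035, 0, 0.02],
    [-0.04, 0, 0.02],
    [-0.03, 0, 0.02],
    [-0.01, 0, 0.005],
    [0, 0, 0],
  ],
  twist=[0, 0, 0, 0, 0, 0, 0, 0, 0],
  claw=[0, 0, 0, 0, 0, 0, 0, 0, 0],
)

```text
time_s: 76.2
tcp_pos: [0.4798, -0.1632, 0.2447]
ee_rot: [[-0.123, -0.385, -0.915], [0.018, -0.922, 0.386], [-0.992, 0.031, 0.121]]
wrist_force: [0.9, 0.9, -0.3]
gripper_width: 0.006
```

```bash
python3 - <<'E'
from h import *
s=st(); go(.35,-.42,.24)
S=cap("side","s42");T=cap("top","t42")
E
```

```text
76.2 [0.4798, -0.1632, 0.2447] [[-0.123, -0.385, -0.915], [0.018, -0.922, 0.386], [-0.992, 0.031, 0.121]] F [0.9, 0.9, -0.3] g 0.006 j [-1.0, 13.8, -10.3, -1.0, -73.1, 68.6]
pos [ 0.4798 -0.1632  0.2447] yaw -112.7 tool delta mm [ 15.9 286.7  19.1] norm 288 twist 0 j6 68.6
```

View pics/t42.png

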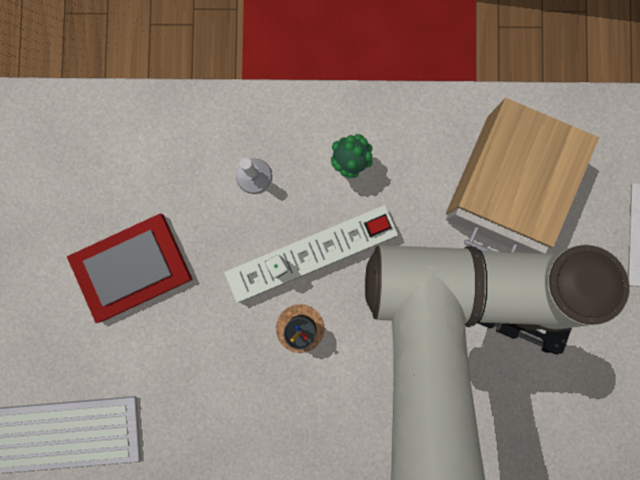

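View pics/s42.png

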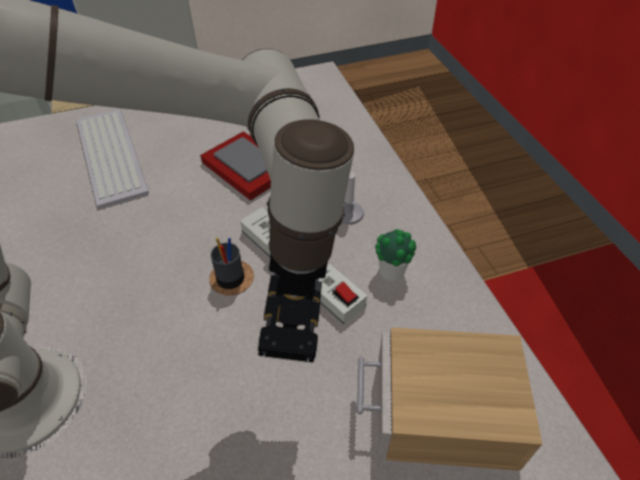

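Everything looks in place. Now a numeric check of the drawer against the first picture, the cup on its coaster, and the bystanders.

```bash
python3 - <<'E'
from h import *
a=cv2.imread("pics/side0.png");b=cv2.imread("pics/s42.png")
def sh(x0,x1,y0,y1,A=a,B=b):
    t=cv2.cvtColor(A[y0:y1,x0:x1],6);w=cv2.cvtColor(B[y0-6:y1+6,x0-6:x1+6],6)
    m=cv2.matchTemplate(w,t,cv2.TM_CCOEFF_NORMED);_,v,_,l=cv2.minMaxLoc(m);return l[0]-6,l[1]-6,round(v,3)
print("handle",sh(352,395,355,418)); print("plant",sh(372,420,225,285))
A=cv2.imread("pics/top0.png");B=cv2.imread("pics/t42.png")
for n,q in {"book":(65,195,210,325),"plant":(325,378,130,180),"candle":(232,275,152,195),"repeater":(264,291,252,285),"unit front":(445,475,190,232)}.items(): print(n,sh(*q,A,B))
T=cap("top","t43")
cv2.imwrite("pics/t43c.png",cv2.resize(T["pixels"][295:365,265:335,::-1],None,fx=6,fy=6,interpolation=2))
S=cap("side")
cv2.imwrite("pics/s43c.png",cv2.resize(S["pixels"][230:300,195:265,::-1],None,fx=6,fy=6,interpolation=2))
E
python3 -c "
import cv2
cv2.imwrite('pics/c43.png',cv2.resize(cv2.hconcat([cv2.imread('pics/t43c.png'),cv2.imread('pics/s43c.png')]),(800,400)))"
```

```text
handle (0, 0, 1.0)
plant (0, 0, 1.0)
book (0, 0, 1.0)
plant (0, 0, 1.0)
candle (0, 0, 1.0)
repeater (0, 0, 0.922)
unit front (0, 0, 1.0)
```

View pics/c43.png

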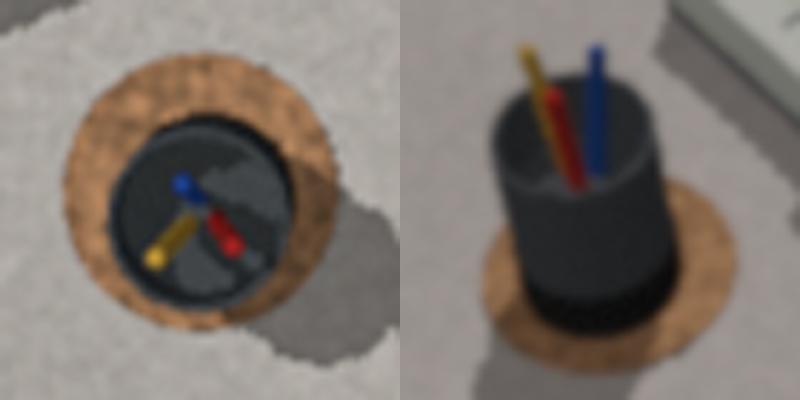

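```bash
python3 - <<'E'
from h import *
st(); print(job.finish_job())
E
```

```text
76.4 [0.4789, -0.1633, 0.241] [[-0.132, -0.386, -0.913], [0.019, -0.922, 0.387], [-0.991, 0.033, 0.129]] F [0.0, 0.3, 0.1] g 0.005 j [-1.0, 14.1, -10.4, -1.0, -73.1, 68.6]
the job is handed in; nothing more can be done
None
```

The job is done and was handed in at about 76 s. The only departure from the asked order was one early drawer opening, which I undid before going on.

**What I did**
- **Cup:** I stood it on the coaster, but it was then knocked off. I only saw this after pulling the drawer part-way open. I shut the drawer, put the cup back on the coaster, and opened the drawer again.
- **Switch:** I pressed the red rocker to off before pulling any charger.
- **Chargers:** I unplugged black, grey, orange and blue, and stood all four in the drawer.
- **Drawer:** I pushed it shut against its stop.

**Last checks**
- **Drawer:** the handle matches the first picture to the pixel (score 1.0), so it is shut as far as at the start. I did not see the inside after closing. All four chargers were upright when it was open, and three still showed halfway through closing.
- **Bystanders:** book, plant and candle match the first picture exactly (score 1.0).
- **Repeater:** still plugged in and not shifted. Its match was 0.92, most likely because its neighbours and their shadows are gone.
- **Cup:** upright, with cork showing around its base in both views.
- **Rocker:** it looked off after the press, and nothing touched it later.
- **Robot:** clear of everything, with close to 0 N at the wrist.

**What went less well:** the tool kept picking up a tilt of a few degrees as it moved. I partly corrected it, and it did not affect any grasp.

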